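Load two rod loggers into the sampler's jars

TASK

Take the two steel rod-shaped loggers out of the sloping stand and put them, black cap up, in the open glass jars under the sampler's cross beam: first the long logger in the tall jar, then the short logger in the low jar. Lower each one gently until its foot presses the rubber buffer inside the jar before letting go: do not drop it on the buffer or ram it. Leave both loggers leaning at rest in their jars, and do not disturb the bottle, small jar, cup and scoop standing about.

Things in the scene. Friction and masses are not known exactly. Their poses are not given: they have to be found in the camera images.
- long_logger: The long logger: plain steel rod, 24 mm diameter, 170 mm long, the last 30 mm at the top a black plastic cap of the same diameter; about 0.2 kg, bottom-heavy (centre of mass 57 mm from the foot). Origin: centre of its flat foot; its z axis runs along the rod from the foot to the cap. At the start it lies in one of the stand's two cradles (either one).
- short_logger: The short logger: as the long one, 24 mm diameter, but 130 mm long; about 0.16 kg, bottom-heavy (44 mm). Origin: centre of its flat foot; z axis along the rod from the foot to the cap. At the start it lies in the stand's other cradle.
- stand: Fixed white plate 130 x 180 x 12 mm (origin: centre of its underside) with two cradles at y = +-60 mm. A logger lies in each, leaning 35 deg from vertical, cap to the stand's -x (robot's) side, foot at x 30, z 36 mm, on a 14 mm wide rib 105 mm long under it; 5 mm cheeks, 1.5 mm clear, flank (y) its lowest 50 mm, the rest is free. It draws out along its own axis.
- sampler: Fixed machine. Origin: table level, middle of the jar row; x away from the robot, y along the row. Deck 20 mm high, jar places at x 0, y -140, 0, 140 mm. A cross beam along y hangs over the rear half of the jar mouths: x -15 to 85 mm, 165 to 300 mm above the table. End columns at |y| 217 to 247 mm. In front (x below -20 mm) the space above the jars is free.
- tall_jar: Open glass jar, fixed at one of the three places: outer diameter 114 mm, wall 4 mm, 115 mm high. Origin: centre of its underside (20 mm above the table). Inside lies a black rubber buffer, 100 mm across; its flat top is between 20 and 46 mm above the jar's underside, differs every time and is not measured: feel for it.
- low_jar: Open round glass jar, fixed on the deck at another place: outer diameter 114 mm, wall 4 mm, 75 mm high. Origin and axes as the tall jar. Its rubber buffer's top is somewhere between 18 and 42 mm above the jar's underside, not measured.
- tall_jar_buffer (a joint): How far the tall jar's buffer is pressed down from rest, in m: 0 free, 0.014 at its stop; springy, about 500 N/m (0.5 N per mm). More than 0.0015 with a held logger counts as pressed; more than 0.012 is too hard.
- low_jar_buffer (a joint): The same for the low jar's buffer.
- capped_jar: Closed amber jar with a grey cap, fixed at the third jar place: 100 mm diameter, 110 mm high. Bystander. Origin: centre of its underside.
- reagent_bottle: Loose bystander: bottle, 60 mm diameter, 130 mm high. Origin: centre of its underside.
- small_jar: Loose bystander: closed jar, 52 mm diameter, 70 mm high. Origin: centre of its underside.
- weigh_cup: Loose bystander: white cup, 64 mm diameter, 45 mm high. Origin: centre of its underside.
- scoop: Loose bystander: steel scoop 160 mm long lying on the table. Origin: about its middle.
There are look-alikes about, which are no part of the job. Leave any purple or turquoise look-alike of the short_logger alone.

How it is judged (in metres and radians):
On the way, in this order (a step that is already met when the one before it is completed fails the run):
1. the held long logger presses the tall jar's buffer with its foot (value of joint tall_jar_buffer above 0.0015 m and contact force between the fingers and long_logger above 1 N and horizontal distance between long_logger and tall_jar below 0.053 m and z of long_logger in the frame of tall_jar below 0.052 m), for 0.1 s.
2. the held short logger presses the low jar's buffer with its foot (value of joint low_jar_buffer above 0.0015 m and contact force between the fingers and short_logger above 1 N and horizontal distance between short_logger and low_jar below 0.053 m and z of short_logger in the frame of low_jar below 0.052 m), for 0.1 s.
At the end, for the whole second after the job is handed in: Both loggers are let go and at rest (under 0.03 m/s), each leaning cap up (under 77 degrees from vertical) in its own jar: the long one in the tall jar, the short one in the low jar, with the foot's centre within 55 mm of the jar's axis and under 56 mm above the jar's underside (horizontal distance between long_logger and tall_jar below 0.055 m and z of long_logger in the frame of tall_jar below 0.056 m and angle between each of long_logger, short_logger's own z axis and vertical below 1.35 rad and linear speed of each of long_logger, short_logger below 0.03 m/s and horizontal distance between short_logger and low_jar below 0.055 m and z of short_logger in the frame of low_jar below 0.056 m); the robot touches nothing.
It fails at once if a buffer is rammed or a logger dropped on it (pressed more than 12 mm) (value of joint any of tall_jar_buffer, low_jar_buffer above 0.012 m).
It fails at once if a loose bystander is pushed more than 30 mm (distance of any of reagent_bottle, small_jar, weigh_cup, scoop from where it was at the start of the episode above 0.03 m).
It also fails if it takes over 64 s, if anything falls off the work surface, if the arm or the gripper's body presses on something with over 40 N, if the wrist force passes 120 N, or if a joint passes its speed limit or range.

ROBOT

A 6-joint arm with a two-finger parallel gripper is mounted at the origin on the work surface. World frame = base frame: x ahead of the robot, y to its left, z up, the work surface at z = 0. Lengths are in m, angles in degrees, forces in N, time in s.
With the tool pointing down it reaches from about 0.25 to 0.725 m from the base axis. Payload 9.7 kg.
Tool frame: the origin (TCP) lies between the finger pads; the fingertips stand 11 mm ahead of it and the grasp point (between the pads) lies 8 mm behind it; z points along the fingers, x is the direction in which the jaws open and shut, and the axes are right-handed (so a half turn about z gives the same grasp; the last joint's range is limited). The gripper opens to 85 mm and grips with 20 to 120 N. Pads are 22 mm wide; open, the fingers measure 114 mm over their backs; the gripper's body (76 mm by 85 mm) begins 54 mm behind the grasp point. The pads swing forward as they close: fully open they stand 13 mm farther back than shut.
Start: joints at [68.526, 4.979, 10.078, 95.1, 0, 90], TCP at [0.201, 0.512, 0.242] pointing down, gripper open.
Joint ranges: [-179.16, 179.16], [-48.56, 103.87], [-65.8, 70.77], [-126.05, 130.52], [-82.76, 87.17], [-180, 180]. Speed limits (degrees/s): [127.2, 127.2, 147.25, 180, 180, 180].

INTERFACE

Orientations are given as [roll, pitch, yaw] about the fixed x, y, z axes, in that order (R = Rz(yaw) Ry(pitch) Rx(roll)).
In Python, from workcell import get_obs, camera, job_done, spotter gives the robot as it stands.
- The arm moves only by the tool play_rows, never from a script. Its argument "rows" is a list of rows, each a list of 3 entries, a list of its own where there are three numbers: the closure, from 0 (fully open) to 1 (shut), then the shift along the tool's x, y, z in cm, then the turn, a rotation vector about the tool's x, y, z in degrees. In form: [[claw, [x, y, z], [wx, wy, wz]], ...]. A call has 1 to 12 rows; each row shifts and turns the pose as measured when the row begins, along the tool's axes as they then stand; what a row does not reach is not made up. A row lasts 1/10 s, in which the tool goes at most 50 mm and 8.59 degrees, less where a joint would pass 70% of its speed; a pose out of reach is approached as far as the arm can. A call is refused whole if a number of a shift passes 5 or a number of a turn 8.59, either way. A call with a gripper value outside its range is refused whole. The fingers move at their own pace and stop on an object; "newtons" is the grip in N (left out, the last holds). Time passes only in rows, so rows that do not move let the fingers close. It gives the time, the measured TCP pose, the force and the opening at its end, in the units of the state.
- get_obs(): the state, without advancing time (a new reading comes with each control period).
- camera(name): name is "scene" or "side" or "wrist"; returns a dict with "img" (400x640x3 uint8, red, green, blue), "intrinsics" (3x3 intrinsics, pixels), "xyz" and "orientation" of the camera in the world. Camera axes: x right, y down, z forward; pixel columns grow to the right and rows downward; lengths in m; the calibration is good to about 2 mm. The wrist camera is an equidistant fisheye: a pixel r from the principal point sees the ray r / f radians off the axis. A picture is of the moment at which its call begins. There is no depth.
- job_done(): hands the job in, once; it reports no verdict.
Trained networks look in a picture, given as the dict that the camera call returned (one of the last four; its "shot" number tells which), for a name from the list of things; names that differ only in an ending like _2 or _b are one class to them, and where a whole thing is asked for, a point or a joint stands for the part that bears it (a point fixed in the world has none). Each returns a list of dicts, best first, with "confidence" (0 to 1); they miss things now and then, are a little off and sometimes report something else, mostly with a low value. They report only what shows in the picture. A call takes as long as a camera call. They do not tell look-alikes from the thing itself.
- spotter.spot_in(picture, thing): "point" ([x, y, z] in m, in world coordinates, good to about 4 mm: the middle of the surface that is visible of it).
- spotter.trace(picture, thing): "pixels" (400x640 bool, what is visible of it).
The state is a dict: "time": time; "q": joint angles; "qd": joint speeds; "joint_efforts": joint torques, N m; "ee_pos": TCP position; "tcp_rot": TCP orientation; "wrist_force": force on the tool from outside, world axes, zero at the start; "torque": the same for the moment, N m; "opening": finger opening in m.
Only numpy, scipy, OpenCV 4.12 (cv2) and the standard library are available. Lean on these libraries where they do the work, as an engineer would, in place of code of your own. Each camera call takes 0.05 s, during which the arm holds its last target.

## Working session

There is one attempt and no reset: what is moved stays moved. The work goes in short steps, Python scripts to look and compute and a tool call to move; the robot and the scene stay as the last step left them, time stands still between calls to the robot, and variables do not carry over. Pictures are saved under pics/ and viewed, and the job is handed in when it is done.

Besides the shell and the picture viewer there is one more tool, called after "Call:" in YAML: its name, and indented under it one key for each argument. play_rows: Moves the arm, as the interface text tells. Its arguments: {"type":"object","properties":{"rows":{"type":"array","items":{"type":"array"}},"newtons":{"type":"number"}},"required":["rows"]}

```bash
ls; mkdir -p pics; python3 - <<'E'
from workcell import get_obs, camera, spotter
import cv2, pickle
o=get_obs(); print(o)
cams={}
for n in ["scene","side","wrist"]:
    c=camera(n); cams[n]=c
    cv2.imwrite(f"pics/{n}0.png",c["img"][:,:,::-1]); print(n,c["intrinsics"].tolist(),c["xyz"],c["orientation"],c.get("shot"))
pickle.dump(cams,open("cams0.pkl","wb"))
E
```

```text
pics
{'time': 0.0, 'q': array([ 6.85260146e+01,  5.01120946e+00,  1.00340204e+01,  9.50990911e+01,
       -2.26306416e-03,  8.99991986e+01]), 'qd': array([-0.03137849,  0.05737659, -0.07006807,  0.11999748,  0.08588836,
       -0.01325367]), 'joint_efforts': array([ 2.79282962e-03, -5.20392072e+01,  4.64804792e+01,  1.63556373e-02,
        2.81374207e-05,  6.22565295e-06]), 'ee_pos': array([0.20127512, 0.51161824, 0.24157812]), 'tcp_rot': array([1.79997738e+02, 7.62802140e-02, 6.85268161e+01]), 'wrist_force': array([-0.40517603,  0.00899584,  0.77216913]), 'torque': array([-0.04811629,  0.03376402, -0.0204571 ]), 'opening': 0.08548180487810576}
scene [[419.46003091890884, 0.0, 321.151277829066], [0.0, 419.46003091890884, 199.74577944839092], [0.0, 0.0, 1.0]] [ 0.70877512 -0.43638876  1.40779158] [-160.73494732    0.46639422   25.20332386] 1
side [[512.2770943615692, 0.0, 315.7673653179739], [0.0, 512.2770943615692, 203.84757109175882], [0.0, 0.0, 1.0]] [-0.27405546 -1.08881978  0.86829112] [-121.22984509    1.26512983  -36.00009533] 2
wrist [[309.70691628693146, 0.0, 319.4292279924204], [0.0, 309.70691628693146, 197.45275911885886], [0.0, 0.0, 1.0]] [0.12761019 0.54211344 0.37215577] [1.62018054e+02 5.48444125e-02 6.85234595e+01] 3
```

View pics/scene0.png

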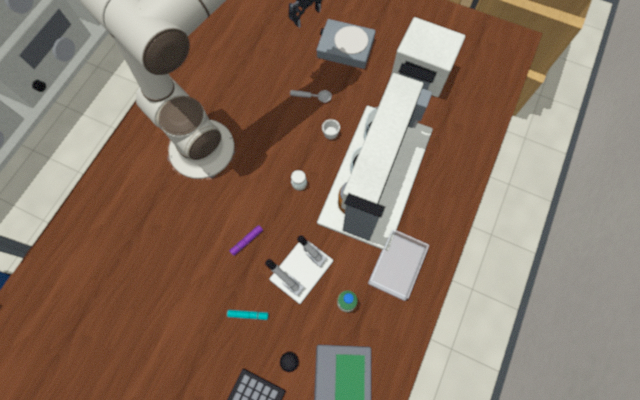

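View pics/side0.png

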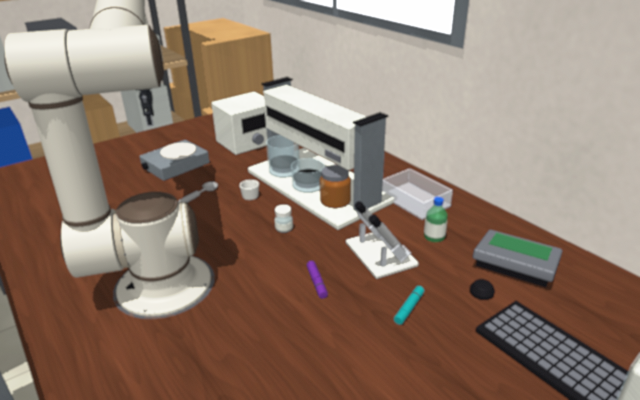

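View pics/wrist0.png

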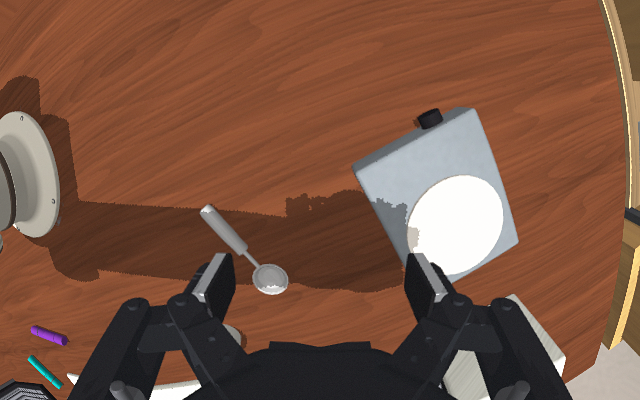

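The scene view has the stand at about (302,272), with caps at (271,265) and (302,241). The purple look-alike is at (247,240) and the turquoise one at (247,315). In the side view the tall jar is at (283,155), the low jar at (305,175) and the amber capped jar at (335,185).

```bash
cat > h.py <<'E'
import numpy as np, cv2
from scipy.spatial.transform import Rotation as R
def Rm(rpy): return R.from_euler('xyz',rpy,degrees=True).as_matrix()
def proj(c,p):
    K=c["intrinsics"]; X=(np.atleast_2d(p)-c["xyz"])@Rm(c["orientation"])
    if c.get("fish"):
        r=np.hypot(X[:,0],X[:,1]); th=np.arctan2(r,X[:,2]); s=th/np.maximum(r,1e-9)
        return np.c_[K[0,0]*s*X[:,0]+K[0,2],K[1,1]*s*X[:,1]+K[1,2]]
    return np.c_[K[0,0]*X[:,0]/X[:,2]+K[0,2],K[1,1]*X[:,1]/X[:,2]+K[1,2]]
def ray(c,uv,fish=False):
    K=c["intrinsics"]; a=(uv[0]-K[0,2])/K[0,0]; b=(uv[1]-K[1,2])/K[1,1]
    if fish:
        t=np.hypot(a,b); d=np.array([a/t*np.sin(t),b/t*np.sin(t),np.cos(t)])
    else: d=np.array([a,b,1.]); d/=np.linalg.norm(d)
    return c["xyz"],Rm(c["orientation"])@d
def atz(c,uv,z,fish=False):
    o,d=ray(c,uv,fish); return o+d*(z-o[2])/d[2]
def tri(rs):
    A=0;b=0
    for o,d in rs:
        P=np.eye(3)-np.outer(d,d); A=A+P; b=b+P@o
    return np.linalg.solve(A,b)
E
python3 - <<'E'
from workcell import camera, spotter
import cv2, numpy as np
for n in ["scene","side"]:
    c=camera(n)
    for t in ["long_logger","short_logger","stand","sampler","tall_jar","low_jar","capped_jar","reagent_bottle","small_jar","weigh_cup","scoop"]:
        r=spotter.spot_in(c,t)
        print(n,t,[(np.round(x["point"],3).tolist(),round(x["confidence"],2)) for x in r[:4]])
    im=c["img"][:,:,::-1]
    if n=="scene": k=cv2.resize(im[210:320,220:380],None,fx=5,fy=5,interpolation=cv2.INTER_CUBIC); k2=cv2.resize(im[60:260,300:450],None,fx=3,fy=3,interpolation=cv2.INTER_CUBIC)
    else: k=cv2.resize(im[190:290,320:440],None,fx=6,fy=6,interpolation=cv2.INTER_CUBIC); k2=cv2.resize(im[80:230,230:400],None,fx=4,fy=4,interpolation=cv2.INTER_CUBIC)
    cv2.imwrite(f"pics/{n}_stand.png",k); cv2.imwrite(f"pics/{n}_samp.png",k2)
E
```

```text
scene long_logger [([0.5, -0.307, 0.12], 0.69), ([0.408, 0.273, 0.03], 0.56)]
scene short_logger [([0.326, -0.24, 0.021], 0.65), ([0.449, -0.453, 0.026], 0.54), ([0.54, -0.19, 0.104], 0.51), ([0.717, -0.286, 0.094], 0.26)]
scene stand [([0.547, -0.247, 0.012], 0.57), ([0.399, 0.018, 0.072], 0.4)]
scene sampler [([0.646, 0.139, 0.277], 0.73)]
scene tall_jar [([0.537, 0.328, 0.096], 0.46)]
scene low_jar []
scene capped_jar [([0.563, 0.004, 0.103], 0.46)]
scene reagent_bottle [([0.717, -0.287, 0.098], 0.69), ([0.399, 0.018, 0.07], 0.4)]
scene small_jar [([0.398, 0.017, 0.074], 0.66), ([0.402, 0.274, 0.029], 0.39)]
scene weigh_cup [([0.406, 0.273, 0.025], 0.51)]
scene scoop [([0.298, 0.378, 0.016], 0.63)]
side long_logger [([0.483, -0.307, 0.131], 0.96)]
side short_logger [([0.436, -0.457, 0.025], 0.85), ([0.313, -0.253, 0.022], 0.82), ([0.273, 0.37, 0.013], 0.64), ([0.515, -0.19, 0.125], 0.57)]
side stand [([0.518, -0.279, 0.015], 0.57)]
side sampler [([0.581, 0.048, 0.214], 0.74)]
side tall_jar [([0.554, 0.282, 0.103], 0.95)]
side low_jar [([0.486, -0.308, 0.132], 0.67), ([0.699, -0.291, 0.067], 0.65)]
side capped_jar [([0.572, 0.003, 0.094], 0.59)]
side reagent_bottle [([0.697, -0.294, 0.068], 0.67)]
side small_jar [([0.271, 0.369, 0.013], 0.75), ([0.381, 0.01, 0.041], 0.7)]
side weigh_cup [([0.405, 0.252, 0.034], 0.86)]
side scoop [([0.275, 0.368, 0.012], 0.67), ([0.405, 0.253, 0.035], 0.5)]
```

View pics/scene_stand.png

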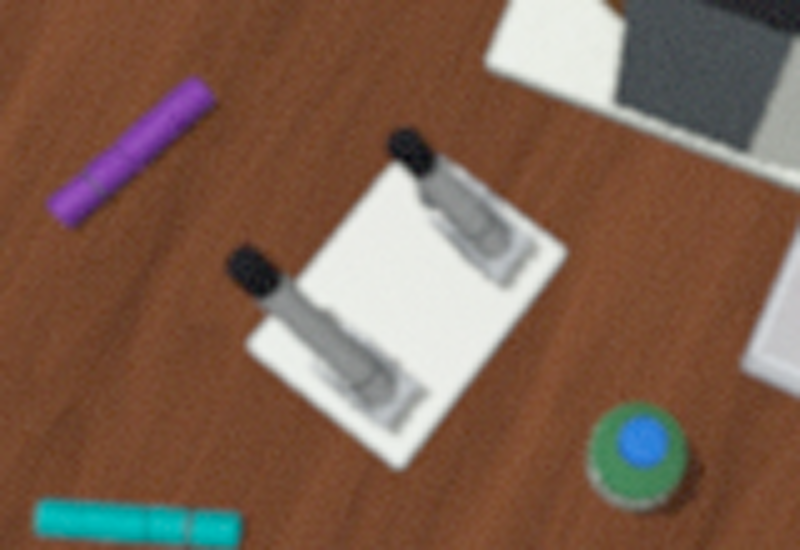

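View pics/scene_samp.png

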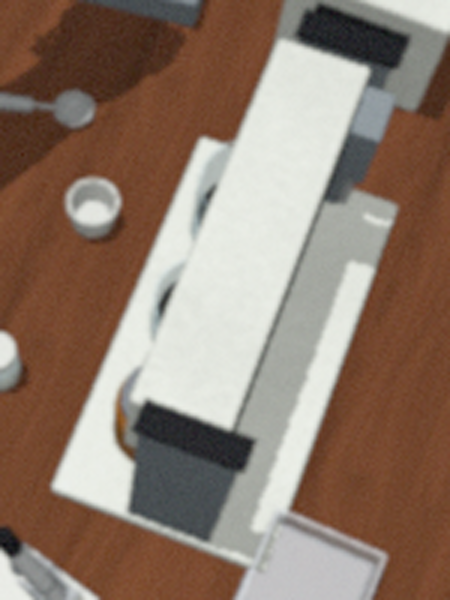

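View pics/side_stand.png

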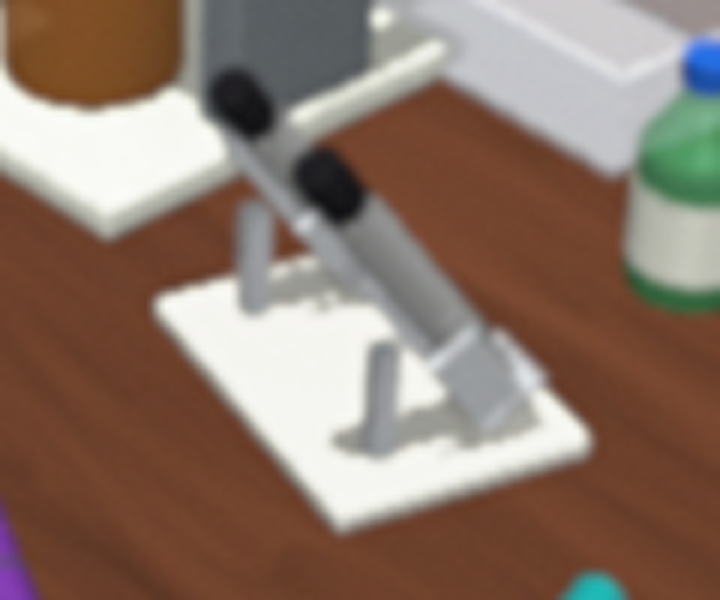

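View pics/side_samp.png

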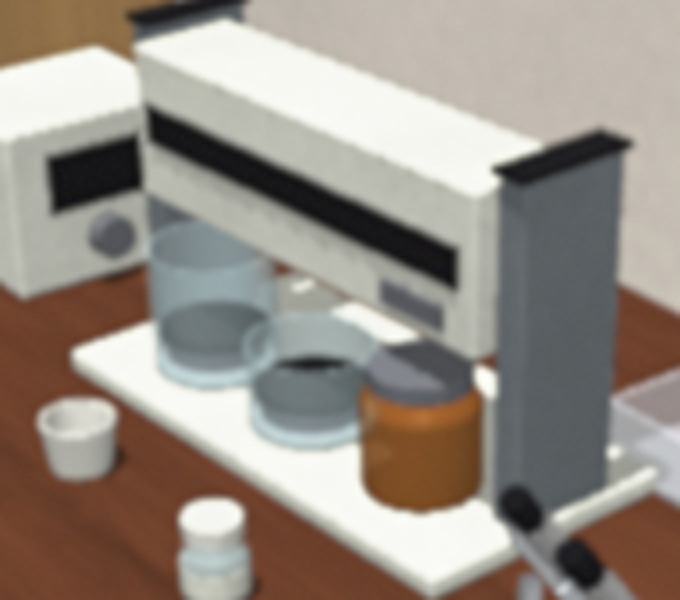

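```bash
cat > fit0.py <<'E'
import pickle,numpy as np
from h import *
from scipy.optimize import least_squares
cams=pickle.load(open("cams0.pkl","rb")); S,D=cams["scene"],cams["side"]
def fit(obs,x0):
    def res(p):
        yaw=np.radians(p[2]); c,s=np.cos(yaw),np.sin(yaw); M=np.array([[c,-s,0],[s,c,0],[0,0,1]])
        return np.concatenate([(proj(C,M@np.array(q)+[p[0],p[1],0])[0]-uv) for C,q,uv in obs])
    r=least_squares(res,x0,loss='soft_l1'); return r
# stand plate
st=[(S,[.065,.09,.012],(333.4,260)),(S,[.065,-.09,.012],(300,303.6)),(S,[-.065,-.09,.012],(269.4,279)),
 (D,[-.065,.09,.012],(345.8,240.5)),(D,[-.065,-.09,.012],(376.7,278.3)),(D,[.065,-.09,.012],(418.7,263.3))]
r=fit(st,[.53,-.25,0]); print("stand",r.x,np.round(r.fun.reshape(-1,2),1).tolist())
st_p=r.x
sm=[(S,[-.015,.217,.3],(394.3,73.3)),(S,[.085,.217,.3],(423.3,82.7)),(S,[-.015,-.217,.3],(344.3,193.3)),(S,[.085,-.217,.3],(379,203.3)),
 (D,[-.015,.217,.3],(263.8,91.3)),(D,[-.015,-.217,.3],(350,127.5)),(D,[-.015,-.217,.165],(348.8,168.8)),(D,[-.015,.217,.165],(266,127.5))]
r=fit(sm,[.6,.15,0]); print("sampler",r.x,np.round(r.fun.reshape(-1,2),1).tolist())
E
python3 fit0.py
```

```text
stand [  0.53543402  -0.25160884 -12.13935694] [[-0.5, 0.1], [-0.3, 0.3], [-0.5, 0.5], [-0.3, -0.6], [-0.1, -2.4], [0.1, -0.6]]
sampler [0.59004587 0.17250056 3.34430222] [[-0.3, -1.0], [1.5, -0.4], [0.4, 0.2], [-0.7, 2.7], [-0.7, -0.9], [-0.2, -0.1], [0.4, 1.0], [-0.0, -0.0]]
```

```bash
cat > ov.py <<'E'
import pickle,sys
from h import *
def M(p):
    y=np.radians(p[2]); c,s=np.cos(y),np.sin(y); return np.array([[c,-s,0],[s,c,0],[0,0,1]]),np.array([p[0],p[1],0])
def circ(r,z,x=0,y=0): 
    t=np.linspace(0,2*np.pi,60); return np.c_[x+r*np.cos(t),y+r*np.sin(t),0*t+z]
def draw(c,st,sm,im):
    def pl(p,pose,col):
        m,t=M(pose); uv=proj(c,p@m.T+t); cv2.polylines(im,[np.round(uv*SC).astype(int)],False,col,1,cv2.LINE_AA)
    for y,h,col in [(.14,.115,(0,0,255)),(0,.075,(0,255,0)),(-.14,.11,(255,0,0))]:
        rr=.05 if y<-.1 else .057
        pl(circ(rr,.02+h,0,y),sm,col); pl(circ(rr,.02,0,y),sm,col)
    pl(np.array([[-.015,.217,.3],[.085,.217,.3],[.085,-.217,.3],[-.015,-.217,.3],[-.015,.217,.3],[-.015,.217,.165],[-.015,-.217,.165],[-.015,-.217,.3]]),sm,(0,255,255))
    pl(np.array([[.065,.09,.012],[.065,-.09,.012],[-.065,-.09,.012],[-.065,.09,.012],[.065,.09,.012]]),st,(0,255,255))
    a=np.array([-np.sin(np.radians(35)),0,np.cos(np.radians(35))])
    for y,L in [(-.06,.17),(.06,.13)]:
        f=np.array([.03,y,.036]); pl(np.array([f,f+a*L]),st,(0,0,255))
SC=4
E
cat > ov1.py <<'E'
from ov import *
from fit0 import *
st=st_p; sm=r.x
for n,b in [("scene",(210,320,220,380)),("scene",(60,230,300,450)),("side",(80,290,230,430))]:
    c=cams[n]; im=cv2.resize(c["img"][:,:,::-1],None,fx=4,fy=4,interpolation=cv2.INTER_CUBIC)
    draw(c,st,sm,im); k=im[b[0]*4:b[1]*4,b[2]*4:b[3]*4]; s=min(1,600/k.shape[0],800/k.shape[1])
    cv2.imwrite(f"pics/ov_{n}_{b[0]}.png",cv2.resize(k,None,fx=s,fy=s))
E
python3 ov1.py
```

```text
stand [  0.53543402  -0.25160884 -12.13935694] [[-0.5, 0.1], [-0.3, 0.3], [-0.5, 0.5], [-0.3, -0.6], [-0.1, -2.4], [0.1, -0.6]]
sampler [0.59004587 0.17250056 3.34430222] [[-0.3, -1.0], [1.5, -0.4], [0.4, 0.2], [-0.7, 2.7], [-0.7, -0.9], [-0.2, -0.1], [0.4, 1.0], [-0.0, -0.0]]
```

View pics/ov_scene_210.png

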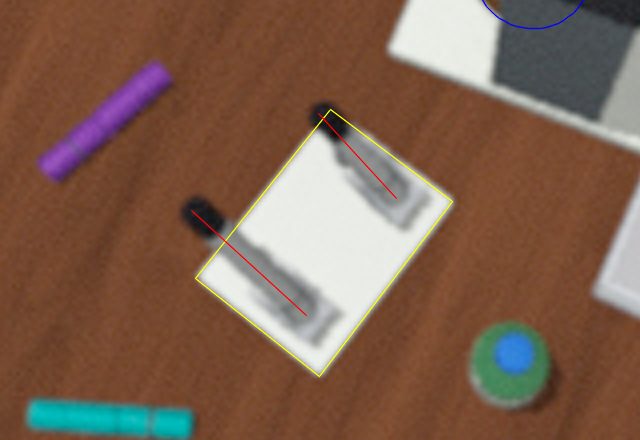

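View pics/ov_scene_60.png

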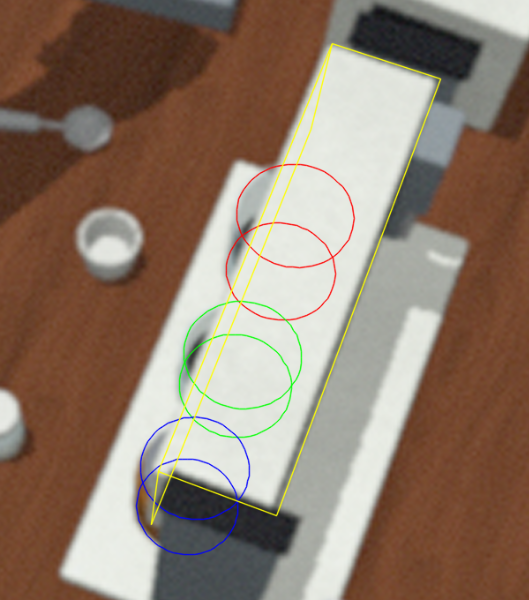

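View pics/ov_side_80.png

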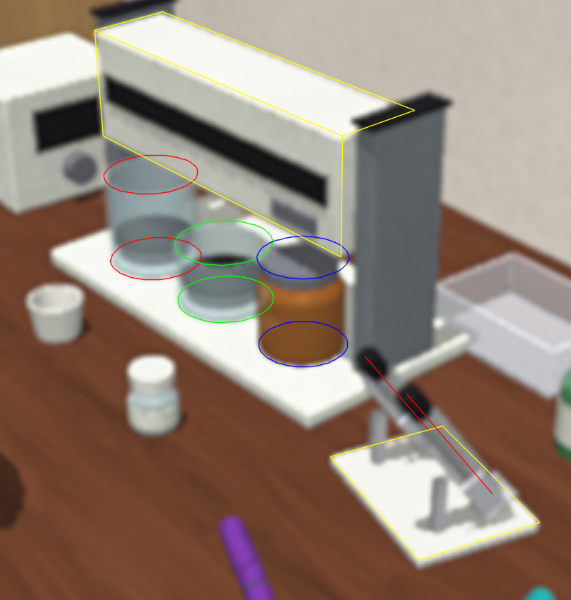

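Candidates for the long logger in the scene image:
- Rod in the stand at about (287,278). It has the longer steel part and a black cap at (271,265).
- Rod in the stand at about (312,250), which is shorter, with its cap at (302,241).
- Purple look-alike at (247,240) and turquoise look-alike at (247,315), both lying on the table.

By the description and the crop, the long logger is the stand's −y rod and the short logger is its +y rod. The sampler jar order is tall (+y), low (middle), capped (−y). I'll test the turn direction first.

Call:
play_rows:
  rows:
    - [0,[0,0,-3],[0,0,8]]
    - [0,[0,0,-3],[0,0,8]]

```text
time: 1.55
ee_pos: [0.2008, 0.5105, 0.2994]
tcp_rot: [179.9, 0.4, 52.2]
wrist_force: [1.2, 0.3, 1.0]
opening: 0.0851
```

```bash
python3 - <<'E'
from workcell import get_obs
o=get_obs()
for k in ["time","q","ee_pos","tcp_rot","opening"]: print(k,o[k])
E
```

```text
time 1.55
q [6.85269513e+01 6.98200192e+00 1.87021055e+01 1.02146835e+02
 3.42119677e-04 1.06357192e+02]
ee_pos [0.20082156 0.51052381 0.29942797]
tcp_rot [179.88014804   0.40955573  52.16932976]
opening 0.08514377548656954
```

```bash
cat > plan.py <<'E'
from h import *
from scipy.spatial.transform import Rotation as R, Slerp
def horiz(psi,e=0,left=True):
    p,e=np.radians([psi,e]); z=np.array([np.cos(p)*np.cos(e),np.sin(p)*np.cos(e),-np.sin(e)])
    x=np.array([-np.sin(p),np.cos(p),0])*(1 if left else -1); return np.c_[x,np.cross(z,x),z]
def rows(p0,R0,p1,R1,claw,step=4.5,ang=8.0,nmin=1,nd=1):
    """rounded rows from pose 0 to pose 1"""
    out=[];p=np.array(p0,float);M=np.array(R0)
    d=np.linalg.norm(np.array(p1)-p)*100; a=R.from_matrix(M.T@R1).magnitude()*180/np.pi
    n=max(nmin,int(np.ceil(d/step-1e-6)),int(np.ceil(a/ang-1e-6)))
    for k in range(n):
        rem=n-k
        t=np.round((M.T@(np.array(p1)-p))*100/rem,nd); w=np.round(R.from_matrix(M.T@R1).as_rotvec(degrees=True)/rem,nd)
        out.append([claw,t.tolist(),w.tolist()])
        p=p+M@t/100; M=M@R.from_rotvec(w,degrees=True).as_matrix()
    return out,p,M
def show(rs):
    for i in range(0,len(rs),12): print(str(rs[i:i+12]))
E
python3 - <<'E'
from plan import *
from workcell import get_obs
o=get_obs(); M0=Rm(o["tcp_rot"])
rs=[];p,M=o["ee_pos"],M0
T=horiz(-12)
rel=R.from_matrix(M0.T@T).as_rotvec(degrees=True); print(rel,np.linalg.norm(rel))
sl=lambda f: M0@R.from_rotvec(rel*f,degrees=True).as_matrix()
# down, q6=0 first then pitch: 
for f,w in [(.35,(.36,.36,.36)),(.7,(.42,.12,.36)),(1,(.38,-.12,.34))]:
    a,p,M=rows(p,M,w,sl(f),0); rs+=a
show(rs); print(len(rs),p)
E
```

```text
[-88.30886549  20.5914213  -19.91766662] 92.83951636298599
[[0, [-0.4, 3.6, -1.0], [-5.2, 1.2, -1.2]], [0, [-0.4, 3.7, -0.7], [-5.1, 1.2, -1.2]], [0, [-0.5, 3.7, -0.3], [-5.2, 1.2, -1.1]], [0, [-0.5, 3.8, -0.0], [-5.1, 1.2, -1.2]], [0, [-0.7, 3.7, 0.3], [-5.2, 1.2, -1.1]], [0, [-0.7, 3.7, 0.6], [-5.1, 1.2, -1.2]], [0, [-3.0, 2.5, 1.3], [-5.2, 1.2, -1.2]], [0, [-3.1, 2.4, 1.4], [-5.1, 1.2, -1.1]], [0, [-3.1, 2.2, 1.6], [-5.2, 1.2, -1.2]], [0, [-3.2, 1.9, 1.7], [-5.1, 1.2, -1.1]], [0, [-3.3, 1.7, 1.7], [-5.2, 1.2, -1.2]], [0, [-3.4, 1.5, 1.9], [-5.1, 1.2, -1.1]]]
[[0, [-4.0, 0.3, 0.6], [-4.4, 1.0, -1.0]], [0, [-4.0, 0.2, 0.6], [-4.4, 1.0, -1.0]], [0, [-4.0, 0.1, 0.5], [-4.4, 1.0, -1.0]], [0, [-4.1, -0.1, 0.5], [-4.4, 1.1, -1.0]], [0, [-4.0, -0.1, 0.3], [-4.5, 1.0, -1.0]], [0, [-4.1, -0.3, 0.3], [-4.4, 1.1, -1.0]]]
18 [ 0.37990681 -0.120005    0.33970007]
```

Call:
play_rows:
  rows:
    - [0,[-0.4,3.6,-1.0],[-5.2,1.2,-1.2]]
    - [0,[-0.4,3.7,-0.7],[-5.1,1.2,-1.2]]
    - [0,[-0.5,3.7,-0.3],[-5.2,1.2,-1.1]]
    - [0,[-0.5,3.8,0.0],[-5.1,1.2,-1.2]]
    - [0,[-0.7,3.7,0.3],[-5.2,1.2,-1.1]]
    - [0,[-0.7,3.7,0.6],[-5.1,1.2,-1.2]]

```text
time: 2.15
ee_pos: [0.3637, 0.357, 0.3668]
tcp_rot: [147.5, -4.8, 60.9]
wrist_force: [0.2, 0.5, 0.2]
opening: 0.0852
```

```bash
cat > st.py <<'E'
from workcell import get_obs
import numpy as np
np.set_printoptions(precision=4,suppress=True)
o=get_obs()
for k in ["time","q","ee_pos","tcp_rot","wrist_force","torque","opening"]: print(k,o[k])
open("log.txt","a").write(repr((o["q"].tolist(),o["ee_pos"].tolist(),o["tcp_rot"].tolist()))+"\n")
E
python3 st.py
```

```text
time 2.15
q [ 61.2668  -4.9293   9.2855  99.6346 -32.5218  90.4695]
ee_pos [0.3637 0.357  0.3668]
tcp_rot [147.5107  -4.8325  60.8695]
wrist_force [0.1848 0.536  0.1951]
torque [0.1881 0.405  0.0452]
opening 0.08518700127428445
```

Call:
play_rows:
  rows:
    - [0,[-3.0,2.5,1.3],[-5.2,1.2,-1.2]]
    - [0,[-3.1,2.4,1.4],[-5.1,1.2,-1.1]]
    - [0,[-3.1,2.2,1.6],[-5.2,1.2,-1.2]]
    - [0,[-3.2,1.9,1.7],[-5.1,1.2,-1.1]]
    - [0,[-3.3,1.7,1.7],[-5.2,1.2,-1.2]]
    - [0,[-3.4,1.5,1.9],[-5.1,1.2,-1.1]]

```text
time: 2.75
ee_pos: [0.4304, 0.123, 0.3747]
tcp_rot: [115.1, -3.6, 70.2]
wrist_force: [-116.6, -119.6, 7.2]
opening: 0.0856
```

```bash
python3 st.py
```

```text
time 2.75
q [ 45.8516 -48.6242 -34.9206  60.4734 -54.5298  44.8653]
ee_pos [0.4304 0.123  0.3747]
tcp_rot [115.0637  -3.5893  70.1878]
wrist_force [-116.5637 -119.5646    7.2151]
torque [-2.8955  3.4861 -7.6603]
opening 0.08558108188201703
```

```bash
python3 - <<'E'
from workcell import get_obs, camera
import cv2
for n in ["scene","side"]:
    c=camera(n); cv2.imwrite(f"pics/{n}1.png",c["img"][:,:,::-1])
o=get_obs(); print(o["time"],o["q"],o["qd"],o["wrist_force"],o["joint_efforts"],o["ee_pos"],o["tcp_rot"])
E
```

```text
2.85 [ 45.68850808 -48.38572045 -35.31804642  60.2902965  -54.37385899
  44.85342682] [ 2.77093872 -1.13757435  7.07273265  9.20173415  1.34382437 13.47604838] [-0.41572939 -0.19158143  0.16040933] [ -1.3775222   -4.49790046  52.72582769 -10.08192211  -2.49302588
  -2.74971642] [0.43146731 0.12314032 0.36839597] [115.35481454  -3.21317587  70.11892974]
```

View pics/scene1.png

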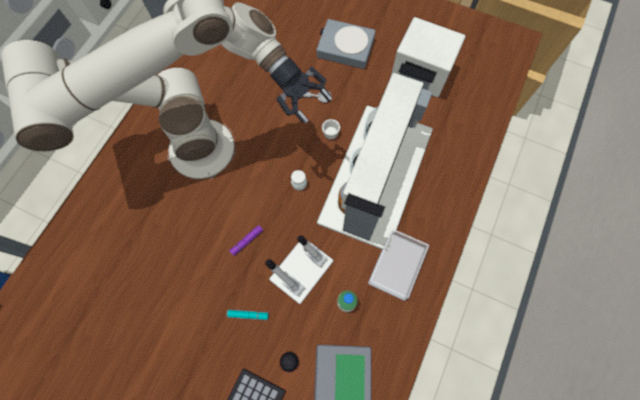

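View pics/side1.png

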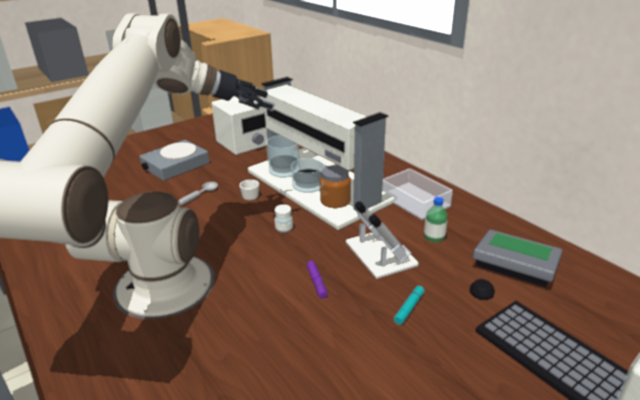

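```bash
cat > kin.py <<'E'
from h import *
from scipy.optimize import least_squares
S=[([68.5260146,5.01120946,10.0340204,95.0990911,-.00226,89.9991986],[0.20127512,0.51161824,0.24157812],[179.997738,.0762802,68.5268161]),
([68.5269513,6.98200192,18.7021055,102.146835,.000342,106.357192],[0.20082156,0.51052381,0.29942797],[179.88014804,0.40955573,52.16932976]),
([61.2668,-4.9293,9.2855,99.6346,-32.5218,90.4695],[0.3637,0.357,0.3668],[147.5107,-4.8325,60.8695]),
([45.8516,-48.6242,-34.9206,60.4734,-54.5298,44.8653],[0.4304,0.123,0.3747],[115.0637,-3.5893,70.1878]),
([45.68850808,-48.38572045,-35.31804642,60.2902965,-54.37385899,44.85342682],[0.43146731,0.12314032,0.36839597],[115.35481454,-3.21317587,70.11892974])]
import os
if os.path.exists("log.txt"):
    for l in open("log.txt"):
        S.append(eval(l))
def fk(q,L):
    r0,z0,L1,L2,b,k,m,L3=L
    q=np.radians(q); a=q[1]-q[2]; P=a+q[3]
    h=np.array([np.cos(q[0]),np.sin(q[0]),0]); l=np.array([-np.sin(q[0]),np.cos(q[0]),0]); u=np.array([0,0,1.])
    d=lambda t: np.cos(t)*h-np.sin(t)*u
    n=lambda t: np.sin(t)*h+np.cos(t)*u
    zt=np.cos(q[4])*d(P)+np.sin(q[4])*l
    xl=-np.sin(q[4])*d(P)+np.cos(q[4])*l   # lateral
    p=r0*h+z0*u+L1*n(q[1])+L2*d(a)+b*n(a)+k*d(P)+m*n(P)+L3*zt
    # at q6=90, P=90,q5=0: x=h=n(90) ; q6 + -> rotates x about zt
    x0=xl; y0=np.cross(zt,x0); x=np.cos(q[5])*x0+np.sin(q[5])*y0
    return p,np.c_[x,np.cross(zt,x),zt]
if __name__=="__main__":
    for q,p,r in S: 
        _,M=fk(q,np.zeros(8)); print(np.round(R.from_matrix(M.T@Rm(r)).magnitude()*57.3,2))
    f=lambda L: np.concatenate([fk(q,L)[0]-p for q,p,_ in S]+[1e-2*(L-np.array([0,.3,.45,.45,0,0.1,0,.3]))*[1,.1,.1,.1,1,.1,1,.1]])
    r=least_squares(f,[0,.3,.45,.45,0,.1,0,.3]); print(np.round(r.x,4)); print(np.round(r.fun[:-8].reshape(-1,3)*1000,1).tolist()); np.save("L.npy",r.x)
E
python3 kin.py
```

```text
0.0
0.0
0.0
0.0
0.0
0.0
0.0
[-1.000e-04  1.605e-01  4.206e-01  5.188e-01  3.580e-02  1.450e-01
  0.000e+00  2.740e-01]
[[-0.0, -0.0, -0.0], [0.0, 0.0, -0.0], [0.0, 0.0, 0.0], [-0.0, -0.0, -0.0], [0.0, 0.0, 0.0], [-0.0, -0.0, 0.0], [0.0, 0.0, 0.0]]
```

```bash
cat > ik.py <<'E'
from kin import *
L=np.load("L.npy")
LO=np.array([-179.16,-48.56,-65.8,-126.05,-82.76,-180]);HI=np.array([179.16,103.87,70.77,130.52,87.17,180])
def ik(p,M,margin=3):
    r0,z0,L1,L2,b,k,m,L3=L; sols=[]
    zt=M[:,2]; W=np.array(p)-L3*zt
    for q1 in (np.arctan2(W[1],W[0]),):
        h=np.array([np.cos(q1),np.sin(q1),0]); l=np.array([-np.sin(q1),np.cos(q1),0])
        q5=np.arcsin(np.clip(zt@l,-1,1)); P0=np.arctan2(-zt[2],zt@h)
        for P,q5v in ((P0,q5),):
            d=np.cos(P)*h+np.array([0,0,-np.sin(P)])
            J4=W-k*d-m*(np.sin(P)*h+np.array([0,0,np.cos(P)]))
            X,Z=J4@h-r0,J4[2]-z0; D2=X*X+Z*Z; D=np.sqrt(D2); Le=np.hypot(L2,b); be=np.arctan2(b,L2)
            c=(D2-L1*L1-Le*Le)/(2*L1*Le)
            if abs(c)>1: continue
            g=np.arccos(c) # angle between link directions; elbow up
            th=np.arctan2(X,Z) # angle from vertical to J4
            q2=th-np.arctan2(Le*np.sin(g),L1+Le*np.cos(g))
            f=q2+g  # direction angle of eff link from vertical; forearm pitch a: eff angle from vertical = pi/2+a-be
            a=f-np.pi/2+be; q3=q2-a; q4=P-a
            for s in (1,-1):
                xl=-np.sin(q5v)*d+np.cos(q5v)*l; yl=np.cross(zt,xl); x=s*M[:,0]
                q6=np.arctan2(x@yl,x@xl)
                q=np.degrees([q1,q2,q3,q4,q5v,q6]); q=(q+180)%360-180
                if np.all(q>LO+margin) and np.all(q<HI-margin): sols.append((q,s))
    return sols
if __name__=="__main__":
    for q,p,r in S: print(np.round(q,1),[np.round(s[0],1) for s in ik(p,Rm(r),-1)])
E
python3 ik.py
```

```text
[68.5  5.  10.  95.1 -0.  90. ] [array([68.5,  5. , 10. , 95.1, -0. , 90. ]), array([ 68.5,   5. ,  10. ,  95.1,  -0. , -90. ])]
[ 68.5   7.   18.7 102.1   0.  106.4] [array([ 68.5,   7. ,  18.7, 102.1,   0. , 106.4]), array([ 68.5,   7. ,  18.7, 102.1,   0. , -73.6])]
[ 61.3  -4.9   9.3  99.6 -32.5  90.5] [array([ 61.3,  -4.9,   9.3,  99.6, -32.5,  90.5]), array([ 61.3,  -4.9,   9.3,  99.6, -32.5, -89.5])]
[ 45.9 -48.6 -34.9  60.5 -54.5  44.9] [array([ 45.9, -48.6, -34.9,  60.5, -54.5,  44.9]), array([  45.9,  -48.6,  -34.9,   60.5,  -54.5, -135.1])]
[ 45.7 -48.4 -35.3  60.3 -54.4  44.9] [array([ 45.7, -48.4, -35.3,  60.3, -54.4,  44.9]), array([  45.7,  -48.4,  -35.3,   60.3,  -54.4, -135.1])]
[ 61.3  -4.9   9.3  99.6 -32.5  90.5] [array([ 61.3,  -4.9,   9.3,  99.6, -32.5,  90.5]), array([ 61.3,  -4.9,   9.3,  99.6, -32.5, -89.5])]
[ 45.9 -48.6 -34.9  60.5 -54.5  44.9] [array([ 45.9, -48.6, -34.9,  60.5, -54.5,  44.9]), array([  45.9,  -48.6,  -34.9,   60.5,  -54.5, -135.1])]
```

```bash
cat > search.py <<'E'
from ik import *
import itertools,sys
SM=(0.590,0.1725,3.34); ST=(0.5354,-0.2516,-12.1)
def T(pose):
    y=np.radians(pose[2]); c,s=np.cos(y),np.sin(y); return np.array([[c,-s,0],[s,c,0],[0,0,1]]),np.array([pose[0],pose[1],0])
def grid(lo,hi,n):
    g=np.meshgrid(*[np.linspace(a,b,k) for a,b,k in zip(lo,hi,n)],indexing='ij'); return np.stack([x.ravel() for x in g],1)
# hand points in TCP frame relative to GRASP POINT (z=0)
BODY=grid((-.0425,-.0425,-.16),(.0425,.0425,-.054),(5,5,6))
FLN=grid((-.045,-.045,-.27),(.045,.045,-.16),(4,4,4))
FIN=np.vstack([grid((a,-.011,-.054),(b,.011,.019),(3,3,7)) for a,b in ((-.030,-.013),(.013,.030))])
FOPEN=np.vstack([grid((a,-.011,-.060),(b,.011,.010),(3,3,7)) for a,b in ((-.060,-.042),(.042,.060))])
def boxdist(P,lo,hi):
    lo,hi=np.array(lo),np.array(hi); d=np.maximum(np.maximum(lo-P,P-hi),0); o=np.linalg.norm(d,axis=1)
    ins=np.min(np.minimum(P-lo,hi-P),axis=1); return np.where(o>0,o,-ins)
def ringdist(P,y0,h,ro=.057,ri=.053): # jar wall, sampler frame
    r=np.hypot(P[:,0],P[:,1]-y0); z=P[:,2]
    dz=np.maximum(z-(.02+h),0); dr=np.maximum(np.maximum(r-ro,ri-r),0)
    return np.hypot(dr,dz)
def cyldist(P,y0,h,ro):
    r=np.hypot(P[:,0],P[:,1]-y0); return np.hypot(np.maximum(r-ro,0),np.maximum(P[:,2]-.02-h,0))
def clear_s(P,kind):  # P sampler frame
    d=[boxdist(P,(-.015,-.217,.165),(.085,.217,.31)).min(), boxdist(P,(-.05,-.25,0),(.11,-.21,.32)).min(), boxdist(P,(-.05,.21,0),(.11,.25,.32)).min(),
       ringdist(P,.14,.115).min(),ringdist(P,0,.075).min(),cyldist(P,-.14,.11,.05).min(),(P[:,2]-.02).min()]
    return min(d)
def hand(a,rho,sig,ref):
    # a: rod dir; sig: spin; b: tool back
    e1=ref-(ref@a)*a; e1/=np.linalg.norm(e1); e2=np.cross(a,e1)
    b=np.cos(rho)*a+np.sin(rho)*(np.cos(sig)*e1+np.sin(sig)*e2)
    z=-b; x=np.cross(b,a); x/=np.linalg.norm(x); return np.c_[x,np.cross(z,x),z]
def jar_eval(y0,h,depths,LEN,lam,az,v,rho,s,sig):
    lam,az,rho,sig=np.radians([lam,az,rho,sig])
    u=np.array([-np.cos(az),np.sin(az),0])  # lean dir (cap), sampler frame
    w=np.cross([0,0,1],u)
    a=np.sin(lam)*u+np.array([0,0,np.cos(lam)])
    Rr=np.sqrt(.053**2-(abs(v)+.012)**2) if abs(v)+.012<.053 else 0
    # deepest foot
    z0=depths[0]; fmax=Rr-.012*np.cos(lam)-.003; rimmin=-Rr+.012/np.cos(lam)+.003
    sh=(h-z0)*np.tan(lam)   # shift toward +u from foot to rim (u coordinate increases)
    # coordinate c along -u: foot at c<=fmax ; at rim c_foot - sh >= rimmin
    if rimmin+sh>fmax: return None
    c=.7*fmax+.3*(rimmin+sh)
    M=hand(a,rho,sig,np.array([0,0,1.]))
    out=[]
    for zb in depths:
        foot=np.array([0,y0,.02+z0])-c*u+v*w + a*(zb-z0)/np.cos(lam)
        out.append(foot)
    return a,M,out
def rot(P,M,g): return P@M.T+g
E
cat > s1.py <<'E'
from search import *
def search(y0,h,depths,LEN,lams,rhos,ss,N=15):
    Ms,t=T(SM); res=[]
    for lam,az,v,rho,sig in itertools.product(lams,range(-75,76,15),(-.015,0,.015),rhos,range(-180,180,15)):
        r=jar_eval(y0,h,depths,LEN,lam,az,v,rho,.03,sig)
        if r is None: continue
        a,M,feet=r
        if M[2,2]>-.3: continue
        for s in ss:
            if s*np.cos(np.radians(rho))+.012*np.sin(np.radians(rho))>.046: continue
            best=9;qs=None;ok=True
            for foot in (feet[0],feet[1],feet[1]+a*(.06)):
                g=foot+a*(LEN-s)
                c=min(clear_s(rot(BODY,M,g),0),clear_s(rot(FIN,M,g),0),clear_s(rot(FLN,M,g),0)-.0)
                if foot is feet[0] or foot is feet[1]: c=min(c,clear_s(rot(FOPEN,M,g),0)+.002)
                best=min(best,c)
                if best<.008: ok=False;break
                Mw=Ms@M; p=Ms@g+t+Mw[:,2]*.008
                k=ik(p,Mw,8)
                if not k: ok=False;break
                # J5 housing clear
                W=p-L[7]*Mw[:,2]; 
                Wl=Ms.T@(W-t)
                if clear_s(Wl[None],0)<.075: ok=False;break
                if qs is None: qs=k
            if ok: res.append((best,lam,az,v,rho,s,sig,[np.round(q[0]).astype(int).tolist() for q in qs],np.round(M[:,2],2)))
    res.sort(key=lambda r:-r[0]); return res
if __name__=="__main__":
    import pickle
    for nm,arg in [("tall",(.14,.115,(.020,.046),.17,(30,35,40),(35,45,55,65,75,90),(.02,.03,.04,.05))),
                ("low",(0,.075,(.018,.042),.13,(30,37,44,50),(35,45,55,65,75,90),(.015,.02,.03,.04)))]:
        r=search(*arg); print(nm,len(r)); pickle.dump(r,open(nm+".pkl","wb"))
        for rho in (35,45,55,65,75,90):
            for x in [y for y in r if y[4]==rho][:4]: print(x)
E
time python3 s1.py
```

```text
tall 2
(np.float64(0.011999999999999981), 35, 0, 0, 35, 0.02, -180, [[46, -28, -56, -2, -40, 18], [46, -28, -56, -2, -40, -162]], array([ 0.94,  0.  , -0.34]))
(np.float64(0.00908782469429285), 30, 15, 0.015, 35, 0.02, -165, [[47, -25, -48, 13, -43, 18], [47, -25, -48, 13, -43, -162]], array([ 0.9 , -0.09, -0.43]))
low 16
(np.float64(0.012654256581559968), 30, 15, 0.015, 35, 0.03, -180, [[33, -30, -57, 6, -40, 23], [33, -30, -57, 6, -40, -157]], array([ 0.88, -0.23, -0.42]))
(np.float64(0.012525598044458713), 30, 30, 0.015, 35, 0.015, -150, [[33, -33, -56, 11, -35, 5]], array([ 0.87, -0.17, -0.46]))
(np.float64(0.010994806295188163), 30, 30, 0.015, 35, 0.02, -150, [[33, -33, -57, 10, -35, 5]], array([ 0.87, -0.17, -0.46]))
(np.float64(0.010869257373856), 30, 30, 0, 35, 0.03, -165, [[37, -22, -51, 10, -47, 22], [37, -22, -51, 10, -47, -158]], array([ 0.84, -0.32, -0.43]))
real	0m24.587s
user	0m25.189s
sys	0m0.068s
```

```bash
sed -i 's/^FOPEN=.*/FOPEN=np.vstack([grid((a,-.011,-.060),(b,.011,.012),(3,3,7)) for a,b in ((-.038,-.022),(.022,.038))])/' search.py
cat > s2.py <<'E'
from s1 import *
import pickle
for nm,arg in [("tall",(.14,.115,(.020,.046),.17,(28,32,36,39),(20,25,30,35,40,45,50),(.015,.025,.035,.045))),
            ("low",(0,.075,(.018,.042),.13,(30,37,44,50),(20,25,30,35,40,45,50),(.015,.02,.03,.04)))]:
    r=search(*arg); print(nm,len(r)); pickle.dump(r,open(nm+".pkl","wb"))
    for rho in (20,25,30,35,40,45,50):
        for x in [y for y in r if y[4]==rho][:3]: print(x)
E
time python3 s2.py
```

```text
tall 84
(np.float64(0.013419983833645205), 32, 0, -0.015, 20, 0.015, -180, [[44, -22, -39, 30, -31, 28], [44, -22, -39, 30, -31, -152]], array([ 0.79,  0.  , -0.62]))
(np.float64(0.013419983833645205), 32, 0, 0.015, 20, 0.015, -180, [[41, -26, -41, 29, -29, 25], [41, -26, -41, 29, -29, -155]], array([ 0.79,  0.  , -0.62]))
(np.float64(0.012369643800396795), 32, 15, 0.015, 20, 0.015, -165, [[45, -20, -35, 36, -37, 27], [45, -20, -35, 36, -37, -153]], array([ 0.77, -0.12, -0.62]))
(np.float64(0.013512695729990386), 32, -15, -0.015, 25, 0.015, 165, [[41, -30, -47, 20, -25, 27], [41, -30, -47, 20, -25, -153]], array([ 0.83,  0.11, -0.55]))
(np.float64(0.013512695729990386), 32, 15, 0.015, 25, 0.015, -165, [[46, -22, -40, 28, -40, 24], [46, -22, -40, 28, -40, -156]], array([ 0.83, -0.11, -0.55]))
(np.float64(0.01323869420462681), 32, 0, -0.015, 25, 0.015, -180, [[45, -24, -43, 23, -34, 26], [45, -24, -43, 23, -34, -154]], array([ 0.84,  0.  , -0.54]))
(np.float64(0.014261741338783017), 32, 15, 0.015, 30, 0.015, -165, [[47, -24, -45, 20, -43, 21], [47, -24, -45, 20, -43, -159]], array([ 0.
[... 3411 characters left out ...]
]], array([ 0.77, -0.56, -0.32]))
(np.float64(0.01481826159831398), 30, 30, 0.015, 40, 0.03, -165, [[37, -25, -57, 0, -49, 17], [37, -25, -57, 0, -49, -163]], array([ 0.88, -0.32, -0.35]))
(np.float64(0.01279251667184449), 30, 45, 0.015, 40, 0.03, -150, [[39, -21, -51, 9, -53, 18], [39, -21, -51, 9, -53, -162]], array([ 0.84, -0.38, -0.39]))
(np.float64(0.012759064187414963), 30, 30, 0.015, 40, 0.04, -165, [[36, -24, -58, -2, -48, 17], [36, -24, -58, -2, -48, -163]], array([ 0.88, -0.32, -0.35]))
(np.float64(0.011393832905932304), 30, 45, 0.015, 45, 0.03, -150, [[39, -21, -56, -3, -55, 12], [39, -21, -56, -3, -55, -168]], array([ 0.88, -0.38, -0.31]))
real	1m0.466s
user	1m0.846s
sys	0m0.216s
```

```bash
cat > s3.py <<'E'
from s1 import *
Ms,t=T(SM)
def ev(y0,h,dep,LEN,lam,az,v,rho,s,sig,verbose=False):
    r=jar_eval(y0,h,dep,LEN,lam,az,v,rho,s,sig)
    if r is None: return -1,None
    a,M,feet=r; c=9; parts=[]
    for f in (feet[0],feet[1],feet[1]+a*.06):
        g=f+a*(LEN-s)
        for nm,X in (("body",BODY),("fin",FIN),("fln",FLN),("fop",FOPEN)):
            if nm=="fop" and f is not feet[0] and f is not feet[1]: continue
            parts.append(clear_s(rot(X,M,g),0))
        Mw=Ms@M; k=ik(Ms@g+t+Mw[:,2]*.008,Mw,5)
        if not k: return -2,None
    return min(parts),(np.round(np.array(parts)*1000,1),feet,a,M,k)
if __name__=="__main__":
    for nm,arg in [("tall",(.14,.115,(.020,.046),.17)),("low",(0,.075,(.018,.042),.13))]:
      for rho in (25,30,35):
        out=[]
        for lam in range(28,42,2):
          for az in (-20,-10,0,10,20,30):
            for v in (-.015,-.008,0,.008,.015):
              for s in (.02,):
                for sig in (-180,-170,170,160,-160):
                    c,x=ev(*arg,lam,az,v,rho,s,sig)
                    if c>0.006: out.append((c,lam,az,v,rho,s,sig,x[0].tolist(),np.round(x[4][0][0])))
        out.sort(key=lambda r:-r[0]); print(nm,rho,len(out)); 
        for o in out[:3]: print(o)
E
python3 s3.py
```

```text
tall 25 68
(np.float64(0.011851875786364043), 32, -10, -0.015, 25, 0.02, 170, [35.4, 11.9, 114.0, 13.0, 48.8, 27.7, 130.1, 28.3, 78.2, 48.6, 170.3], array([ 46., -37., -42.,  34., -31.,  29.]))
(np.float64(0.011851875786364043), 32, 10, 0.015, 25, 0.02, -170, [34.0, 11.9, 108.1, 13.0, 43.6, 27.7, 123.6, 33.3, 69.9, 45.8, 160.7], array([ 50., -30., -37.,  39., -41.,  29.]))
(np.float64(0.010921911677661818), 34, 0, 0, 25, 0.02, -180, [35.4, 10.9, 114.6, 13.8, 48.3, 28.4, 131.7, 32.0, 78.3, 48.2, 169.8], array([ 49., -35., -43.,  33., -38.,  28.]))
tall 30 68
(np.float64(0.0116789966321999), 32, -10, -0.015, 30, 0.02, 170, [39.1, 11.7, 123.9, 13.4, 53.2, 27.7, 140.1, 28.3, 83.2, 48.7, 177.2], array([ 47., -39., -47.,  27., -34.,  27.]))
(np.float64(0.0116789966321999), 32, 10, 0.015, 30, 0.02, -170, [37.6, 11.7, 118.6, 13.4, 48.3, 27.7, 134.1, 33.6, 75.3, 45.6, 168.6], array([ 51., -32., -42.,  32., -44.,  25.]))
(np.float64(0.01114260839883626), 34, 0, -0.008, 30, 0.02, -180, [34.7, 11.1, 124.1, 14.2, 50.2, 29.5, 141.5, 24.0, 82.2, 42.5, 177.5], array([ 51., -36., -46.,  25., -42.,  2
[... 1527 characters left out ...]
 30, 0.015, 30, 0.02, -170, [36.3, 17.7, 115.2, 17.0, 51.4, 17.2, 137.3, 17.2, 81.9, 39.2, 154.5], array([ 46., -29., -45.,  33., -57.,  38.]))
low 35 144
(np.float64(0.015731005506213237), 36, 30, 0.015, 35, 0.02, -170, [41.2, 19.1, 113.1, 17.9, 56.3, 15.7, 135.6, 16.6, 86.8, 39.4, 160.9], array([ 47., -31., -50.,  24., -61.,  33.]))
(np.float64(0.015594838598112606), 38, 20, 0.008, 35, 0.02, -180, [45.6, 16.1, 108.4, 15.7, 61.5, 15.6, 132.4, 17.0, 96.6, 45.4, 179.7], array([ 46., -37., -57.,  14., -58.,  30.]))
(np.float64(0.015470308748786289), 34, 30, 0.015, 35, 0.02, -160, [43.7, 18.8, 120.3, 15.5, 57.8, 17.2, 144.3, 19.3, 86.8, 38.3, 168.7], array([ 44., -37., -52.,  22., -52.,  20.]))
```

```bash
cat > s4.py <<'E'
from s3 import *
def stand_grasp(side,LEN,rho,s,back=0.0,along=0.0,ST=ST,sg=1):
    Mt,tt=T(ST); a=np.array([-np.sin(np.radians(35)),0,np.cos(np.radians(35))])
    foot=np.array([.03,side*.06,.036]); M=hand(a,np.radians(rho),0,np.array([1.,0,0]))
    g=foot+a*(LEN-s+along)-M[:,2]*back
    Mw=Mt@M; Mw=Mw@np.diag([sg,sg,1]); return Mt@g+tt+Mw[:,2]*.008,Mw
def jar_pose(y0,h,dep,LEN,lam,az,v,rho,s,sig,along,back=0,sg=1,SM=SM):
    """along: distance of foot (along rod) above deepest foot position"""
    Ms,t=T(SM); a,M,feet=jar_eval(y0,h,dep,LEN,lam,az,v,rho,s,sig)
    g=feet[0]+a*(LEN-s+along)-M[:,2]*back; Mw=Ms@M@np.diag([sg,sg,1]); return Ms@g+t+Mw[:,2]*.008,Mw
TALL=(.14,.115,(.020,.046),.17,34,0,0,25,.02,-180); LOW=(0,.075,(.018,.042),.13,36,10,0,25,.02,-180)
def q1of(p,M,m=3):
    k=[q for q,s in ik(p,M,m) if s==1]; return k[0] if k else None
if __name__=="__main__":
    for sg in (1,-1):
        print("sg",sg)
        for nm,a in (("long",(-1,.17)),("short",(1,.13))):
            for back,al in ((.1,0),(0,0),(0,.1),(0,.15)):
                p,M=stand_grasp(*a,25,.02,back,al,sg=sg); print(nm,back,al,np.round(p,3),q1of(p,M))
        for nm,J in (("tall",TALL),("low",LOW)):
            for al in (0.12,.09,.03,0):
                p,M=jar_pose(*J,al,sg=sg); print(nm,al,np.round(p,3),q1of(p,M),np.round(M[:,2],2))
E
python3 s4.py
```

```text
sg 1
long 0.1 0 [ 0.452 -0.295  0.249] [-35.09388836  -5.5084166   -0.24051501  86.04822044   3.88951398
 157.31984657]
long 0 0 [ 0.469 -0.299  0.151] [-34.33492408  -4.21720392  -9.93132547  75.01606606   3.76758305
 158.07062812]
long 0 0.1 [ 0.413 -0.287  0.233] [-37.04218208 -10.72324669  -6.69320093  84.94638164   4.19941652
 155.39155283]
long 0 0.15 [ 0.385 -0.281  0.274] [-38.64017585 -13.12892409  -4.09351059  90.07110922   4.45007447
 153.80883222]
short 0.1 0 [ 0.5   -0.183  0.217] [-20.84573946  -7.78209544  -5.9725872   81.92347297   1.51296697
 171.38511947]
short 0 0 [ 0.517 -0.186  0.118] [-20.54463028  -5.48116145 -14.75562136  70.83180393   1.46124979
 171.681854  ]
short 0 0.1 [ 0.461 -0.174  0.2  ] [-21.62738653 -13.36351576 -12.55439992  80.94432172   1.64702645
 170.61476134]
short 0 0.15 [ 0.433 -0.168  0.241] [-22.27884813 -16.48709079 -10.46866098  86.17271666   1.7585316
 169.97262971]
tall 0.12 [0.474 0.306 0.26 ] [ 50.66958202 -36.5551436  -40.64915858  37.46337688 -39.06818583
  29.19296314] [ 0.86  0.05 -0.52]
tall 0.09 [0.491 0.307 0.235] [ 48.85453325
[... 2018 characters left out ...]
 [  45.53705053  -29.53286035  -45.56787912   23.00890207  -35.15176813
 -154.96932106] [ 0.86  0.05 -0.52]
tall 0 [0.541 0.31  0.16 ] [  44.02212301  -26.29794485  -46.57100929   18.11809529  -33.96971654
 -156.1199203 ] [ 0.86  0.05 -0.52]
low 0.12 [0.492 0.184 0.22 ] None [ 0.87 -0.1  -0.48]
low 0.09 [0.51  0.182 0.196] [  37.68187771  -43.43703964  -52.71578413   28.4990894   -37.68393195
 -154.64849088] [ 0.87 -0.1  -0.48]
low 0.03 [0.545 0.178 0.147] [  33.85249636  -36.60116175  -55.31238344   17.38458559  -34.62237153
 -157.49824561] [ 0.87 -0.1  -0.48]
low 0 [0.562 0.176 0.123] [  32.13709027  -32.28281861  -56.02480663   11.67948754  -33.23028414
 -158.70633164] [ 0.87 -0.1  -0.48]
```

```bash
cat > jp.py <<'E'
from s4 import *
from workcell import get_obs
VM=np.array([127.2,127.2,147.25,180,180,180])*.7*.1
def jpath(qs,claw,vmax=4.2,amax=8.59,frac=.8,ramp=3,p0=None):
    """joint-space via qs -> rows; returns rows, list of poses"""
    # dense param by arc: time-scale s.t. per-row limits
    qs=[np.array(q,float) for q in qs]; seq=[qs[0]]
    for A,B in zip(qs[:-1],qs[1:]):
        d=B-A
        n=1
        while True:
            ok=True
            # smooth profile
            s=np.linspace(0,1,n+1); s=prof(n,ramp)
            Q=[A+d*x for x in s]
            P=[fk(q,L) for q in Q]
            for i in range(n):
                if np.any(abs(Q[i+1]-Q[i])>frac*VM) or np.linalg.norm(P[i+1][0]-P[i][0])*100>vmax or R.from_matrix(P[i][1].T@P[i+1][1]).magnitude()*57.3>amax*.95: ok=False;break
            if ok: break
            n+=1
        seq+=Q[1:]
    P=[fk(q,L) for q in seq]; out=[]
    p,M=P[0]
    for X in P[1:]:
        tt=np.round(M.T@(X[0]-p)*100,1); w=np.round(R.from_matrix(M.T@X[1]).as_rotvec(degrees=True),1)
        out.append([claw,(tt+0).tolist(),(w+0).tolist()]); p=p+M@tt/100; M=M@R.from_rotvec(w,degrees=True).as_matrix()
    return out,seq,P,(p,M)
def prof(n,ramp):
    v=np.ones(n); 
    for i in range(min(ramp,n//2)): v[i]=v[n-1-i]=(i+1)/(ramp+1)
    return np.r_[0,np.cumsum(v)/v.sum()]
def show(rs):
    for i in range(0,len(rs),12): print(str(rs[i:i+12]))
E
python3 - <<'E'
from jp import *
q=get_obs()["q"]; p,M=stand_grasp(-1,.17,25,.02,.12,0.0)
qt=q1of(p,M)
rs,seq,P,e=jpath([q,qt],0); show(rs); print(len(rs))
print(np.round([x[0] for x in P][::3],3).tolist(), np.round([x[0]-L[7]*x[1][:,2] for x in P][::3],3).tolist()); print(e[0],p, max(np.linalg.norm(r[1]) for r in rs),max(np.linalg.norm(r[2]) for r in rs))
E
```

```text
[[0, [-0.2, 0.1, 0.3], [0.5, -0.5, 1.2]], [0, [-0.5, 0.1, 0.7], [1.0, -0.9, 2.4]], [0, [-0.7, 0.2, 1.0], [1.4, -1.5, 3.7]], [0, [-1.0, 0.4, 1.3], [1.9, -2.1, 5.1]], [0, [-0.9, 0.5, 1.3], [1.7, -2.2, 5.2]], [0, [-1.0, 0.6, 1.3], [1.6, -2.3, 5.4]], [0, [-0.9, 0.7, 1.3], [1.4, -2.3, 5.5]], [0, [-0.8, 0.8, 1.2], [1.3, -2.5, 5.6]], [0, [-0.8, 1.0, 1.3], [1.2, -2.5, 5.8]], [0, [-0.7, 1.0, 1.2], [1.1, -2.6, 6.0]], [0, [-0.6, 1.2, 1.2], [0.9, -2.6, 6.0]], [0, [-0.4, 1.2, 1.2], [0.7, -2.6, 6.3]]]
[[0, [-0.4, 1.4, 1.1], [0.6, -2.6, 6.3]], [0, [-0.2, 1.4, 1.1], [0.5, -2.6, 6.5]], [0, [0.0, 1.4, 1.1], [0.4, -2.5, 6.6]], [0, [0.1, 1.5, 1.0], [0.2, -2.6, 6.7]], [0, [0.3, 1.6, 0.9], [0.2, -2.5, 6.9]], [0, [0.4, 1.5, 0.9], [0.1, -2.5, 7.0]], [0, [0.7, 1.5, 0.8], [-0.1, -2.4, 7.1]], [0, [0.9, 1.4, 0.8], [-0.1, -2.3, 7.2]], [0, [1.0, 1.4, 0.7], [-0.1, -2.3, 7.3]], [0, [1.2, 1.3, 0.6], [-0.2, -2.3, 7.4]], [0, [1.4, 1.2, 0.5], [-0.3, -2.2, 7.5]], [0, [1.5, 1.0, 0.4], [-0.2, -2.2, 7.5]]]
[[0, [1.6, 0.9, 0.4], [-0.3, -2.1, 7.7]], [0, [1.4, 0.5, 0.1], [-0.3, -1.6, 5.8]], [0, [0.9, 0.3, 0.1], [-0.1, -1.1, 3.8]], [0, [0.5, 0.1, 0.1], [-0.1, -0.5, 2.0]]]
28
[[0.431, 0.123, 0.368], [0.445, 0.103, 0.362], [0.467, 0.06, 0.348], [0.483, 0.013, 0.334], [0.492, -0.038, 0.319], [0.495, -0.09, 0.306], [0.491, -0.142, 0.293], [0.481, -0.196, 0.282], [0.466, -0.249, 0.274], [0.451, -0.29, 0.27]] [[0.196, 0.201, 0.486], [0.22, 0.19, 0.493], [0.267, 0.161, 0.507], [0.312, 0.122, 0.518], [0.353, 0.073, 0.528], [0.386, 0.013, 0.535], [0.409, -0.056, 0.54], [0.42, -0.132, 0.542], [0.417, -0.214, 0.541], [0.404, -0.277, 0.539]]
[ 0.44917287 -0.29438022  0.26879898] [ 0.44901486 -0.29444392  0.26917127] 1.9104973174542799 7.986864215698174
```

Call:
play_rows:
  rows:
    - [0,[-0.2,0.1,0.3],[0.5,-0.5,1.2]]
    - [0,[-0.5,0.1,0.7],[1.0,-0.9,2.4]]
    - [0,[-0.7,0.2,1.0],[1.4,-1.5,3.7]]
    - [0,[-1.0,0.4,1.3],[1.9,-2.1,5.1]]
    - [0,[-0.9,0.5,1.3],[1.7,-2.2,5.2]]
    - [0,[-1.0,0.6,1.3],[1.6,-2.3,5.4]]
    - [0,[-0.9,0.7,1.3],[1.4,-2.3,5.5]]
    - [0,[-0.8,0.8,1.2],[1.3,-2.5,5.6]]
    - [0,[-0.8,1.0,1.3],[1.2,-2.5,5.8]]
    - [0,[-0.7,1.0,1.2],[1.1,-2.6,6.0]]
    - [0,[-0.6,1.2,1.2],[0.9,-2.6,6.0]]
    - [0,[-0.4,1.2,1.2],[0.7,-2.6,6.3]]

```text
time: 4.05
ee_pos: [0.4884, -0.0368, 0.3332]
tcp_rot: [155.5, -31.4, 5.1]
wrist_force: [0.1, -0.3, -0.2]
opening: 0.0856
```

```bash
python3 st.py; python3 - <<'E'
from jp import *
q=get_obs()["q"]; p,M=stand_grasp(-1,.17,25,.02,.12,0.0)
qt=q1of(p,M)
rs,seq,P,e=jpath([q,qt],0,ramp=2); show(rs); print(len(rs))
E
```

```text
time 4.05
q [ 10.5321 -30.54   -17.7432  73.6318 -27.2587  95.1877]
ee_pos [ 0.4884 -0.0368  0.3332]
tcp_rot [155.4704 -31.4324   5.1268]
wrist_force [ 0.0955 -0.2753 -0.2126]
torque [0.3893 0.4552 0.0448]
opening 0.08557218775026922
[[0, [-0.1, 0.5, 0.4], [0.1, -0.9, 2.1]], [0, [-0.1, 0.9, 0.8], [0.2, -1.7, 4.3]], [0, [-0.1, 1.5, 1.1], [0.2, -2.6, 6.5]], [0, [0.0, 1.5, 1.1], [0.2, -2.6, 6.6]], [0, [0.3, 1.5, 1.1], [0.0, -2.4, 6.8]], [0, [0.4, 1.6, 1.0], [-0.1, -2.5, 6.9]], [0, [0.6, 1.5, 1.0], [-0.2, -2.4, 7.0]], [0, [0.8, 1.5, 0.9], [-0.2, -2.3, 7.1]], [0, [1.0, 1.5, 0.8], [-0.3, -2.3, 7.2]], [0, [1.1, 1.4, 0.8], [-0.4, -2.2, 7.3]], [0, [1.3, 1.2, 0.7], [-0.3, -2.2, 7.4]], [0, [1.5, 1.2, 0.6], [-0.4, -2.1, 7.5]]]
[[0, [1.7, 1.0, 0.5], [-0.5, -2.1, 7.6]], [0, [1.8, 0.8, 0.4], [-0.4, -2.1, 7.6]], [0, [1.3, 0.5, 0.2], [-0.3, -1.4, 5.2]], [0, [0.6, 0.1, 0.1], [-0.1, -0.6, 2.6]]]
16
```

Call:
play_rows:
  rows:
    - [0,[-0.1,0.5,0.4],[0.1,-0.9,2.1]]
    - [0,[-0.1,0.9,0.8],[0.2,-1.7,4.3]]
    - [0,[-0.1,1.5,1.1],[0.2,-2.6,6.5]]
    - [0,[0.0,1.5,1.1],[0.2,-2.6,6.6]]
    - [0,[0.3,1.5,1.1],[0.0,-2.4,6.8]]
    - [0,[0.4,1.6,1.0],[-0.1,-2.5,6.9]]
    - [0,[0.6,1.5,1.0],[-0.2,-2.4,7.0]]
    - [0,[0.8,1.5,0.9],[-0.2,-2.3,7.1]]
    - [0,[1.0,1.5,0.8],[-0.3,-2.3,7.2]]
    - [0,[1.1,1.4,0.8],[-0.4,-2.2,7.3]]
    - [0,[1.3,1.2,0.7],[-0.3,-2.2,7.4]]
    - [0,[1.5,1.2,0.6],[-0.4,-2.1,7.5]]

```text
time: 5.25
ee_pos: [0.4646, -0.2352, 0.2965]
tcp_rot: [-168.3, -7.6, -85.0]
wrist_force: [0.6, -1.0, -0.3]
opening: 0.0853
```

Call:
play_rows:
  rows:
    - [0,[1.7,1.0,0.5],[-0.5,-2.1,7.6]]
    - [0,[1.8,0.8,0.4],[-0.4,-2.1,7.6]]
    - [0,[1.3,0.5,0.2],[-0.3,-1.4,5.2]]
    - [0,[0.6,0.1,0.1],[-0.1,-0.6,2.6]]
    - [0,[0,0,0],[0,0,0]]

```text
time: 5.75
ee_pos: [0.4408, -0.2917, 0.291]
tcp_rot: [-168.7, 3.9, -108.3]
wrist_force: [-0.0, 0.6, 0.7]
opening: 0.0852
```

```bash
python3 st.py; python3 - <<'E'
from workcell import camera
import cv2,pickle
cs={}
for n in ["wrist","side","scene"]:
    c=camera(n); cs[n]=c; cv2.imwrite(f"pics/{n}2.png",c["img"][:,:,::-1])
pickle.dump(cs,open("cams2.pkl","wb"))
c=cs["wrist"]; print(c["xyz"],c["orientation"])
E
```

```text
time 5.75
q [-37.2892  -6.3516   3.4402  90.2683   7.3382 161.991 ]
ee_pos [ 0.4408 -0.2917  0.291 ]
tcp_rot [-168.6527    3.936  -108.2769]
wrist_force [-0.0264  0.6428  0.7076]
torque [0.0619 0.1524 0.0011]
opening 0.08516467605791851
[ 0.48718701 -0.31615784  0.43419326] [ 173.27431122    3.95238837 -108.28109436]
```

View pics/wrist2.png

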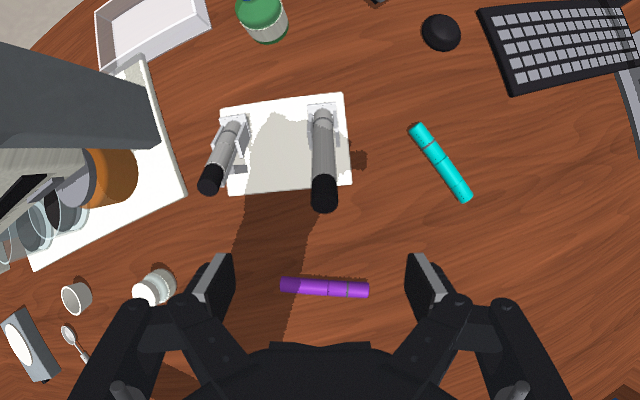

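View pics/side2.png

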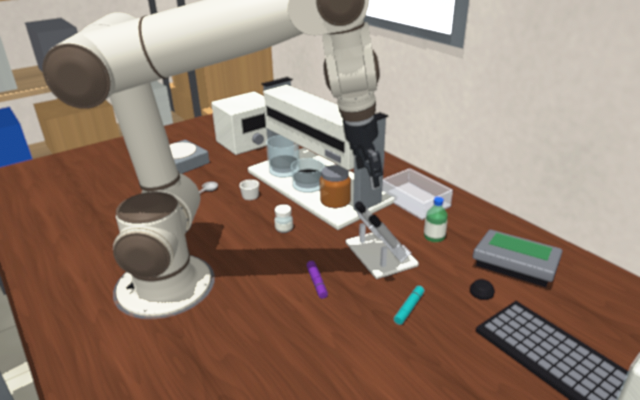

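```bash
cat > fit2.py <<'E'
from ov import *
import ov
from scipy.optimize import least_squares
cs=pickle.load(open("cams2.pkl","rb")); cs["wrist"]["fish"]=True
c0=pickle.load(open("cams0.pkl","rb"));S,D=c0["scene"],c0["side"]; W=cs["wrist"]
st=[(S,[.065,.09,.012],(333.4,260)),(S,[.065,-.09,.012],(300,303.6)),(S,[-.065,-.09,.012],(269.4,279)),
 (D,[-.065,.09,.012],(345.8,240.5)),(D,[.065,-.09,.012],(418.7,263.3)),
 (W,[.065,.09,.012],(220,108)),(W,[.065,-.09,.012],(343,93)),(W,[-.065,-.09,.012],(352,185)),(W,[-.065,.09,.012],(229,196))]
def fit(obs,x0,w=None):
    def res(p):
        m,t=M(p); return np.concatenate([(proj(C,m@np.array(q)+t)[0]-uv) for C,q,uv in obs])
    return least_squares(res,x0,loss='soft_l1')
if __name__=="__main__":
    for nm,o in (("all",st),("wrist",st[5:]),("ext",st[:5])):
        r=fit(o,[.53,-.25,0]); print(nm,np.round(r.x,4),np.round(r.fun.reshape(-1,2),1).tolist())
    r=fit(st,[.53,-.25,0])
    ov.SC=4
    im=cv2.resize(W["img"][:,:,::-1],None,fx=4,fy=4,interpolation=cv2.INTER_CUBIC)
    draw(W,fit(st[5:],[.53,-.25,0]).x,(.590,.1725,3.34),im); cv2.imwrite("pics/ovw_a.png",im[70*4:230*4,190*4:380*4]); cv2.imwrite("pics/ovw_b.png",im[30*4:300*4:2,0:200*4:2])
E
python3 fit2.py
```

```text
all [  0.5346  -0.2491 -12.8036] [[-0.3, -0.3], [-0.6, -0.5], [-0.5, -0.7], [-0.8, -1.2], [-0.9, -0.7], [-0.4, -0.4], [1.2, -2.1], [1.4, -0.2], [-1.1, 0.3]]
wrist [  0.5342  -0.2482 -13.0236] [[-0.7, -0.1], [0.9, -1.4], [0.7, 0.5], [-1.7, 0.5]]
ext [  0.536   -0.2509 -12.3683] [[-0.2, 0.1], [-0.2, 0.2], [-0.3, 0.2], [-0.2, -0.9], [0.0, -0.8]]
```

View pics/ovw_a.png

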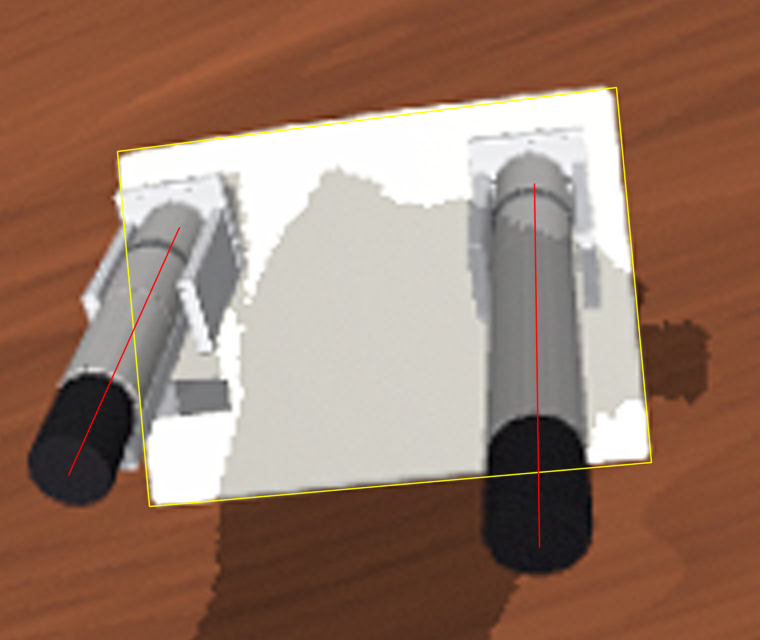

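View pics/ovw_b.png

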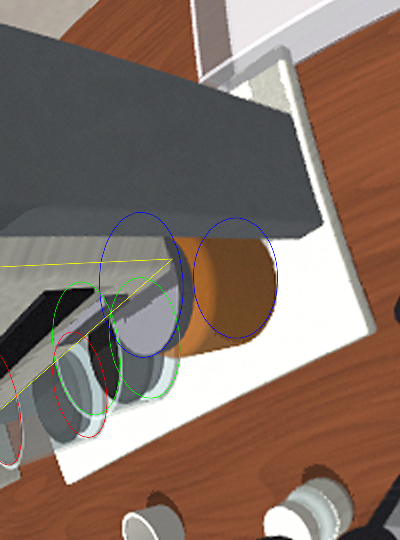

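```bash
sed -i 's/^SM=.*/SM=(0.590,0.1725,3.34); ST=(0.5344,-0.2486,-12.9)/' search.py
cat > g1.py <<'E'
from jp import *
from plan import rows
o=get_obs(); p,M=o["ee_pos"],Rm(o["tcp_rot"])
a=stand_grasp(-1,.17,25,.02,.07); b=stand_grasp(-1,.17,25,.02,0)
r1,p,M=rows(p,M,a[0],a[1],0,step=2,ang=4); r2,p,M=rows(p,M,b[0],b[1],0,step=1.8); show(r1+r2); print(len(r1+r2),b[0],R.from_matrix(b[1]).as_euler('xyz',degrees=True))
E
python3 g1.py
```

```text
[[0, [0.0, -0.0, 1.8], [-0.4, 0.7, -1.4]], [0, [0.0, -0.0, 1.8], [-0.4, 0.7, -1.4]], [0, [0.0, -0.0, 1.8], [-0.4, 0.7, -1.5]], [0, [0.0, -0.1, 1.8], [-0.4, 0.7, -1.4]], [0, [0.0, 0.0, 1.8], [0.0, 0.0, -0.0]], [0, [0.0, 0.0, 1.7], [0.0, 0.0, -0.0]], [0, [0.0, 0.0, 1.8], [0.0, 0.0, -0.0]], [0, [0.0, 0.0, 1.7], [0.0, 0.0, -0.0]]]
8 [ 0.46773695 -0.29488566  0.15099434] [-170.     0.  -102.9]
```

Call:
play_rows:
  rows:
    - [0,[0,0,1.8],[-0.4,0.7,-1.4]]
    - [0,[0,0,1.8],[-0.4,0.7,-1.4]]
    - [0,[0,0,1.8],[-0.4,0.7,-1.5]]
    - [0,[0,-0.1,1.8],[-0.4,0.7,-1.4]]
    - [0,[0,0,0],[0,0,0]]

```text
time: 6.4
ee_pos: [0.4588, -0.2883, 0.2224]
tcp_rot: [-169.8, -0.3, -102.3]
wrist_force: [-0.1, -0.7, 0.5]
opening: 0.0855
```

```bash
python3 st.py; python3 g1.py;  python3 - <<'E'
from workcell import camera
import cv2
c=camera("wrist"); cv2.imwrite("pics/wrist3.png",c["img"][:,:,::-1])
E
```

```text
time 6.4
q [-33.9168  -6.1597  -3.8885  82.6674   3.5041 158.6219]
ee_pos [ 0.4588 -0.2883  0.2224]
tcp_rot [-169.7862   -0.2691 -102.2684]
wrist_force [-0.0935 -0.6976  0.5127]
torque [ 0.0453  0.1523 -0.0008]
opening 0.08545541971100146
[[0, [0.4, 0.2, 0.2], [-0.2, -0.2, 0.7]], [0, [0.0, 0.0, 1.8], [-0.0, 0.0, -0.0]], [0, [0.0, 0.0, 1.7], [-0.0, 0.0, -0.0]], [0, [0.0, 0.0, 1.8], [-0.0, 0.0, -0.0]], [0, [0.0, 0.0, 1.7], [-0.0, 0.0, -0.0]]]
5 [ 0.46773695 -0.29488566  0.15099434] [-170.     0.  -102.9]
```

View pics/wrist3.png

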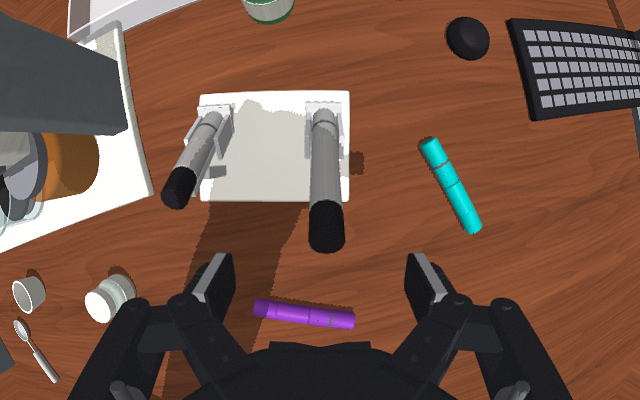

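The black-capped long rod (cap at 326,235) is almost centred between the jaws. I'll close in on it.

Call:
play_rows:
  rows:
    - [0,[0.4,0.2,0.2],[-0.2,-0.2,0.7]]
    - [0,[0,0,1.8],[0,0,0]]
    - [0,[0,0,1.8],[0,0,0]]
    - [0,[0,0,1.7],[0,0,0]]
    - [0,[0,0,1.7],[0,0,0]]
    - [0,[0,0,0],[0,0,0]]

```text
time: 7.05
ee_pos: [0.4702, -0.2965, 0.1594]
tcp_rot: [-169.3, 0.0, -103.2]
wrist_force: [-1.0, 0.2, 0.3]
opening: 0.085
```

```bash
python3 g1.py;  python3 - <<'E'
from workcell import camera
import cv2
c=camera("wrist"); cv2.imwrite("pics/wrist4.png",c["img"][:,:,::-1])
E
```

```text
[[0, [-0.0, 0.1, -1.6], [-0.2, -0.0, -0.1]], [0, [-0.0, 0.1, -1.5], [-0.2, -0.0, -0.1]], [0, [-0.0, 0.1, -1.6], [-0.2, -0.0, -0.1]], [0, [-0.1, 0.1, -1.5], [-0.1, -0.1, -0.0]], [0, [0.0, -0.0, 1.7], [-0.0, 0.0, -0.0]], [0, [0.0, -0.0, 1.8], [-0.0, 0.0, -0.0]], [0, [0.0, -0.0, 1.7], [-0.0, 0.0, -0.0]], [0, [0.0, -0.0, 1.8], [-0.0, 0.0, -0.0]]]
8 [ 0.46773695 -0.29488566  0.15099434] [-170.     0.  -102.9]
```

View pics/wrist4.png

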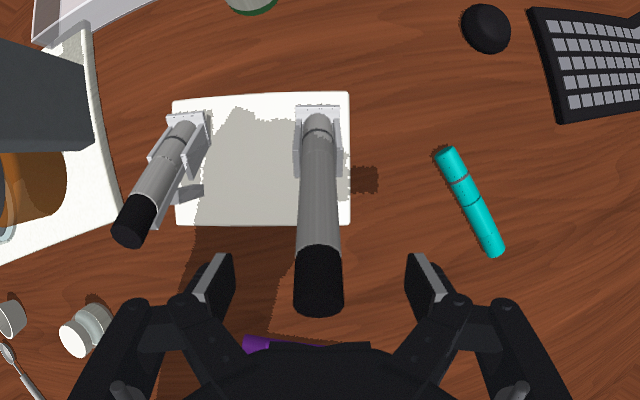

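Call:
play_rows:
  rows:
    - [0,[-0.1,0.2,0.4],[-0.4,-0.1,-0.2]]
    - [0,[0,0.2,0.4],[-0.3,0,-0.1]]
    - [0,[0,0,0],[0,0,0]]
    - [1,[0,0,0],[0,0,0]]
    - [1,[0,0,0],[0,0,0]]
    - [1,[0,0,0],[0,0,0]]
    - [1,[0,0,0],[0,0,0]]
    - [1,[0,0,0],[0,0,0]]
    - [1,[0,0,0],[0,0,0]]
    - [1,[0,0,0],[0,0,0]]
  newtons: 60

```text
time: 8.1
ee_pos: [0.4692, -0.296, 0.1573]
tcp_rot: [-169.6, -0.1, -103.0]
wrist_force: [-0.1, 0.5, 0.8]
opening: 0.0226
```

```bash
python3 st.py;  python3 - <<'E'
from workcell import camera
import cv2
c=camera("wrist"); cv2.imwrite("pics/wrist5.png",c["img"][:,:,::-1])
E
```

```text
time 8.1
q [-34.0585  -4.9321  -9.9585  75.2409   3.6704 159.1996]
ee_pos [ 0.4692 -0.296   0.1573]
tcp_rot [-169.6046   -0.0602 -102.951 ]
wrist_force [-0.1246  0.4631  0.7951]
torque [0.0642 0.2089 0.0411]
opening 0.02260394783526764
```

View pics/wrist5.png

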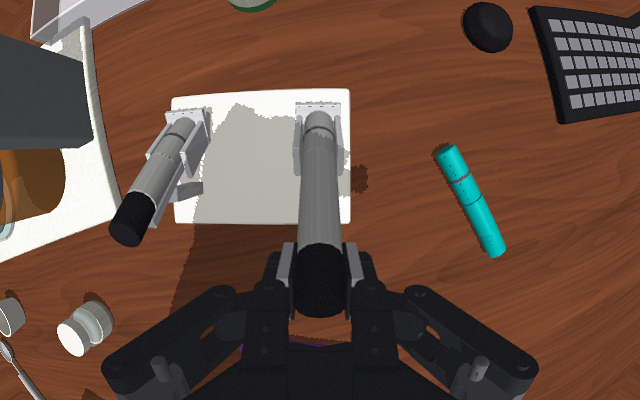

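```bash
cat > held.py <<'E'
from jp import *
import json
def rod_stand(side):
    Mt,tt=T(ST); a=np.array([-np.sin(np.radians(35)),0,np.cos(np.radians(35))]); return Mt@np.array([.03,side*.06,.036])+tt, Mt@a
def save(name,side):
    o=get_obs(); M=Rm(o["tcp_rot"]); f,a=rod_stand(side)
    json.dump(dict(f=(M.T@(f-o["ee_pos"])).tolist(),a=(M.T@a).tolist()),open(name,"w")); print(M.T@(f-o["ee_pos"]),M.T@a)
def target(name,J,along,extra=(0,0,0),SM=None):
    """TCP pose so that the held rod's foot is 'along' m up the rod axis from deepest foot position in jar J"""
    SMx=SM or globals()["SM"]
    h=json.load(open(name)); fh,ah=np.array(h["f"]),np.array(h["a"])
    Ms,t=T(SMx); a,Mn,feet=jar_eval(*J); aw=Ms@a; Mw=Ms@Mn
    cur=Mw@ah; v=np.cross(cur,aw); s=np.linalg.norm(v); ang=np.arctan2(s,cur@aw)
    M=R.from_rotvec(v/max(s,1e-9)*ang).as_matrix()@Mw
    foot=Ms@(feet[0]+a*along)+t+np.array(extra); return foot-M@fh,M,foot,aw
E
python3 - <<'E'
from held import *
save("long.json",-1)
E
```

```text
[-0.00096481 -0.0597388   0.13431592] [ 0.001371    0.41636429 -0.90919684]
```

Call:
play_rows:
  rows:
    - [1,[0,0.3,-0.6],[0,0,0]]
    - [1,[0,0.5,-1.1],[0,0,0]]
    - [1,[0,0.6,-1.3],[0,0,0]]
    - [1,[0,0.7,-1.5],[0,0,0]]
    - [1,[0,0.7,-1.5],[0,0,0]]
    - [1,[0,0.7,-1.5],[0,0,0]]
    - [1,[0,0.7,-1.5],[0,0,0]]
    - [1,[0,0.5,-1.1],[0,0,0]]
    - [1,[0,0.2,-0.5],[0,0,0]]
    - [1,[0,0,0],[0,0,0]]
  newtons: 80

```text
time: 9.15
ee_pos: [0.3969, -0.2793, 0.2623]
tcp_rot: [-169.5, -0.2, -103.0]
wrist_force: [0.0, 0.2, -2.5]
opening: 0.0221
```

```bash
python3 st.py;  python3 - <<'E'
from workcell import camera
import cv2,pickle
cs={}
for n in ("wrist","side"):
    c=camera(n); cs[n]=c;cv2.imwrite(f"pics/{n}6.png",c["img"][:,:,::-1])
pickle.dump(cs,open("cams6.pkl","wb"))
E
```

```text
time 9.15
q [-37.5026 -13.0194  -5.391   87.96     4.2082 155.8394]
ee_pos [ 0.3969 -0.2793  0.2623]
tcp_rot [-169.4646   -0.1568 -103.0005]
wrist_force [ 0.01    0.1745 -2.4563]
torque [0.0541 0.3803 0.0488]
opening 0.022104488245876804
```

View pics/wrist6.png

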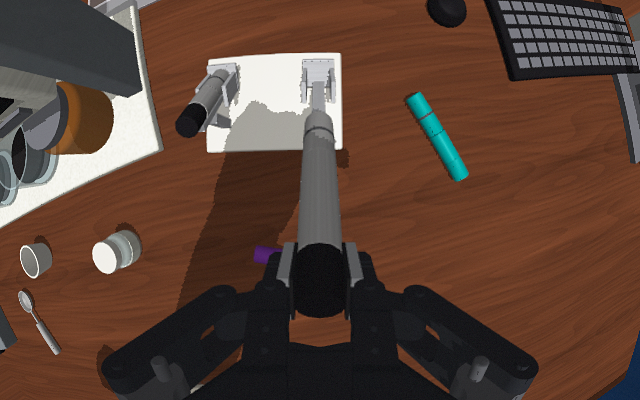

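View pics/side6.png

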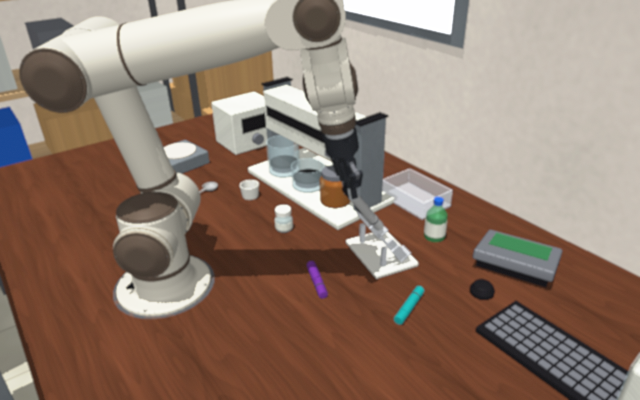

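```bash
cat > tr1.py <<'E'
from held import *
h=json.load(open("long.json")); fh,ah=np.array(h["f"]),np.array(h["a"])
Ms,t=T(SM)
q=get_obs()["q"]
p,M,foot,aw=target("long.json",TALL,.15); qt=q1of(p,M,2); print("target",p,qt,foot)
def check(seq,LEN=.17):
    out=[]
    for qq in seq:
        p,M=fk(qq,L); pts=np.array([p+M@(fh+ah*s) for s in np.linspace(0,LEN,10)]); g=p-M[:,2]*.008
        allp=np.vstack([pts,BODY@M.T+g,FIN@M.T+g,FLN@M.T+g]); loc=(allp-t)@Ms
        out.append((round(clear_s(loc,0)*1000),round(pts[:,2].min()*1000),round(np.hypot(allp[:,0],allp[:,1]).max(),2)))
    return out
best=None
p0,M0=fk(q,L)
via=[]
for q1 in (-30,-10,5,15):
  for dz in (0,.06,.1):
    mid=(q+qt)/2; mid[0]=q1; 
    pass
for lift in (0,5,10,15):
    mid=q+(qt-q)*.45; mid[2]+=lift
    rs,seq,P,e=jpath([q,mid,qt],1,ramp=3,frac=.6)
    c=check(seq); print(lift,len(rs),min(x[0] for x in c),[x[:2] for x in c[::4]],np.round(mid))
E
python3 tr1.py
```

```text
target [0.45066181 0.30537101 0.28531891] [ 53.30154447 -38.25188064 -38.12293709  43.57020968 -40.7473929
  31.79845218] [0.53409718 0.30947572 0.16435564]
0 33 -19 [(120, 140), (115, 135), (83, 129), (-1, 126), (-3, 125), (0, 126), (0, 132), (12, 146), (29, 163)] [  3. -24. -20.  68. -16. 100.]
5 33 -36 [(120, 140), (127, 147), (78, 161), (3, 179), (-24, 193), (-34, 183), (-22, 171), (1, 164), (30, 164)] [  3. -24. -15.  68. -16. 100.]
10 32 -49 [(120, 140), (138, 158), (79, 194), (6, 235), (-24, 264), (-43, 240), (-41, 206), (0, 178), (30, 164)] [  3. -24. -10.  68. -16. 100.]
15 32 -46 [(120, 140), (148, 170), (91, 227), (9, 292), (24, 338), (-10, 300), (-46, 243), (-5, 192), (30, 164)] [  3. -24.  -5.  68. -16. 100.]
```

```bash
cat >> tr1.py <<'E'
print("---")
def down(x,y,z,q6,tilt=0):
    az=np.degrees(np.arctan2(y,x))
    for yaw in range(-180,180,2):
        M=Rm([180,0,yaw])@Rm([0,0,0]); k=q1of(np.array([x,y,z]),M)
        if k is not None and abs(k[5]-q6)<1.1: return k
    return None
p2,M2,_,_=target("long.json",TALL,.15,extra=(-.04,-.02,.05)); qb=q1of(p2,M2,2); print("qb",qb)
for (x,y,z) in ((.37,.03,.40),(.36,.1,.38),(.35,0,.38)):
  for q6 in (60,90,120):
    mid=down(x,y,z,q6)
    if mid is None: print("none");continue
    for vias in ([q,mid,qt],):
        rs,seq,P,e=jpath(vias,1,ramp=3,frac=.7); c=check(seq); print((x,y,z),q6,len(rs),min(x[0] for x in c),[x[:2] for x in c[::4]],np.round(mid))
E
python3 tr1.py | sed -n '/---/,$p'
```

```text
---
qb [ 56.860372   -42.63092451 -34.15463436  54.16829054 -43.2837161
  35.1597524 ]
(0.37, 0.03, 0.4) 60 35 27 [(120, 140), (138, 158), (80, 186), (110, 215), (142, 246), (184, 266), (138, 214), (80, 168), (27, 161)] [  5. -12.  13. 114.   0.  61.]
(0.37, 0.03, 0.4) 90 35 27 [(120, 140), (142, 162), (75, 197), (123, 233), (173, 263), (158, 240), (100, 189), (58, 165), (27, 162)] [  5. -12.  13. 114.   0.  91.]
(0.37, 0.03, 0.4) 120 35 27 [(120, 140), (124, 171), (87, 221), (172, 262), (160, 247), (116, 205), (74, 177), (43, 164), (27, 162)] [  5. -12.  13. 114.   0. 121.]
(0.36, 0.1, 0.38) 60 36 24 [(120, 140), (133, 153), (65, 174), (96, 196), (135, 218), (189, 241), (180, 227), (111, 168), (33, 155), (30, 164)] [ 16. -13.   9. 112.   0.  60.]
(0.36, 0.1, 0.38) 90 35 24 [(120, 140), (136, 157), (64, 184), (119, 212), (186, 240), (181, 232), (120, 181), (66, 157), (24, 159)] [ 16. -13.   9. 112.   0.  90.]
(0.36, 0.1, 0.38) 120 35 23 [(120, 140), (119, 161), (72, 196), (166, 232), (192, 242), (143, 203), (99, 171), (42, 157), (25, 160)] [ 16. -13.   9. 112.   0. 120.]
(0.35, 0, 0.38) 60 35 25 [(120, 140), (135, 155), (96, 178), (128, 203), (153, 229), (183, 246), (148, 195), (77, 156), (25, 157)] [  0. -16.   7. 113.   0.  60.]
(0.35, 0, 0.38) 90 35 24 [(120, 140), (140, 160), (94, 191), (146, 224), (181, 246), (144, 208), (99, 168), (57, 154), (24, 159)] [  0. -16.   7. 113.   0.  90.]
(0.35, 0, 0.38) 120 35 23 [(120, 140), (135, 166), (103, 208), (176, 243), (161, 227), (125, 188), (79, 164), (45, 155), (25, 160)] [  0. -16.   7. 113.   0. 120.]
```

```bash
cat > leg.py <<'E'
import io,contextlib
with contextlib.redirect_stdout(io.StringIO()):
    from tr1 import *
mid=down(.37,.03,.40,90)
E
python3 - <<'E'
from leg import *
rs,seq,P,e=jpath([q,mid],1,ramp=3,frac=.7); show(rs); print(len(rs))
E
```

```text
[[1, [-0.6, -0.1, -0.2], [-0.2, -0.1, -1.9]], [1, [-1.3, -0.3, -0.5], [-0.3, -0.3, -3.8]], [1, [-1.8, -0.4, -0.7], [-0.6, -0.5, -5.7]], [1, [-2.4, -0.6, -1.0], [-0.6, -0.5, -7.5]], [1, [-2.3, -0.8, -0.9], [-0.6, -0.6, -7.6]], [1, [-2.2, -0.9, -1.0], [-0.6, -0.7, -7.6]], [1, [-2.2, -1.0, -1.0], [-0.6, -0.6, -7.7]], [1, [-2.0, -1.2, -1.0], [-0.5, -0.6, -7.6]], [1, [-1.9, -1.3, -1.0], [-0.4, -0.6, -7.6]], [1, [-1.9, -1.3, -1.0], [-0.5, -0.7, -7.6]], [1, [-1.6, -1.5, -1.0], [-0.4, -0.6, -7.7]], [1, [-1.6, -1.5, -0.9], [-0.4, -0.7, -7.6]]]
[[1, [-1.5, -1.6, -1.0], [-0.4, -0.7, -7.7]], [1, [-1.3, -1.6, -1.0], [-0.3, -0.6, -7.6]], [1, [-0.9, -1.3, -0.8], [-0.3, -0.5, -5.8]], [1, [-0.6, -0.9, -0.5], [-0.1, -0.4, -3.8]], [1, [-0.2, -0.4, -0.2], [-0.1, -0.1, -1.9]]]
17
```

Call:
play_rows:
  rows:
    - [1,[-0.6,-0.1,-0.2],[-0.2,-0.1,-1.9]]
    - [1,[-1.3,-0.3,-0.5],[-0.3,-0.3,-3.8]]
    - [1,[-1.8,-0.4,-0.7],[-0.6,-0.5,-5.7]]
    - [1,[-2.4,-0.6,-1.0],[-0.6,-0.5,-7.5]]
    - [1,[-2.3,-0.8,-0.9],[-0.6,-0.6,-7.6]]
    - [1,[-2.2,-0.9,-1.0],[-0.6,-0.7,-7.6]]
    - [1,[-2.2,-1.0,-1.0],[-0.6,-0.6,-7.7]]
    - [1,[-2.0,-1.2,-1.0],[-0.5,-0.6,-7.6]]
    - [1,[-1.9,-1.3,-1.0],[-0.4,-0.6,-7.6]]
    - [1,[-1.9,-1.3,-1.0],[-0.5,-0.7,-7.6]]
    - [1,[-1.6,-1.5,-1.0],[-0.4,-0.6,-7.7]]
    - [1,[-1.6,-1.5,-0.9],[-0.4,-0.7,-7.6]]

```text
time: 10.45
ee_pos: [0.3975, -0.0259, 0.3599]
tcp_rot: [-178.6, -0.7, -18.7]
wrist_force: [0.2, 0.3, -1.4]
opening: 0.0218
```

Call:
play_rows:
  rows:
    - [1,[-1.5,-1.6,-1.0],[-0.4,-0.7,-7.7]]
    - [1,[-1.3,-1.6,-1.0],[-0.3,-0.6,-7.6]]
    - [1,[-0.9,-1.3,-0.8],[-0.3,-0.5,-5.8]]
    - [1,[-0.6,-0.9,-0.5],[-0.1,-0.4,-3.8]]
    - [1,[-0.2,-0.4,-0.2],[-0.1,-0.1,-1.9]]

```text
time: 10.95
ee_pos: [0.3601, 0.0436, 0.396]
tcp_rot: [-179.7, 1.6, 10.2]
wrist_force: [-0.1, -0.6, -2.2]
opening: 0.0221
```

```bash
python3 st.py;  python3 - <<'E'
from workcell import camera
import cv2,pickle
cs={}
for n in ("wrist",):
    c=camera(n); cs[n]=c;cv2.imwrite(f"pics/{n}7.png",c["img"][:,:,::-1])
pickle.dump(cs,open("cams7.pkl","wb"))
E
python3 - <<'E'
from leg import *
rs,seq,P,e=jpath([q,qt],1,ramp=3,frac=.7); show(rs); c=check(seq); print(len(rs),min(x[0] for x in c),[x[:2] for x in c[::3]])
E
```

```text
time 10.95
q [  6.7356 -11.7598  12.0927 115.4395   0.2277  86.5168]
ee_pos [0.3601 0.0436 0.396 ]
tcp_rot [-179.6763    1.5702   10.2201]
wrist_force [-0.114  -0.6199 -2.2082]
torque [-0.1324 -0.1539 -0.0805]
opening 0.022144190853041833
[[1, [0.5, -0.1, 0.4], [-0.8, 0.8, -1.7]], [1, [0.9, -0.3, 0.7], [-1.5, 1.5, -3.3]], [1, [1.3, -0.5, 1.1], [-2.2, 2.2, -5.0]], [1, [1.9, -0.7, 1.4], [-3.1, 2.9, -6.4]], [1, [1.8, -0.8, 1.3], [-3.1, 3.0, -6.2]], [1, [1.9, -0.8, 1.1], [-3.2, 2.8, -6.1]], [1, [1.9, -0.8, 1.0], [-3.3, 2.8, -5.8]], [1, [1.9, -0.9, 0.9], [-3.2, 2.8, -5.6]], [1, [1.9, -0.9, 0.8], [-3.4, 2.7, -5.3]], [1, [2.0, -0.8, 0.6], [-3.4, 2.6, -5.1]], [1, [1.9, -0.9, 0.4], [-3.5, 2.5, -4.9]], [1, [2.0, -0.9, 0.2], [-3.5, 2.4, -4.5]]]
[[1, [1.9, -0.8, 0.1], [-3.5, 2.2, -4.3]], [1, [1.9, -0.8, -0.1], [-3.6, 2.1, -4.0]], [1, [1.8, -0.8, -0.3], [-3.5, 2.0, -3.8]], [1, [1.4, -0.5, -0.3], [-2.7, 1.3, -2.6]], [1, [0.9, -0.4, -0.3], [-1.7, 0.9, -1.6]], [1, [0.4, -0.1, -0.1], [-0.9, 0.4, -0.8]]]
18 25 [(190, 262), (173, 235), (120, 193), (87, 168), (54, 158), (25, 160), (30, 164)]
```

View pics/wrist7.png

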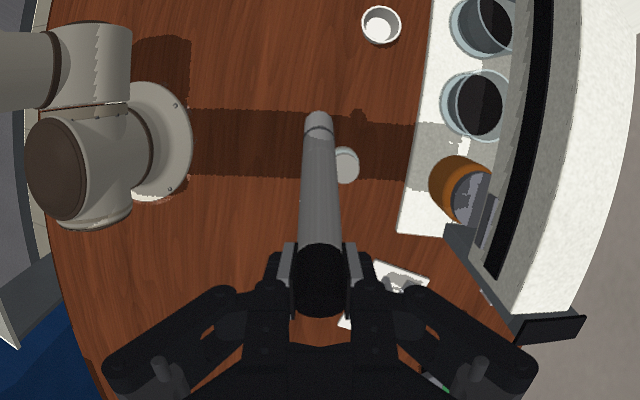

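```bash
cat > ov7.py <<'E'
from ov import *
import ov,sys
W=pickle.load(open("cams7.pkl","rb"))["wrist"]; W["fish"]=True
ov.SC=4
sm=tuple(float(x) for x in sys.argv[1:4])
im=cv2.resize(W["img"][:,:,::-1],None,fx=4,fy=4,interpolation=cv2.INTER_CUBIC)
draw(W,(.5344,-.2486,-12.9),sm,im); k=im[0:260*4,380*4:580*4]; cv2.imwrite(sys.argv[5] if len(sys.argv)>5 else "pics/ov7.png",cv2.resize(k,None,fx=.57,fy=.57,interpolation=cv2.INTER_AREA))
E
python3 ov7.py .590 .1725 3.34 x pics/ov7a.png; python3 ov7.py .584 .1725 3.34 x pics/ov7b.png
```

```text
(no output)
```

View pics/ov7a.png

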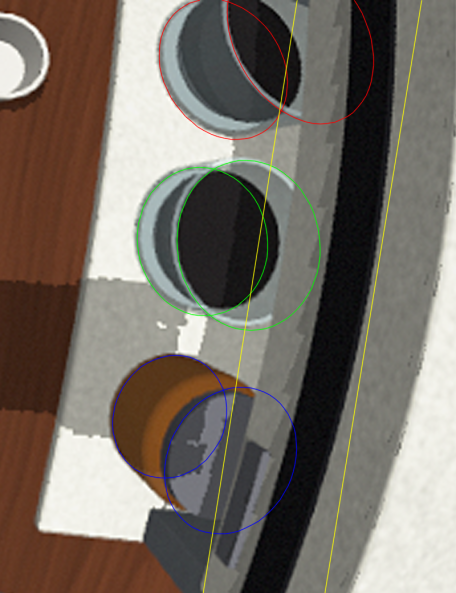

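View pics/ov7b.png

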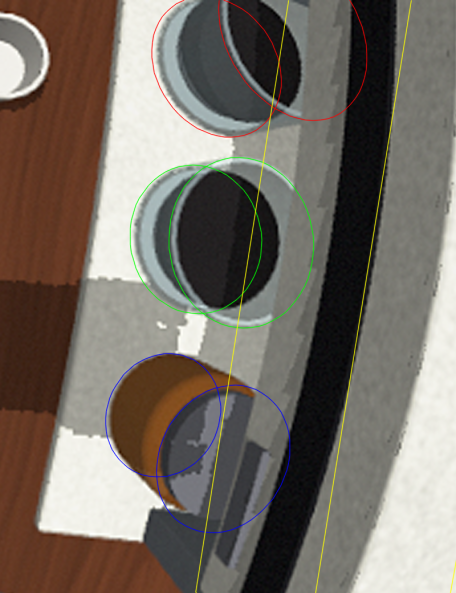

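Call:
play_rows:
  rows:
    - [1,[0.5,-0.1,0.4],[-0.8,0.8,-1.7]]
    - [1,[0.9,-0.3,0.7],[-1.5,1.5,-3.3]]
    - [1,[1.3,-0.5,1.1],[-2.2,2.2,-5.0]]
    - [1,[1.9,-0.7,1.4],[-3.1,2.9,-6.4]]
    - [1,[1.8,-0.8,1.3],[-3.1,3.0,-6.2]]
    - [1,[1.9,-0.8,1.1],[-3.2,2.8,-6.1]]
    - [1,[1.9,-0.8,1.0],[-3.3,2.8,-5.8]]
    - [1,[1.9,-0.9,0.9],[-3.2,2.8,-5.6]]
    - [1,[1.9,-0.9,0.8],[-3.4,2.7,-5.3]]
    - [1,[1.5,-0.7,0.5],[-2.5,2.0,-4.0]]

```text
time: 12.0
ee_pos: [0.4718, 0.1737, 0.2956]
tcp_rot: [146.7, -8.7, 65.4]
wrist_force: [0.4, -0.1, -3.4]
opening: 0.0219
```

```bash
python3 st.py; python3 - <<'E'
from leg import *
rs,seq,P,e=jpath([q,qt],1,ramp=2,frac=.6); show(rs); c=check(seq); print(len(rs),min(x[0] for x in c),[x[:2] for x in c[::3]])
E
```

```text
time 12.0
q [ 32.5626 -26.7882 -17.7873  73.0102 -23.1099  54.3637]
ee_pos [0.4718 0.1737 0.2956]
tcp_rot [146.7486  -8.662   65.3871]
wrist_force [ 0.4367 -0.0749 -3.3677]
torque [ 0.1051  0.7266 -0.0123]
opening 0.021871951760525782
[[1, [0.9, -0.4, 0.1], [-1.5, 1.1, -2.1]], [1, [1.7, -0.7, 0.1], [-3.0, 2.1, -4.0]], [1, [2.5, -1.1, 0.0], [-4.5, 3.0, -5.6]], [1, [2.5, -1.0, -0.4], [-4.6, 2.8, -5.2]], [1, [2.5, -0.9, -0.6], [-4.6, 2.6, -4.7]], [1, [1.6, -0.5, -0.5], [-3.0, 1.6, -2.9]], [1, [0.8, -0.3, -0.4], [-1.5, 0.7, -1.3]]]
7 24 [(65, 152), (43, 151), (28, 162)]
```

Call:
play_rows:
  rows:
    - [1,[0.9,-0.4,0.1],[-1.5,1.1,-2.1]]
    - [1,[1.7,-0.7,0.1],[-3.0,2.1,-4.0]]
    - [1,[2.5,-1.1,0.0],[-4.5,3.0,-5.6]]
    - [1,[2.5,-1.0,-0.4],[-4.6,2.8,-5.2]]
    - [1,[2.5,-0.9,-0.6],[-4.6,2.6,-4.7]]
    - [1,[1.6,-0.5,-0.5],[-3.0,1.6,-2.9]]
    - [1,[0.8,-0.3,-0.4],[-1.5,0.7,-1.3]]
    - [1,[0,0,0],[0,0,0]]

```text
time: 12.8
ee_pos: [0.4473, 0.3084, 0.2701]
tcp_rot: [120.8, 1.0, 94.4]
wrist_force: [0.9, 0.5, -1.9]
opening: 0.0222
```

```bash
python3 st.py; python3 - <<'E'
from held import *
from plan import rows
from workcell import camera
import pickle
o=get_obs(); M0=Rm(o["tcp_rot"])
p,M,f,aw=target("long.json",TALL,.15)
print("target",p,R.from_matrix(M).as_euler('xyz',degrees=True))
r,_,_=rows(o["ee_pos"],M0,p,M,1,step=1.5,ang=4,nd=2); show(r)
cs={}
for n in ("wrist","side"):
    c=camera(n); cs[n]=c;cv2.imwrite(f"pics/{n}8.png",c["img"][:,:,::-1])
pickle.dump(cs,open("cams8.pkl","wb"))
E
```

```text
time 12.8
q [ 54.0635 -38.7675 -40.3885  41.4378 -41.3797  30.498 ]
ee_pos [0.4473 0.3084 0.2701]
tcp_rot [120.8225   1.0356  94.3521]
wrist_force [ 0.9496  0.4521 -1.9226]
torque [-0.0756  1.3402 -0.0513]
opening 0.02221807428098123
target [0.45066181 0.30537101 0.28531891] [ 1.21394688e+02 -6.52742132e-02  9.33837017e+01]
[[1, [-0.18, 0.73, -0.25], [0.29, -0.13, 0.72]], [1, [-0.17, 0.74, -0.26], [0.29, -0.13, 0.72]]]
```

View pics/wrist8.png

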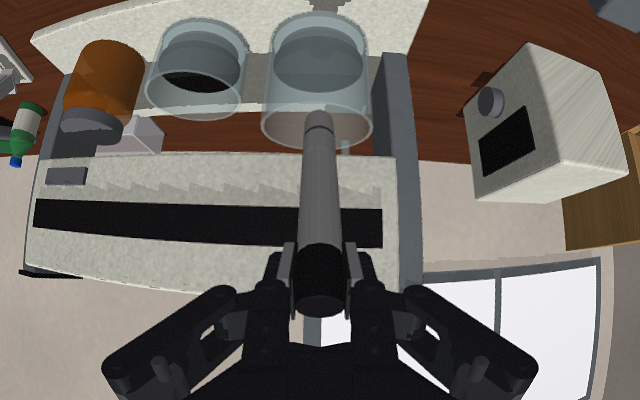

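View pics/side8.png

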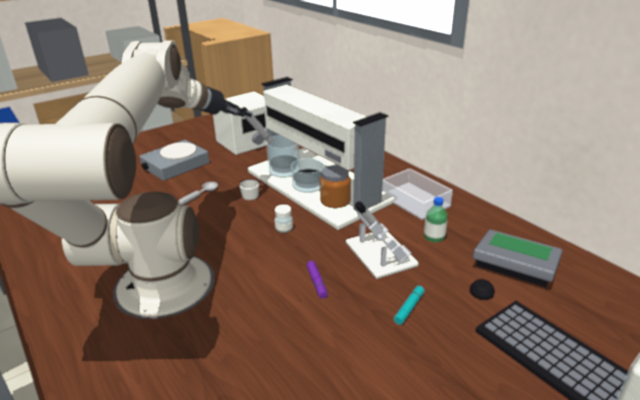

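```bash
cat > mv.py <<'E'
import sys
from held import *
from plan import rows
name,J=(("long.json",TALL) if sys.argv[1]=="t" else ("short.json",LOW))
o=get_obs(); p,M=o["ee_pos"],Rm(o["tcp_rot"]); out=[]
ls=len(J)
h=json.load(open(name)); Ms,t=T(SM); a,_,feet=jar_eval(*J)
f=p+M@np.array(h["f"]); fl=Ms.T@(f-t); d=fl-feet[0]; al=d@a
print("now along %.1f mm, off-axis"%(al*1000),np.round((d-al*a)*1000,1),"foot z above jar underside %.1f"%((fl[2]-.02)*1000),"F",np.round(o["wrist_force"],2),"q",np.round(o["q"],0))
for x in sys.argv[2:]:
    al,step=[float(v) for v in x.split(",")]
    T1=target(name,J,al/1000); r,p,M=rows(p,M,T1[0],T1[1],1,step=step/10,ang=3,nd=2); out+=r
    k=q1of(T1[0],T1[1],1); print(al,np.round(T1[0],4),None if k is None else np.round(k,1))
show(out)
E
python3 mv.py t 150,10 120,12
```

```text
now along 139.8 mm, off-axis [-7.   1.7 -4.7] foot z above jar underside 131.2 F [ 0.08 -0.78 -1.87] q [ 54. -39. -40.  42. -41.  31.]
150.0 [0.4507 0.3054 0.2853] [ 53.3 -38.3 -38.1  43.6 -40.7  31.8]
120.0 [0.4674 0.3063 0.2604] [ 51.3 -36.9 -40.4  38.8 -39.3  30.1]
[[1, [-0.14, 0.66, -0.25], [0.28, -0.09, 0.65]], [1, [-0.14, 0.66, -0.26], [0.28, -0.09, 0.66]], [1, [-0.0, -0.42, 0.91], [-0.0, -0.0, -0.0]], [1, [-0.0, -0.41, 0.91], [-0.0, -0.0, -0.0]], [1, [-0.0, -0.42, 0.91], [-0.0, -0.0, -0.0]]]
```

Call:
play_rows:
  rows:
    - [1,[-0.14,0.66,-0.25],[0.28,-0.09,0.65]]
    - [1,[-0.14,0.66,-0.26],[0.28,-0.09,0.66]]
    - [1,[0,0,0],[0,0,0]]
    - [1,[0,-0.42,0.9],[0,0,0]]
    - [1,[0,-0.42,0.9],[0,0,0]]
    - [1,[0,0,0],[0,0,0]]

```text
time: 13.5
ee_pos: [0.4651, 0.3041, 0.2706]
tcp_rot: [121.5, -0.3, 93.0]
wrist_force: [0.4, -0.4, -3.4]
opening: 0.0221
```

```bash
python3 mv.py t 115,8 60,8; python3 - <<'E'
from workcell import camera
import cv2
c=camera("wrist"); cv2.imwrite("pics/wrist9.png",c["img"][:,:,::-1])
E
```

```text
now along 129.8 mm, off-axis [ 2.9 -2.2  2. ] foot z above jar underside 129.5 F [ 0.36 -0.37 -3.36] q [ 51. -37. -39.  40. -40.  31.]
115.0 [0.4702 0.3065 0.2563] [ 51.  -36.6 -40.8  38.  -39.1  29.8]
60.0 [0.5009 0.3083 0.2107] [ 47.7 -32.9 -44.1  29.2 -36.6  27. ]
[[1, [0.11, -0.47, 0.6], [-0.03, 0.11, -0.22]], [1, [0.1, -0.48, 0.59], [-0.03, 0.11, -0.22]], [1, [-0.0, -0.33, 0.71], [-0.0, 0.0, 0.0]], [1, [-0.0, -0.33, 0.72], [-0.0, 0.0, 0.0]], [1, [-0.0, -0.33, 0.71], [-0.0, 0.0, 0.0]], [1, [-0.0, -0.32, 0.72], [-0.0, 0.0, 0.0]], [1, [-0.0, -0.33, 0.71], [-0.0, 0.0, 0.0]], [1, [-0.0, -0.32, 0.72], [-0.0, 0.0, 0.0]], [1, [-0.01, -0.33, 0.71], [-0.0, 0.0, 0.0]]]
```

View pics/wrist9.png

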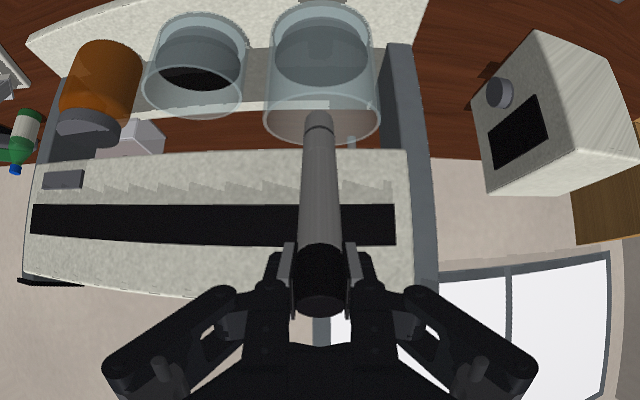

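Call:
play_rows:
  rows:
    - [1,[0.11,-0.47,0.6],[-0.03,0.11,-0.22]]
    - [1,[0.1,-0.48,0.59],[-0.03,0.11,-0.22]]
    - [1,[0,0,0],[0,0,0]]

```text
time: 13.85
ee_pos: [0.4704, 0.3066, 0.2549]
tcp_rot: [121.4, -0.0, 93.4]
wrist_force: [-0.7, 0.3, -3.1]
opening: 0.022
```

```bash
python3 mv.py t 60,8; python3 - <<'E'
from workcell import camera
import cv2
c=camera("side"); cv2.imwrite("pics/side10.png",cv2.resize(c["img"][80:230,200:400,::-1],None,fx=4,fy=4,interpolation=cv2.INTER_CUBIC))
c=camera("wrist"); cv2.imwrite("pics/wrist10.png",c["img"][:,:,::-1])
E
```

```text
now along 113.7 mm, off-axis [-0.6  0.1 -0.4] foot z above jar underside 113.9 F [-0.7   0.29 -3.05] q [ 51. -37. -41.  38. -39.  30.]
60.0 [0.5009 0.3083 0.2107] [ 47.7 -32.9 -44.1  29.2 -36.6  27. ]
[[1, [-0.0, -0.31, 0.7], [-0.0, -0.0, 0.01]], [1, [-0.0, -0.31, 0.7], [-0.0, -0.0, 0.01]], [1, [-0.0, -0.31, 0.7], [-0.0, -0.0, 0.01]], [1, [-0.0, -0.31, 0.7], [-0.0, -0.0, 0.01]], [1, [-0.01, -0.31, 0.7], [-0.01, -0.0, 0.01]], [1, [-0.0, -0.31, 0.71], [-0.0, -0.0, 0.01]], [1, [-0.01, -0.32, 0.7], [-0.01, -0.0, 0.01]]]
```

View pics/side10.png

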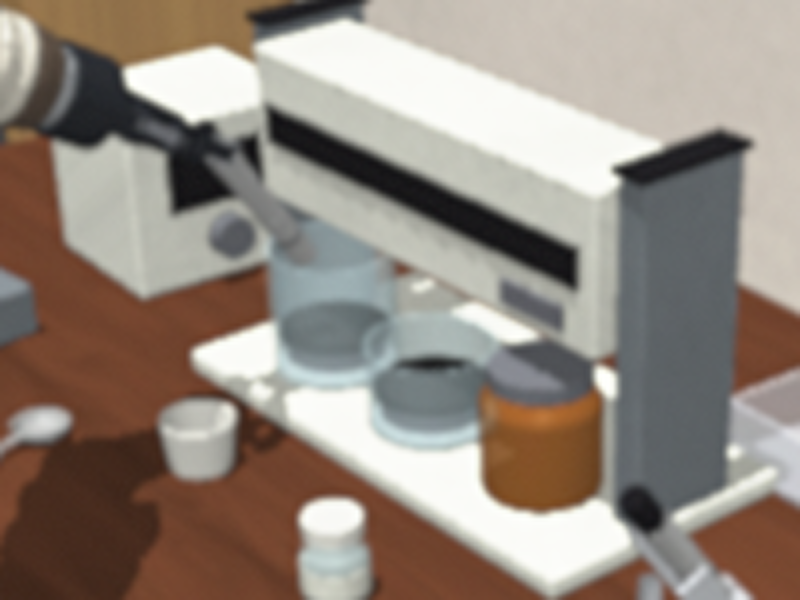

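View pics/wrist10.png

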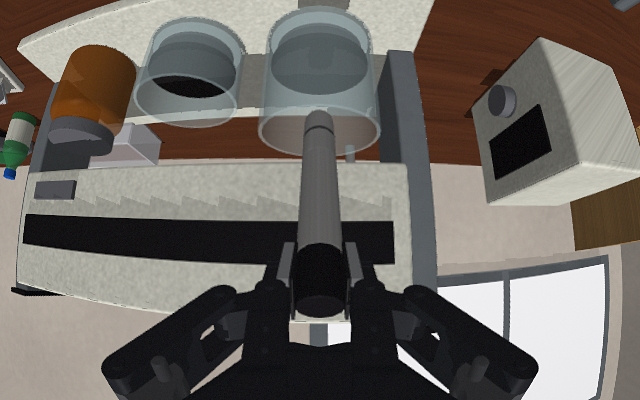

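The side view shows the foot entering the tall jar's mouth at about (300,250) in the crop, free of the beam. I'll lower along the axis.

Call:
play_rows:
  rows:
    - [1,[0,-0.31,0.7],[0,0,0]]
    - [1,[0,-0.31,0.7],[0,0,0]]
    - [1,[0,-0.31,0.7],[0,0,0]]
    - [1,[0,-0.31,0.7],[0,0,0]]
    - [1,[0,0,0],[0,0,0]]

```text
time: 14.45
ee_pos: [0.4893, 0.3081, 0.2293]
tcp_rot: [121.3, -0.1, 93.4]
wrist_force: [-1.1, -0.3, -2.4]
opening: 0.022
```

```bash
python3 mv.py t 55,6;python3 - <<'E'
from workcell import camera
import cv2
c=camera("wrist"); cv2.imwrite("pics/wrist11.png",c["img"][:,:,::-1])
E
```

```text
now along 81.9 mm, off-axis [0.8 0.6 0.5] foot z above jar underside 88.4 F [-1.12 -0.29 -2.43] q [ 49. -35. -43.  33. -38.  28.]
55.0 [0.5037 0.3085 0.2066] [ 47.5 -32.4 -44.4  28.4 -36.4  26.8]
[[1, [-0.01, -0.24, 0.48], [0.01, -0.01, -0.0]], [1, [-0.01, -0.24, 0.48], [0.01, -0.01, -0.0]], [1, [-0.01, -0.24, 0.48], [0.02, -0.01, -0.0]], [1, [-0.01, -0.24, 0.49], [0.01, -0.01, -0.0]], [1, [-0.01, -0.23, 0.48], [0.02, -0.02, -0.01]]]
```

View pics/wrist11.png

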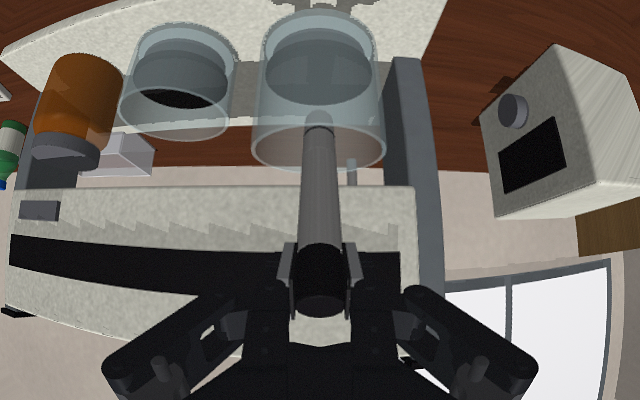

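Call:
play_rows:
  rows:
    - [1,[-0.01,-0.24,0.5],[0,0,0]]
    - [1,[-0.01,-0.24,0.5],[0,0,0]]
    - [1,[-0.01,-0.24,0.5],[0,0,0]]
    - [1,[-0.01,-0.24,0.5],[0,0,0]]
    - [1,[-0.01,-0.2,0.4],[0,0,0]]
    - [1,[0,0,0],[0,0,0]]
    - [1,[0,0,0],[0,0,0]]

```text
time: 15.2
ee_pos: [0.5051, 0.3086, 0.2058]
tcp_rot: [121.3, -0.1, 93.4]
wrist_force: [-0.6, -0.0, -2.9]
opening: 0.0222
```

```bash
python3 mv.py t 45,2
```

```text
now along 53.6 mm, off-axis [0.8 0.2 0.6] foot z above jar underside 65.0 F [-0.55 -0.   -2.9 ] q [ 47. -32. -44.  28. -36.  27.]
45.0 [0.5093 0.3088 0.1983] [ 46.9 -31.6 -44.9  26.8 -36.   26.4]
[[1, [-0.0, -0.09, 0.15], [0.02, -0.01, -0.01]], [1, [-0.0, -0.08, 0.15], [0.02, -0.01, -0.01]], [1, [-0.0, -0.09, 0.15], [0.02, -0.01, -0.01]], [1, [-0.0, -0.08, 0.15], [0.02, -0.01, -0.01]], [1, [-0.01, -0.08, 0.15], [0.03, -0.02, -0.01]]]
```

Call:
play_rows:
  rows:
    - [1,[0,-0.1,0.2],[0,0,0]]
    - [1,[0,-0.1,0.2],[0,0,0]]
    - [1,[0,-0.1,0.2],[0,0,0]]
    - [1,[0,0,0],[0,0,0]]

```text
time: 15.6
ee_pos: [0.5089, 0.3091, 0.2004]
tcp_rot: [121.2, -0.2, 93.4]
wrist_force: [0.3, 0.8, -2.0]
opening: 0.0219
```

Call:
play_rows:
  rows:
    - [1,[0,-0.1,0.2],[0,0,0]]
    - [1,[0,-0.1,0.2],[0,0,0]]
    - [1,[0,0,0],[0,0,0]]

```text
time: 15.9
ee_pos: [0.5115, 0.3093, 0.1964]
tcp_rot: [121.2, -0.2, 93.4]
wrist_force: [0.4, 0.3, -1.7]
opening: 0.0223
```

```bash
python3 mv.py t 40,2; python3 st.py | grep torque
```

```text
now along 42.2 mm, off-axis [1.  0.7 0.7] foot z above jar underside 55.6 F [ 0.37  0.33 -1.73] q [ 47. -31. -45.  26. -36.  26.]
40.0 [0.5121 0.309  0.1941] [ 46.6 -31.1 -45.1  26.  -35.8  26.2]
[[1, [-0.02, -0.08, 0.08], [0.08, -0.05, -0.04]], [1, [-0.02, -0.08, 0.09], [0.07, -0.05, -0.03]]]
torque [-0.073   1.2276  0.0134]
```

Call:
play_rows:
  rows:
    - [1,[0,-0.1,0.2],[0,0,0]]
    - [1,[0,-0.1,0.2],[0,0,0]]
    - [1,[0,0,0],[0,0,0]]

```text
time: 16.2
ee_pos: [0.5141, 0.3094, 0.1922]
tcp_rot: [121.2, -0.2, 93.4]
wrist_force: [0.6, 0.4, -2.6]
opening: 0.022
```

```bash
python3 mv.py t ; python3 st.py | grep torque
```

```text
now along 37.3 mm, off-axis [0.8 0.7 0.5] foot z above jar underside 51.5 F [ 0.56  0.35 -2.65] q [ 46. -31. -45.  25. -36.  26.]
torque [-0.1111  1.3205 -0.0223]
```

Call:
play_rows:
  rows:
    - [1,[0,-0.1,0.2],[0,0,0]]
    - [1,[0,-0.1,0.2],[0,0,0]]
    - [1,[0,0,0],[0,0,0]]

```text
time: 16.5
ee_pos: [0.5167, 0.3096, 0.1881]
tcp_rot: [121.2, -0.2, 93.4]
wrist_force: [0.5, -0.3, -1.5]
opening: 0.0215
```

```bash
python3 mv.py t ; python3 st.py | grep torque
```

```text
now along 32.4 mm, off-axis [0.7 0.7 0.5] foot z above jar underside 47.3 F [ 0.49 -0.33 -1.54] q [ 46. -30. -46.  24. -35.  26.]
torque [-0.0413  1.3068 -0.0298]
```

Call:
play_rows:
  rows:
    - [1,[0,-0.1,0.2],[0,0,0]]
    - [1,[0,-0.05,0.1],[0,0,0]]
    - [1,[0,0,0],[0,0,0]]

```text
time: 16.8
ee_pos: [0.5187, 0.3098, 0.1854]
tcp_rot: [121.2, -0.2, 93.4]
wrist_force: [-1.1, 0.1, -1.8]
opening: 0.0218
```

```bash
python3 mv.py t ; python3 st.py | grep torque;python3 - <<'E'
from workcell import camera
import cv2
c=camera("wrist"); cv2.imwrite("pics/wrist12.png",cv2.resize(c["img"][:260,180:460,::-1],None,fx=2.2,fy=2.2,interpolation=cv2.INTER_CUBIC))
E
```

```text
now along 29.1 mm, off-axis [1.  0.8 0.7] foot z above jar underside 44.8 F [-1.12  0.13 -1.81] q [ 46. -30. -46.  24. -35.  26.]
torque [-0.0519  1.2643 -0.0011]
```

View pics/wrist12.png

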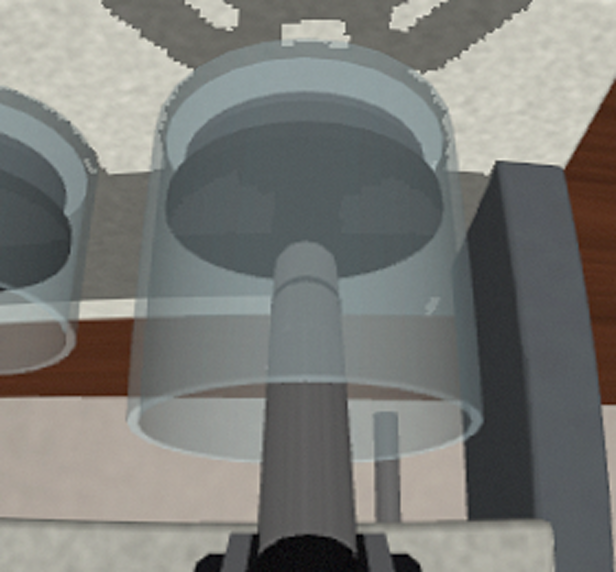

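```bash
python3 - <<'E'
from workcell import camera
from ov import *
c=camera("wrist"); c["fish"]=True
m,t=M((.590,.1725,3.34))
for hb in (.020,.025,.03,.035,.04,.046):
    uv=proj(c,circ(.05,.02+hb,0,.14)@m.T+t); print(hb,uv.min(0).round(1),uv.max(0).round(1))
for z,r in ((.135,.057),(.02,.057)):
    uv=proj(c,circ(r,z,0,.14)@m.T+t); print(z,uv.min(0).round(1),uv.max(0).round(1))
for hb in (.018,.024,.03,.036,.042):
    uv=proj(c,circ(.05,.02+hb,0,0)@m.T+t); print("low",hb,uv.min(0).round(1),uv.max(0).round(1))
print(c["xyz"])
E
```

```text
0.02 [254.8  47.5] [376.4 114.9]
0.025 [254.2  52.9] [376.9 119.4]
0.03 [253.7  58.4] [377.5 124. ]
0.035 [253.1  64.1] [378.  128.7]
0.04 [252.6  70. ] [378.5 133.4]
0.046 [251.9  77.2] [379.1 139.2]
0.135 [235.4 175.4] [395.7 213.2]
0.02 [248.7  20.9] [382.5 101.1]
low 0.018 [109.8  62. ] [213.6 119.4]
low 0.024 [108.   68.1] [212.7 124.5]
low 0.03 [106.2  74.4] [211.8 129.7]
low 0.036 [104.4  81. ] [210.9 134.9]
low 0.042 [102.6  87.7] [210.  140.3]
[0.36545263 0.30192848 0.18469947]
```

Call:
play_rows:
  rows:
    - [1,[0,-0.1,0.2],[0,0,0]]
    - [1,[0,-0.1,0.2],[0,0,0]]
    - [1,[0,0,0],[0,0,0]]

```text
time: 17.2
ee_pos: [0.5215, 0.3103, 0.1826]
tcp_rot: [121.1, -0.3, 93.4]
wrist_force: [-0.2, -0.0, -0.2]
opening: 0.0219
```

```bash
python3 mv.py t ; python3 st.py | grep torque
```

```text
now along 25.1 mm, off-axis [1.7 1.2 1.2] foot z above jar underside 42.0 F [-0.16 -0.01 -0.17] q [ 46. -30. -46.  23. -35.  25.]
torque [-0.075   0.948  -0.0411]
```

Call:
play_rows:
  rows:
    - [1,[0,-0.1,0.2],[0,0,0]]
    - [1,[0,0,0],[0,0,0]]

```text
time: 17.4
ee_pos: [0.523, 0.3106, 0.1812]
tcp_rot: [121.1, -0.3, 93.4]
wrist_force: [-1.4, 0.1, 0.3]
opening: 0.022
```

```bash
python3 mv.py t ; python3 st.py | grep torque
```

```text
now along 23.1 mm, off-axis [2.2 1.5 1.5] foot z above jar underside 40.7 F [-1.35  0.05  0.35] q [ 46. -29. -46.  23. -35.  25.]
torque [-0.0116  0.8954 -0.0072]
```

Call:
play_rows:
  rows:
    - [1,[0,-0.13,0.08],[0,0,0]]
    - [1,[0,-0.05,0.03],[0,0,0]]
    - [1,[0,0,0],[0,0,0]]

```text
time: 17.7
ee_pos: [0.5232, 0.3106, 0.1796]
tcp_rot: [121.0, -0.3, 93.4]
wrist_force: [-1.5, -1.0, 1.1]
opening: 0.0222
```

```bash
python3 mv.py t ; python3 st.py | grep torque;python3 - <<'E'
from workcell import camera
import cv2
c=camera("wrist"); cv2.imwrite("pics/wrist13.png",cv2.resize(c["img"][:260,180:460,::-1],None,fx=2.2,fy=2.2,interpolation=cv2.INTER_CUBIC))
c=camera("side"); cv2.imwrite("pics/side13.png",cv2.resize(c["img"][80:230,200:400,::-1],None,fx=4,fy=4,interpolation=cv2.INTER_CUBIC))
E
```

```text
now along 21.7 mm, off-axis [1.8 1.6 1.2] foot z above jar underside 39.2 F [-1.52 -1.04  1.1 ] q [ 46. -29. -46.  22. -35.  25.]
torque [-0.1524  0.872  -0.1315]
```

View pics/wrist13.png

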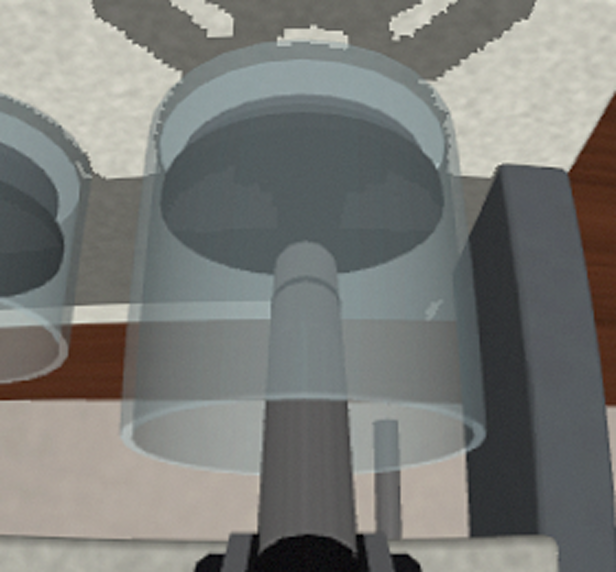

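View pics/side13.png

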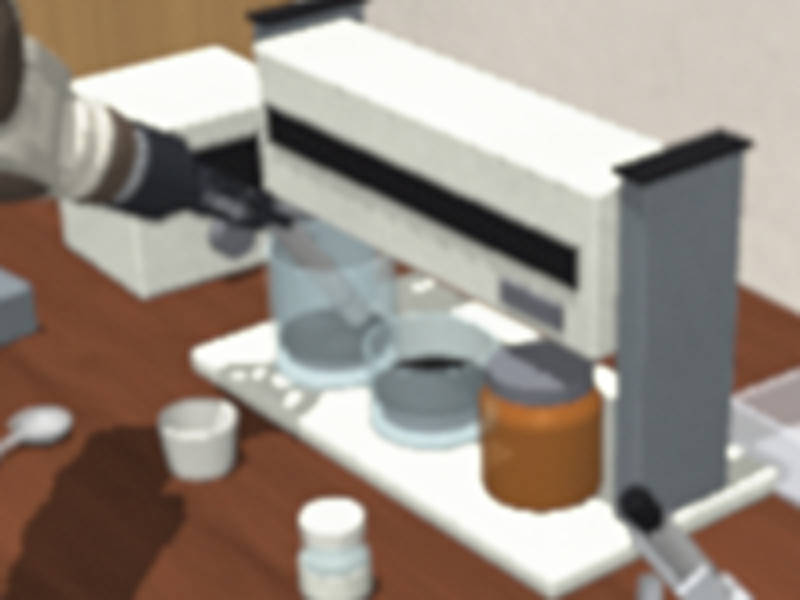

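```bash
python3 - <<'E'
from workcell import camera
from ov import *
c=camera("wrist"); c["fish"]=True
m,t=M((.590,.1725,3.34))
for hb in (.016,.020,.025,.03,.035):
    uv=proj(c,circ(.05,.02+hb,0,.14)@m.T+t); print(hb,uv.min(0).round(1),uv.max(0).round(1))
uv=proj(c,circ(.057,.135,0,.14)@m.T+t); print(uv.min(0).round(1),uv.max(0).round(1))
E
```

```text
0.016 [252.5  44.7] [376.6 113.8]
0.02 [252.   49.1] [377.1 117.4]
0.025 [251.4  54.7] [377.6 122.1]
0.03 [250.9  60.5] [378.2 126.8]
0.035 [250.3  66.4] [378.7 131.6]
[232.3 183.5] [397.  218.4]
```

Call:
play_rows:
  rows:
    - [1,[0,0.13,-0.08],[0,0,0]]
    - [1,[0,0.13,-0.08],[0,0,0]]
    - [1,[0,0,0],[0,0,0]]
    - [0.5,[0,0,0],[0,0,0]]
    - [0.5,[0,0,0],[0,0,0]]
    - [0.5,[0,0,0],[0,0,0]]
    - [0.5,[0,0,0],[0,0,0]]

```text
time: 18.55
ee_pos: [0.5232, 0.3106, 0.1829]
tcp_rot: [121.0, -0.3, 93.4]
wrist_force: [0.5, -0.5, -0.3]
opening: 0.0426
```

```bash
python3 st.py;python3 - <<'E'
from workcell import camera
import cv2
c=camera("wrist"); cv2.imwrite("pics/wrist14.png",c["img"][:,:,::-1])
E
```

```text
time 18.55
q [ 45.6827 -29.4861 -45.7626  22.7397 -35.0529  25.3484]
ee_pos [0.5232 0.3106 0.1829]
tcp_rot [121.0218  -0.3371  93.3987]
wrist_force [ 0.4947 -0.4908 -0.322 ]
torque [-0.0095  0.7982  0.0487]
opening 0.042551388504394896
```

View pics/wrist14.png

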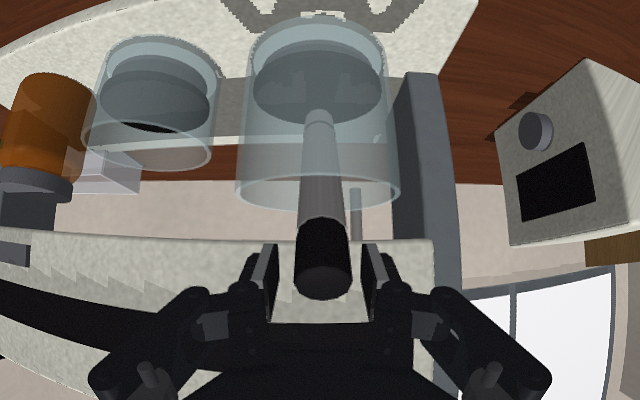

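```bash
python3 - <<'E'
from leg import *
o=get_obs(); M=Rm(o["tcp_rot"]); p=o["ee_pos"]
for b in (0,.03,.06,.08,.1): 
    k=q1of(p-M[:,2]*b+[0,0,0],M,1); print(b,k)
mid=down(.37,.03,.40,90); print(mid)
pa,Ma=stand_grasp(1,.13,25,.018,.12); qa=q1of(pa,Ma)
qr=q1of(p-M[:,2]*.075,M,1)
def check2(seq):
    out=[]
    for qq in seq:
        p,M=fk(qq,L); g=p-M[:,2]*.008; allp=np.vstack([BODY@M.T+g,FOPEN@M.T+g,FLN@M.T+g]); out.append(round(clear_s((allp-t)@Ms,0)*1000))
    return out
rs,seq,P,e=jpath([qr,mid,qa],0,ramp=3,frac=.7); print(len(rs),check2(seq)[::2],np.round(qa))
E
```

```text
0 [ 45.6817745  -29.48603811 -45.78789834  22.71740746 -35.0564105
  25.34804979]
0.03 [ 48.18356166 -33.10994578 -45.87564722  27.41323125 -36.98431882
  27.31961884]
0.06 [ 50.92835035 -36.33732206 -45.58908626  32.33213094 -39.05988572
  29.59996917]
0.08 [ 52.90441859 -38.22654181 -45.1823368   35.73249629 -40.52537919
  31.32534066]
0.1 [ 55.00502463 -39.87697538 -44.59778644  39.23330852 -42.05378357
  33.24338284]
[  4.63546343 -11.85167894  12.54326957 114.39494851   0.
  90.63546343]
35 [71, 70, 72, 61, 62, 73, 97, 134, 161, 174, 159, 127, 91, 72, 66, 54, 42, 61] [-20.  -8.  -4.  84.   1. 173.]
```

Call:
play_rows:
  rows:
    - [0.5,[0,0,-0.4],[0,0,0]]
    - [0.5,[0,0,-0.9],[0,0,0]]
    - [0.5,[0,0,-1.4],[0,0,0]]
    - [0.5,[0,0,-1.6],[0,0,0]]
    - [0.5,[0,0,-1.6],[0,0,0]]
    - [0.5,[0,0,-1.4],[0,0,0]]
    - [0.5,[0,0,-0.8],[0,0,0]]
    - [0.4,[0,0,-0.3],[0,0,0]]

```text
time: 19.4
ee_pos: [0.4463, 0.305, 0.2298]
tcp_rot: [121.0, -0.4, 93.4]
wrist_force: [0.5, 0.0, 0.3]
opening: 0.0512
```

```bash
cat > leg2.py <<'E'
from leg import *
import sys
from workcell import camera
mid=down(.37,.03,.40,90)
pa,Ma=stand_grasp(1,.13,25,.018,.12); qa=q1of(pa,Ma)
E
python3 st.py; python3 - <<'E'
from leg2 import *
rs,seq,P,e=jpath([q,mid],0,ramp=3,frac=.7); show(rs)
for n in ("side","wrist"):
    c=camera(n); cv2.imwrite(f"pics/{n}15.png",c["img"][:,:,::-1])
E
```

```text
time 19.4
q [ 53.8746 -39.2294 -44.9522  37.483  -41.2469  32.2194]
ee_pos [0.4463 0.305  0.2298]
tcp_rot [120.9815  -0.3869  93.377 ]
wrist_force [0.4953 0.0199 0.2614]
torque [-0.0258  0.7367  0.0644]
opening 0.051238263803887074
[[0, [-0.4, 0.3, 0.1], [0.9, -0.4, 0.9]], [0, [-0.9, 0.6, 0.3], [1.7, -1.0, 1.8]], [0, [-1.4, 0.8, 0.3], [2.6, -1.4, 2.9]], [0, [-1.8, 1.2, 0.1], [3.4, -2.1, 4.1]], [0, [-1.9, 1.2, 0.0], [3.5, -2.3, 4.4]], [0, [-2.0, 1.2, -0.3], [3.3, -2.4, 4.6]], [0, [-1.9, 1.2, -0.4], [3.4, -2.5, 5.0]], [0, [-1.9, 1.2, -0.7], [3.3, -2.7, 5.2]], [0, [-2.0, 1.2, -0.9], [3.2, -2.7, 5.5]], [0, [-1.8, 1.2, -1.0], [3.1, -2.9, 5.7]], [0, [-1.9, 1.2, -1.3], [3.1, -2.9, 6.0]], [0, [-1.9, 1.1, -1.4], [3.0, -3.0, 6.2]]]
[[0, [-1.8, 1.0, -1.5], [2.9, -3.0, 6.5]], [0, [-1.8, 1.0, -1.6], [2.9, -3.0, 6.6]], [0, [-1.8, 0.9, -1.8], [2.8, -3.1, 6.9]], [0, [-1.4, 0.7, -1.4], [2.0, -2.4, 5.2]], [0, [-0.9, 0.4, -0.9], [1.4, -1.5, 3.6]], [0, [-0.4, 0.2, -0.5], [0.7, -0.8, 1.8]]]
```

View pics/wrist15.png

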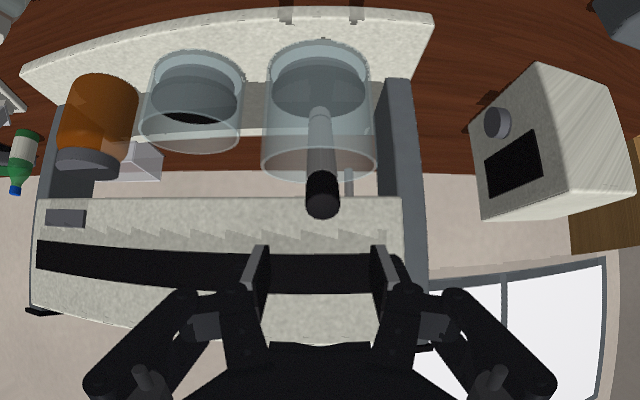

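View pics/side15.png

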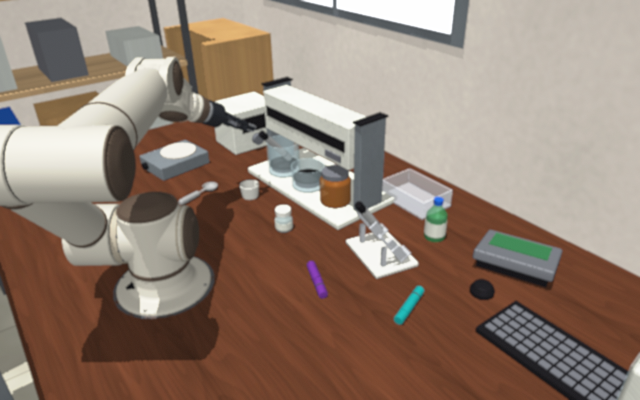

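Call:
play_rows:
  rows:
    - [0,[-0.4,0.3,0.1],[0.9,-0.4,0.9]]
    - [0,[-0.9,0.6,0.3],[1.7,-1.0,1.8]]
    - [0,[-1.4,0.8,0.3],[2.6,-1.4,2.9]]
    - [0,[-1.8,1.2,0.1],[3.4,-2.1,4.1]]
    - [0,[-1.9,1.2,0.0],[3.5,-2.3,4.4]]
    - [0,[-2.0,1.2,-0.3],[3.3,-2.4,4.6]]
    - [0,[-1.9,1.2,-0.4],[3.4,-2.5,5.0]]
    - [0,[-1.9,1.2,-0.7],[3.3,-2.7,5.2]]
    - [0,[-2.0,1.2,-0.9],[3.2,-2.7,5.5]]
    - [0,[-1.8,1.2,-1.0],[3.1,-2.9,5.7]]
    - [0,[-1.9,1.2,-1.3],[3.1,-2.9,6.0]]
    - [0,[-1.9,1.1,-1.4],[3.0,-3.0,6.2]]

```text
time: 20.7
ee_pos: [0.4405, 0.0817, 0.3228]
tcp_rot: [166.4, -8.4, 32.9]
wrist_force: [0.6, 0.2, -0.3]
opening: 0.0854
```

```bash
python3 st.py; python3 - <<'E'
from leg2 import *
mid=down(.40,-.02,.36,110)
rs,seq,P,e=jpath([q,qa],0,ramp=3,frac=.7); show(rs); print(np.round([x[0] for x in P][::2],3).tolist())
out=[]
for qq in seq:
    p,M=fk(qq,L); g=p-M[:,2]*.008; allp=np.vstack([BODY@M.T+g,FOPEN@M.T+g,FLN@M.T+g]); out.append(round(clear_s((allp-t)@Ms,0)*1000))
print(out)
E
```

```text
time 20.7
q [ 17.1108 -18.238   -3.3205  93.1198 -10.837   74.0772]
ee_pos [0.4405 0.0817 0.3228]
tcp_rot [166.3729  -8.4022  32.9163]
wrist_force [ 0.6469  0.1606 -0.337 ]
torque [ 0.1183  0.2057 -0.0188]
opening 0.08535525323990092
[[0, [0.0, 0.3, 0.2], [0.1, -0.1, 2.0]], [0, [-0.1, 0.7, 0.4], [0.2, -0.2, 3.9]], [0, [0.0, 0.9, 0.6], [0.2, -0.3, 6.0]], [0, [0.0, 1.4, 0.8], [0.3, -0.5, 7.9]], [0, [0.2, 1.3, 0.7], [0.3, -0.4, 7.9]], [0, [0.3, 1.4, 0.8], [0.2, -0.5, 7.9]], [0, [0.5, 1.3, 0.7], [0.2, -0.4, 7.9]], [0, [0.6, 1.3, 0.7], [0.2, -0.5, 8.0]], [0, [0.8, 1.2, 0.8], [0.1, -0.4, 7.9]], [0, [0.9, 1.2, 0.7], [0.1, -0.4, 8.0]], [0, [1.1, 1.1, 0.7], [0.1, -0.4, 7.9]], [0, [1.2, 1.1, 0.6], [0.0, -0.4, 8.0]]]
[[0, [1.3, 0.9, 0.7], [0.1, -0.4, 7.9]], [0, [1.4, 0.8, 0.6], [0.0, -0.3, 8.0]], [0, [1.5, 0.6, 0.6], [0.0, -0.4, 7.9]], [0, [1.5, 0.5, 0.6], [0.0, -0.4, 8.0]], [0, [1.7, 0.3, 0.6], [0.0, -0.3, 8.0]], [0, [1.3, 0.2, 0.5], [0.0, -0.3, 5.9]], [0, [0.8, 0.0, 0.2], [0.0, -0.1, 4.0]], [0, [0.5, -0.1, 0.2], [0.0, -0.1, 2.0]]]
[[0.44, 0.082, 0.323], [0.446, 0.072, 0.319], [0.457, 0.05, 0.311], [0.469, 0.022, 0.301], [0.479, -0.007, 0.291], [0.487, -0.037, 0.281], [0.493, -0.069, 0.271], [0.496, -0.101, 0.261], [0.498, -0.135, 0.251], [0.497, -0.165, 0.242], [0.495, -0.178, 0.238]]
[102, 100, 97, 91, 86, 81, 67, 52, 42, 32, 28, 29, 26, 27, 31, 33, 31, 37, 50, 61, 67]
```

Call:
play_rows:
  rows:
    - [0,[0.0,0.3,0.2],[0.1,-0.1,2.0]]
    - [0,[-0.1,0.7,0.4],[0.2,-0.2,3.9]]
    - [0,[0.0,0.9,0.5],[0.2,-0.3,6.0]]
    - [0,[0.0,1.3,0.7],[0.3,-0.5,7.9]]
    - [0,[0.2,1.3,0.7],[0.3,-0.4,7.9]]
    - [0,[0.3,1.4,0.7],[0.2,-0.5,7.9]]
    - [0,[0.5,1.3,0.7],[0.2,-0.4,7.9]]
    - [0,[0.6,1.3,0.7],[0.2,-0.5,8.0]]
    - [0,[0.8,1.2,0.7],[0.1,-0.4,7.9]]
    - [0,[0.9,1.2,0.7],[0.1,-0.4,8.0]]
    - [0,[1.1,1.1,0.7],[0.1,-0.4,7.9]]
    - [0,[1.2,1.1,0.6],[0.0,-0.4,8.0]]

```text
time: 21.9
ee_pos: [0.4966, -0.0758, 0.2625]
tcp_rot: [-174.3, -9.4, -55.3]
wrist_force: [0.5, 0.1, -0.8]
opening: 0.0855
```

```bash
python3 st.py; python3 - <<'E'
from leg2 import *
rs,seq,P,e=jpath([q,qa],0,ramp=2,frac=.7); show(rs); print(np.round([x[0] for x in P][::2],3).tolist())
E
```

```text
time 21.9
q [ -6.9667 -11.5681  -4.2627  86.777   -3.1435 137.6102]
ee_pos [ 0.4966 -0.0758  0.2625]
tcp_rot [-174.2641   -9.3814  -55.3376]
wrist_force [ 0.5497  0.0915 -0.7667]
torque [0.0308 0.1952 0.0597]
opening 0.08552565619121075
[[0, [0.5, 0.3, 0.2], [0.0, -0.1, 2.7]], [0, [0.9, 0.6, 0.3], [0.0, -0.3, 5.3]], [0, [1.4, 0.7, 0.6], [0.1, -0.4, 8.1]], [0, [1.6, 0.6, 0.5], [0.0, -0.3, 8.0]], [0, [1.6, 0.5, 0.5], [0.0, -0.4, 8.0]], [0, [1.7, 0.2, 0.5], [0.0, -0.4, 8.1]], [0, [1.2, 0.1, 0.3], [0.0, -0.2, 5.3]], [0, [0.6, 0.0, 0.1], [0.0, -0.1, 2.7]]]
[[0.497, -0.076, 0.262], [0.498, -0.092, 0.258], [0.499, -0.126, 0.25], [0.497, -0.161, 0.242], [0.495, -0.178, 0.238]]
```

Call:
play_rows:
  rows:
    - [0,[0.5,0.3,0.2],[0.0,-0.1,2.7]]
    - [0,[0.9,0.6,0.3],[0.0,-0.3,5.3]]
    - [0,[1.4,0.7,0.6],[0.1,-0.4,8.1]]
    - [0,[1.6,0.6,0.5],[0.0,-0.3,8.0]]
    - [0,[1.6,0.5,0.5],[0.0,-0.4,8.0]]
    - [0,[1.7,0.2,0.5],[0.0,-0.4,8.1]]
    - [0,[1.2,0.1,0.3],[0.0,-0.2,5.3]]
    - [0,[0.6,0.0,0.1],[0.0,-0.1,2.7]]
    - [0,[0,0,0],[0,0,0]]

```text
time: 22.8
ee_pos: [0.4963, -0.1853, 0.2236]
tcp_rot: [-170.3, 0.2, -105.1]
wrist_force: [-0.0, -0.1, -0.2]
opening: 0.0853
```

```bash
cat > g2.py <<'E'
from jp import *
from plan import rows
o=get_obs(); p,M=o["ee_pos"],Rm(o["tcp_rot"])
import sys
a=stand_grasp(1,.13,25,.018,float(sys.argv[1])/1000); b=stand_grasp(1,.13,25,.018,0)
r1,p,M=rows(p,M,a[0],a[1],0,step=1.6,ang=4,nd=2); r2,p,M=rows(p,M,b[0],b[1],0,step=1.8,nd=2); show(r1);show(r2); print(b[0],R.from_matrix(b[1]).as_euler('xyz',degrees=True))
E
python3 st.py; python3 g2.py 70; python3 - <<'E'
from workcell import camera
import pickle
from h import *
c=camera("wrist"); pickle.dump(dict(wrist=c),open("cams16.pkl","wb")); 
c["fish"]=True
from ov import draw; import ov; ov.SC=2
im=cv2.resize(c["img"][:,:,::-1],None,fx=2,fy=2)
draw(c,(.5344,-.2486,-12.9),(.59,.1725,3.34),im); cv2.imwrite("pics/wrist16.png",im[60:620,240:940])
E
```

```text
time 22.8
q [-21.1042  -7.7715  -5.1593  82.9836   1.2295 174.1607]
ee_pos [ 0.4963 -0.1853  0.2236]
tcp_rot [-170.2966    0.2308 -105.1418]
wrist_force [-0.0173 -0.0504 -0.2388]
torque [ 0.0348  0.1882 -0.025 ]
opening 0.08527357357663952
[[0, [-0.23, -0.0, 1.18], [0.1, -0.05, -0.75]], [0, [-0.23, -0.0, 1.18], [0.1, -0.05, -0.75]], [0, [-0.22, -0.0, 1.17], [0.09, -0.06, -0.75]]]
[[0, [-0.0, -0.0, 1.75], [0.0, 0.0, 0.0]], [0, [-0.0, -0.0, 1.75], [0.0, 0.0, 0.0]], [0, [-0.0, -0.0, 1.75], [0.0, 0.0, 0.0]], [0, [-0.0, -0.0, 1.75], [0.0, 0.0, 0.0]]]
[ 0.51577276 -0.18278025  0.11986657] [-170.     0.  -102.9]
```

View pics/wrist16.png

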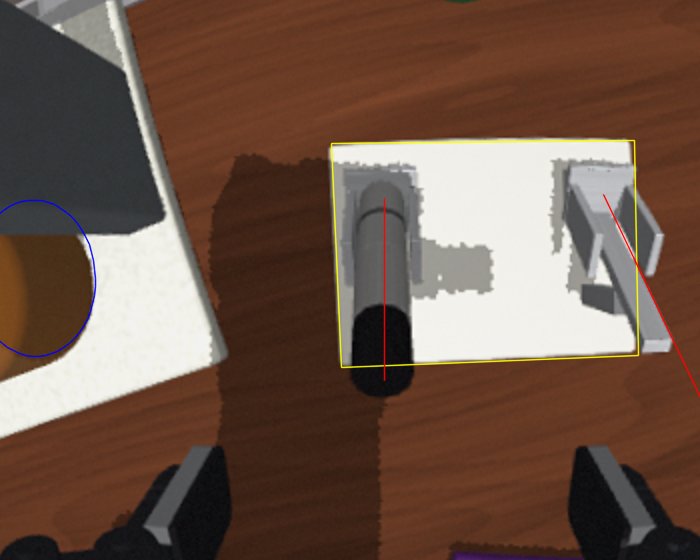

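Call:
play_rows:
  rows:
    - [0,[-0.23,0,1.2],[0.1,0,-0.75]]
    - [0,[-0.23,0,1.2],[0.1,0,-0.75]]
    - [0,[-0.22,0,1.2],[0.1,0,-0.75]]
    - [0,[0,0,0],[0,0,0]]

```text
time: 23.25
ee_pos: [0.505, -0.1779, 0.1834]
tcp_rot: [-170.0, -0.2, -102.3]
wrist_force: [-0.3, 0.6, -1.3]
opening: 0.0853
```

```bash
python3 g2.py 30
```

```text
[[0, [0.08, -0.01, 1.15], [0.01, -0.05, 0.22]], [0, [0.08, -0.02, 1.15], [0.01, -0.04, 0.22]], [0, [0.07, -0.01, 1.16], [0.01, -0.05, 0.21]]]
[[0, [0.0, -0.0, 1.5], [0.0, 0.0, 0.0]], [0, [0.0, -0.0, 1.5], [0.0, 0.0, 0.0]]]
[ 0.51577276 -0.18278025  0.11986657] [-170.     0.  -102.9]
```

Call:
play_rows:
  rows:
    - [0,[0.08,0,1.15],[0,0,0.22]]
    - [0,[0.08,0,1.15],[0,0,0.22]]
    - [0,[0.08,0,1.15],[0,0,0.22]]
    - [0,[0,0,1.2],[0,0,0]]
    - [0,[0,0,0],[0,0,0]]

```text
time: 23.75
ee_pos: [0.5128, -0.1819, 0.1329]
tcp_rot: [-170.1, -0.1, -102.9]
wrist_force: [-0.0, -0.8, -0.4]
opening: 0.0852
```

```bash
python3 g2.py 0; python3 st.py | grep -E "ee_pos|tcp|force"; python3 - <<'E'
from workcell import camera
import cv2
c=camera("wrist"); cv2.imwrite("pics/wrist17.png",c["img"][:,:,::-1])
E
```

```text
[[0, [0.02, -0.08, 1.34], [0.06, -0.13, -0.0]]]
[[0, [-0.0, 0.0, -0.0], [0.0, 0.0, -0.0]]]
[ 0.51577276 -0.18278025  0.11986657] [-170.     0.  -102.9]
ee_pos [ 0.5128 -0.1819  0.1329]
tcp_rot [-170.0634   -0.1246 -102.9243]
wrist_force [-0.0199 -0.8338 -0.3826]
```

View pics/wrist17.png

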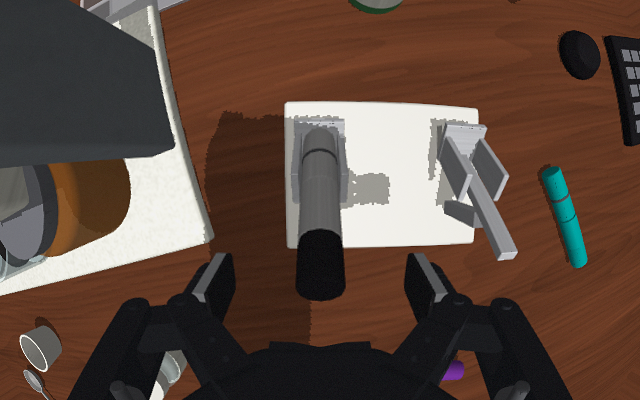

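Call:
play_rows:
  rows:
    - [0,[0,-0.04,0.75],[0,0,0]]
    - [0,[0,-0.04,0.75],[0,0,0]]
    - [0,[0,0,0],[0,0,0]]
    - [1,[0,0,0],[0,0,0]]
    - [1,[0,0,0],[0,0,0]]
    - [1,[0,0,0],[0,0,0]]
    - [1,[0,0,0],[0,0,0]]
    - [1,[0,0,0],[0,0,0]]
    - [1,[0,0,0],[0,0,0]]
    - [1,[0,0,0],[0,0,0]]
  newtons: 60

```text
time: 24.8
ee_pos: [0.5174, -0.1832, 0.1202]
tcp_rot: [-169.8, -0.2, -102.9]
wrist_force: [0.8, 0.5, -1.2]
opening: 0.0222
```

```bash
python3 st.py; python3 - <<'E'
from held import *
save("short.json",1)
from workcell import camera
c=camera("wrist"); cv2.imwrite("pics/wrist18.png",c["img"][:,:,::-1])
E
```

```text
time 24.8
q [-20.0522  -5.8108 -14.8674  70.8424   1.1063 172.9611]
ee_pos [ 0.5174 -0.1832  0.1202]
tcp_rot [-169.8404   -0.1505 -102.9289]
wrist_force [ 0.8423  0.5417 -1.2236]
torque [ 0.0607  0.0975 -0.0223]
opening 0.022229131495672943
[-0.00031457 -0.04538382  0.09363322] [ 0.0024404   0.4200929  -0.90747782]
```

View pics/wrist18.png

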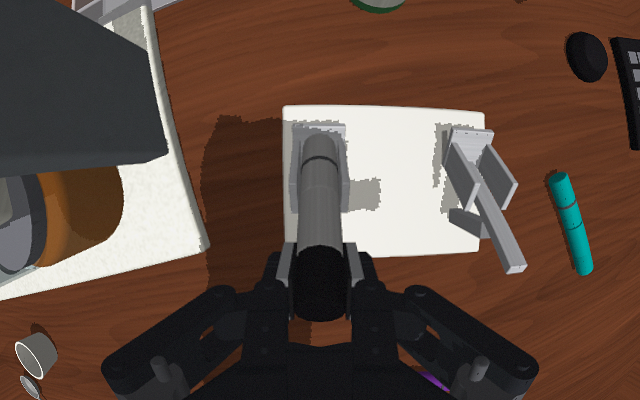

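Call:
play_rows:
  rows:
    - [1,[0,0.3,-0.6],[0,0,0]]
    - [1,[0,0.5,-1.1],[0,0,0]]
    - [1,[0,0.6,-1.3],[0,0,0]]
    - [1,[0,0.7,-1.5],[0,0,0]]
    - [1,[0,0.7,-1.5],[0,0,0]]
    - [1,[0,0.7,-1.5],[0,0,0]]
    - [1,[0,0.7,-1.5],[0,0,0]]
    - [1,[0,0.7,-1.5],[0,0,0]]
    - [1,[0,0.5,-1.1],[0,0,0]]
    - [1,[0,0.2,-0.5],[0,0,0]]
    - [1,[0,0,0],[0,0,0]]
  newtons: 80

```text
time: 25.95
ee_pos: [0.4353, -0.164, 0.241]
tcp_rot: [-169.6, -0.2, -103.0]
wrist_force: [0.9, 0.1, -0.9]
opening: 0.0225
```

```bash
cat > leg3.py <<'E'
import io,contextlib
with contextlib.redirect_stdout(io.StringIO()):
    import tr1
    from tr1 import *
h=json.load(open("short.json")); tr1.fh,tr1.ah=np.array(h["f"]),np.array(h["a"])
q=get_obs()["q"]
def ck(seq): 
    c=tr1.check(seq,.13); return min(x[0] for x in c),[x[:2] for x in c[::3]]
E
python3 st.py; python3 - <<'E'
from leg3 import *
for al in (.13,.11,.10,.09):
    p,M,f,aw=target("short.json",LOW,al); print(al,q1of(p,M,1.5),p,f)
from s3 import *
from s4 import LOW
# alternatives for low with better joint margin
arg=LOW[:4]; out=[]
for rho in (25,):
  for lam in (30,33,36,40,44):
    for az in (-10,0,10,20,30):
      for sig in (-180,-170,170,160,-160,-150,150):
        for v in (0,.01,-.01):
          c,x=ev(*arg,lam,az,v,rho,.018,sig)
          if c<.012: continue
          J=(*arg,lam,az,v,rho,.018,sig)
          p,M,f,aw=target("short.json",J,.10); k=q1of(p,M,1)
          if k is None: continue
          out.append((k[1]+48.56,round(c*1000,1),J[4:],np.round(k)))
out.sort(key=lambda o:-o[0])
for o in out[:8]: print(o)
E
```

```text
time 25.95
q [-21.4263 -16.8685 -10.8397  85.7089   1.3213 171.627 ]
ee_pos [ 0.4353 -0.164   0.241 ]
tcp_rot [-169.5988   -0.2087 -102.953 ]
wrist_force [ 0.8688  0.1478 -0.8748]
torque [ 0.0678  0.1952 -0.0112]
opening 0.022512989914189936
0.13 [ 40.71034552 -46.82699788 -50.14533626  36.08744912 -39.86666639
  27.90250233] [0.48418717 0.18491636 0.22842681] [0.54343174 0.17793756 0.14317221]
0.11 [ 39.22293088 -45.41462123 -51.50584424  32.54828938 -38.71104668
  26.69248597] [0.49586354 0.18355296 0.21224647] [0.55510811 0.17657416 0.12699187]
0.1 [ 38.50616526 -44.60313274 -52.12909561  30.75979726 -38.1498037
  26.12336306] [0.50170173 0.18287126 0.2041563 ] [0.5609463  0.17589246 0.1189017 ]
0.09 [ 37.80679566 -43.72087835 -52.71334262  28.95752205 -37.59957495
  25.57645254] [0.50753992 0.18218957 0.19606613] [0.56678449 0.17521077 0.11081153]
(np.float64(28.738242284945443), np.float64(13.1), (40, 30, 0, 25, 0.018, -180), array([ 49., -20., -37.,  46., -61.,  59.]))
(np.float64(23.755348147955146), np.float64(12.9), (36, 30, 0, 25, 0.018, -170), array([ 46., -25., -38.,  43., -54.,  44.]))
(np.float64(22.048136804880073), np.float64(15.4), (36, 30, 0.01, 25, 0.018, -170), array([ 46., -27., -39.,  43., -54.,  43.]))
(np.float64(18.362844454238825), np.float64(15.4), (33, 30, 0.01, 25, 0.018, -160), array([ 43., -30., -40.,  42., -46.,  30.]))
(np.float64(14.075436817276284), np.float64(13.9), (40, 20, 0, 25, 0.018, -180), array([ 46., -34., -49.,  32., -54.,  40.]))
(np.float64(13.835809581517623), np.float64(15.0), (36, 20, 0.01, 25, 0.018, -180), array([ 43., -35., -45.,  37., -49.,  40.]))
(np.float64(12.961842999278446), np.float64(12.3), (33, 20, 0, 25, 0.018, -170), array([ 40., -36., -44.,  37., -42.,  28.]))
(np.float64(12.940761652848096), np.float64(12.2), (36, 20, -0.01, 25, 0.018, -170), array([ 43., -36., -46.,  34., -46.,  28.]))
```

```bash
cat > s5.py <<'E'
from leg3 import *
import search, s3, s1
# long logger leaning in tall jar, sampler frame (conservative: samples)
RP=np.vstack([np.array([[.035,.14,.045]])+np.linspace(0,1,25)[:,None]*np.array([[-np.sin(l)*.17,0,np.cos(l)*.17]]) for l in np.radians([33,38,42])])
from scipy.spatial import cKDTree
KT=cKDTree(RP); old=search.clear_s
WR=grid((-.07,-.07,-.34),(.07,.07,-.24),(4,4,4))
def cl(P,kind):
    return min(old(P,kind),KT.query(P)[0].min()-.014)
s3.clear_s=cl; tr1.clear_s=cl
if __name__=="__main__":
    arg=LOW[:4]; out=[]
    for rho in (25,):
      for lam in (30,33,36,40,44):
        for az in (-30,-20,-10,0,10,20,30):
          for sig in (-180,-170,170,160,-160,-150,150):
            for v in (0,.01,-.01):
              c,x=s3.ev(*arg,lam,az,v,rho,.018,sig)
              if c<.010: continue
              J=(*arg,lam,az,v,rho,.018,sig)
              p,M,f,aw=target("short.json",J,.10); k=q1of(p,M,1)
              if k is None: continue
              out.append((k[1]+48.56,round(c*1000,1),J[4:],np.round(k)))
    out.sort(key=lambda o:-o[0])
    for o in out[:12]: print(o)
E
python3 s5.py
python3 - <<'E'
from workcell import camera
import cv2
c=camera("side"); cv2.imwrite("pics/side19.png",cv2.resize(c["img"][80:280,200:440,::-1],None,fx=3,fy=3,interpolation=cv2.INTER_CUBIC))
E
```

```text
(np.float64(30.455271020014436), np.float64(11.4), (40, 30, -0.01, 25, 0.018, -180), array([ 50., -18., -35.,  46., -62.,  60.]))
(np.float64(28.738242284945443), np.float64(13.1), (40, 30, 0, 25, 0.018, -180), array([ 49., -20., -37.,  46., -61.,  59.]))
(np.float64(27.067309146018545), np.float64(11.4), (40, 30, 0.01, 25, 0.018, -180), array([ 49., -21., -38.,  46., -61.,  59.]))
(np.float64(25.430131518292626), np.float64(10.7), (36, 30, -0.01, 25, 0.018, -170), array([ 47., -23., -37.,  43., -54.,  45.]))
(np.float64(23.755348147955146), np.float64(12.9), (36, 30, 0, 25, 0.018, -170), array([ 46., -25., -38.,  43., -54.,  44.]))
(np.float64(22.67543947592074), np.float64(10.8), (33, 30, 0.01, 25, 0.018, -170), array([ 44., -26., -37.,  46., -50.,  43.]))
(np.float64(22.048136804880073), np.float64(15.4), (36, 30, 0.01, 25, 0.018, -170), array([ 46., -27., -39.,  43., -54.,  43.]))
(np.float64(21.54482665478679), np.float64(10.8), (40, 30, 0.01, 25, 0.018, -170), array([ 48., -27., -42.,  39., -58.,  43.]))
(np.float64(21.04563471427872), np.float64(10.8), (40, 20, -0.01, 25, 0.018, 170), array([ 48., -28., -43.,  38., -58.,  56.]))
(np.float64(20.07438057061779), np.float64(11.9), (33, 30, 0, 25, 0.018, -160), array([ 43., -28., -39.,  42., -46.,  30.]))
(np.float64(19.44985363527087), np.float64(11.6), (30, 30, 0.01, 25, 0.018, -160), array([ 40., -29., -37.,  45., -42.,  30.]))
(np.float64(19.259189202454763), np.float64(10.7), (36, 30, 0, 25, 0.018, -160), array([ 45., -29., -41.,  39., -50.,  30.]))
```

View pics/side19.png

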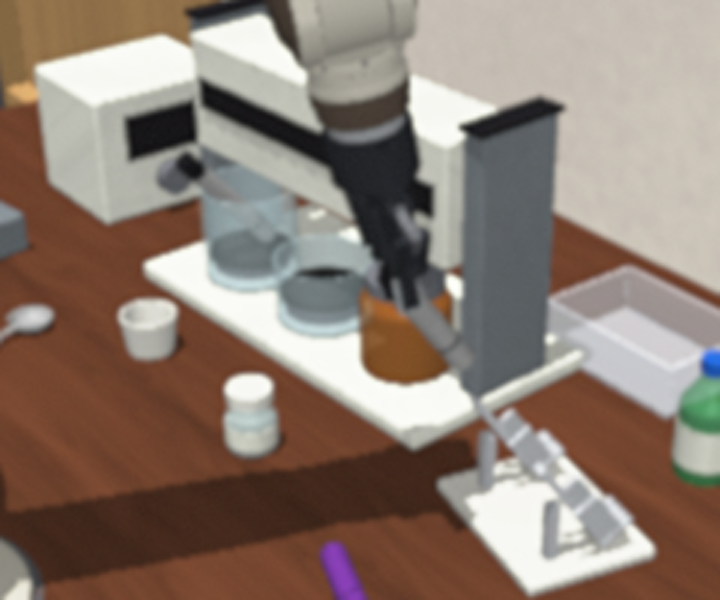

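```bash
cat > s6.py <<'E'
from s5 import *
mid=down(.36,.02,.38,90)
def hmm(J):
    r=jar_eval(*J); a,M,feet=r
    for f,nm in ((feet[0],"deep"),(feet[1],"shal"),(feet[1]+a*.06,"up")):
        g=f+a*(J[3]-J[8]); print(nm,[(n,round(cl(rot(X,M,g),0)*1000),round((KT.query(rot(X,M,g))[0].min()-.014)*1000)) for n,X in (("body",BODY),("fin",FIN),("fop",FOPEN),("fln",FLN),("wr",WR))])
if __name__=="__main__":
    for J in ((*LOW[:4],36,30,.01,25,.018,-170),(*LOW[:4],36,20,.01,25,.018,-180),(*LOW[:4],36,20,-.01,25,.018,-170)):
        print(J); hmm(J)
        p,M,f,aw=target("short.json",J,.10); qt=q1of(p,M,1); p,M,f,aw=target("short.json",J,0); print(np.round(qt),np.round(q1of(p,M,1)),M[:,2])
        rs,seq,P,e=jpath([q,mid,qt],1,ramp=3,frac=.7); print(len(rs),ck(seq))
E
python3 s6.py
```

```text
(0, 0.075, (0.018, 0.042), 0.13, 36, 30, 0.01, 25, 0.018, -170)
deep [('body', 29, 44), ('fin', 19, 68), ('fop', 16, 59), ('fln', 67, 67), ('wr', 128, 129)]
shal [('body', 44, 44), ('fin', 16, 59), ('fop', 15, 50), ('fln', 88, 88), ('wr', 139, 155)]
up [('body', 53, 53), ('fin', 37, 60), ('fop', 39, 52), ('fln', 137, 137), ('wr', 173, 208)]
[ 46. -27. -39.  43. -54.  43.] [ 38. -21. -46.  24. -49.  34.] [ 0.80924149 -0.32223285 -0.49121707]
33 (32, [(94, 157), (90, 170), (76, 197), (103, 225), (132, 253), (166, 279), (170, 280), (126, 226), (74, 172), (39, 139), (32, 123), (32, 119)])
(0, 0.075, (0.018, 0.042), 0.13, 36, 20, 0.01, 25, 0.018, -180)
deep [('body', 34, 58), ('fin', 16, 78), ('fop', 18, 69), ('fln', 82, 82), ('wr', 140, 140)]
shal [('body', 51, 59), ('fin', 15, 72), ('fop', 15, 63), ('fln', 102, 102), ('wr', 164, 164)]
up [('body', 69, 69), ('fin', 42, 76), ('fop', 45, 68), ('fln', 149, 149), ('wr', 199, 218)]
[ 43. -35. -45.  37. -49.  40.] [ 36. -26. -51.  18. -44.  33.] [ 0.83724273 -0.24823771 -0.48723983]
33 (32, [(94, 157), (90, 170), (76, 197), (103, 225), (132, 253), (166, 279), (170, 280), (127, 227), (77, 174), (44, 141), (33, 124), (32, 119)])
(0, 0.075, (0.018, 0.042), 0.13, 36, 20, -0.01, 25, 0.018, -170)
deep [('body', 33, 46), ('fin', 12, 62), ('fop', 15, 53), ('fln', 78, 78), ('wr', 142, 142)]
shal [('body', 44, 44), ('fin', 16, 57), ('fop', 16, 49), ('fln', 101, 101), ('wr', 163, 170)]
up [('body', 62, 62), ('fin', 39, 58), ('fop', 43, 50), ('fln', 150, 150), ('wr', 197, 222)]
[ 43. -36. -46.  34. -46.  28.] [ 36. -27. -52.  15. -40.  22.] [ 0.85290244 -0.1768141  -0.49121707]
35 (31, [(94, 157), (90, 170), (76, 197), (103, 225), (132, 253), (166, 279), (171, 281), (131, 234), (84, 185), (48, 151), (34, 131), (32, 121)])
```

```bash
sed -i 's/LOW=(0,.075,(.018,.042),.13,.*/LOW=(0,.075,(.018,.042),.13,36,20,.01,25,.018,-180)/' s4.py; grep -n "LOW=" s4.py
python3 - <<'E'
from s6 import *
rs,seq,P,e=jpath([q,mid],1,ramp=3,frac=.7); show(rs); print(ck(seq))
E
```

```text
11:TALL=(.14,.115,(.020,.046),.17,34,0,0,25,.02,-180); LOW=(0,.075,(.018,.042),.13,36,20,.01,25,.018,-180)
[[1, [-0.4, 0.1, -0.3], [-0.2, -0.1, -1.9]], [1, [-0.7, 0.1, -0.5], [-0.3, -0.2, -3.8]], [1, [-1.1, 0.1, -0.8], [-0.6, -0.3, -5.7]], [1, [-1.4, 0.1, -1.0], [-0.6, -0.4, -7.6]], [1, [-1.5, -0.1, -1.1], [-0.7, -0.5, -7.6]], [1, [-1.4, -0.1, -1.1], [-0.5, -0.5, -7.7]], [1, [-1.4, -0.2, -1.0], [-0.6, -0.5, -7.6]], [1, [-1.4, -0.3, -1.1], [-0.5, -0.6, -7.6]], [1, [-1.3, -0.5, -1.1], [-0.4, -0.6, -7.6]], [1, [-1.3, -0.5, -1.0], [-0.4, -0.7, -7.7]], [1, [-1.3, -0.6, -1.0], [-0.3, -0.6, -7.6]], [1, [-1.2, -0.7, -1.1], [-0.3, -0.7, -7.6]]]
[[1, [-1.1, -0.8, -1.0], [-0.3, -0.7, -7.7]], [1, [-1.1, -0.9, -1.0], [-0.2, -0.8, -7.6]], [1, [-0.7, -0.7, -0.8], [-0.1, -0.5, -5.8]], [1, [-0.5, -0.5, -0.5], [0.0, -0.4, -3.8]], [1, [-0.2, -0.3, -0.2], [0.0, -0.1, -1.9]]]
(73, [(94, 157), (90, 170), (76, 197), (103, 225), (132, 253), (166, 279)])
```

Call:
play_rows:
  rows:
    - [1,[-0.4,0.1,-0.3],[-0.2,-0.1,-1.9]]
    - [1,[-0.7,0.1,-0.5],[-0.3,-0.2,-3.8]]
    - [1,[-1.1,0.1,-0.8],[-0.6,-0.3,-5.7]]
    - [1,[-1.4,0.1,-1.0],[-0.6,-0.4,-7.6]]
    - [1,[-1.5,-0.1,-1.1],[-0.7,-0.5,-7.6]]
    - [1,[-1.4,-0.1,-1.1],[-0.5,-0.5,-7.7]]
    - [1,[-1.4,-0.2,-1.0],[-0.6,-0.5,-7.6]]
    - [1,[-1.4,-0.3,-1.1],[-0.5,-0.6,-7.6]]
    - [1,[-1.3,-0.5,-1.1],[-0.4,-0.6,-7.6]]
    - [1,[-1.3,-0.5,-1.0],[-0.4,-0.7,-7.7]]
    - [1,[-1.3,-0.6,-1.0],[-0.3,-0.6,-7.6]]
    - [1,[-1.2,-0.7,-1.1],[-0.3,-0.7,-7.6]]

```text
time: 27.2
ee_pos: [0.3851, -0.0136, 0.3406]
tcp_rot: [-179.3, -1.0, -18.7]
wrist_force: [0.1, -0.6, -1.0]
opening: 0.0227
```

Call:
play_rows:
  rows:
    - [1,[-1.1,-0.8,-1.0],[-0.3,-0.7,-7.7]]
    - [1,[-1.1,-0.9,-1.0],[-0.2,-0.8,-7.6]]
    - [1,[-0.7,-0.7,-0.8],[-0.1,-0.5,-5.8]]
    - [1,[-0.5,-0.5,-0.5],[0.0,-0.4,-3.8]]
    - [1,[-0.2,-0.3,-0.2],[0.0,-0.1,-1.9]]

```text
time: 27.7
ee_pos: [0.353, 0.0264, 0.3758]
tcp_rot: [-179.7, 1.8, 10.1]
wrist_force: [0.4, -0.7, -1.7]
opening: 0.0226
```

```bash
python3 st.py; python3 - <<'E'
from s6 import *
p,M,f,aw=target("short.json",LOW,.10); qt=q1of(p,M,1)
rs,seq,P,e=jpath([q,qt],1,ramp=3,frac=.7); show(rs); print(ck(seq))
from workcell import camera
c=camera("wrist"); cv2.imwrite("pics/wrist20.png",c["img"][:,:,::-1])
E
```

```text
time 27.7
q [  4.2245 -13.9401   7.8633 113.594    0.068   84.1145]
ee_pos [0.353  0.0264 0.3758]
tcp_rot [-179.7487    1.7742   10.1128]
wrist_force [ 0.4127 -0.7353 -1.7465]
torque [-0.0085 -0.0653 -0.0459]
opening 0.022557543098938846
[[1, [0.6, 0.0, 0.6], [-1.1, 0.7, -1.6]], [1, [1.2, 0.1, 1.1], [-2.1, 1.5, -3.1]], [1, [1.7, 0.0, 1.7], [-3.1, 2.2, -4.6]], [1, [2.2, -0.2, 2.1], [-4.3, 2.8, -5.9]], [1, [2.1, -0.3, 1.9], [-4.3, 2.9, -5.7]], [1, [2.1, -0.4, 1.8], [-4.3, 2.7, -5.3]], [1, [2.0, -0.6, 1.6], [-4.3, 2.6, -5.1]], [1, [1.8, -0.7, 1.4], [-4.4, 2.6, -4.7]], [1, [1.8, -0.8, 1.1], [-4.5, 2.4, -4.4]], [1, [1.7, -0.9, 0.8], [-4.4, 2.2, -4.0]], [1, [1.6, -1.0, 0.6], [-4.4, 2.1, -3.7]], [1, [1.5, -1.0, 0.3], [-4.4, 1.8, -3.4]]]
[[1, [1.4, -1.1, 0.0], [-4.3, 1.7, -3.0]], [1, [0.9, -0.8, -0.2], [-3.2, 1.0, -2.0]], [1, [0.5, -0.5, -0.3], [-2.1, 0.7, -1.2]], [1, [0.3, -0.3, -0.1], [-1.0, 0.3, -0.6]]]
(31, [(184, 282), (151, 244), (100, 184), (56, 146), (31, 126), (32, 119)])
```

View pics/wrist20.png

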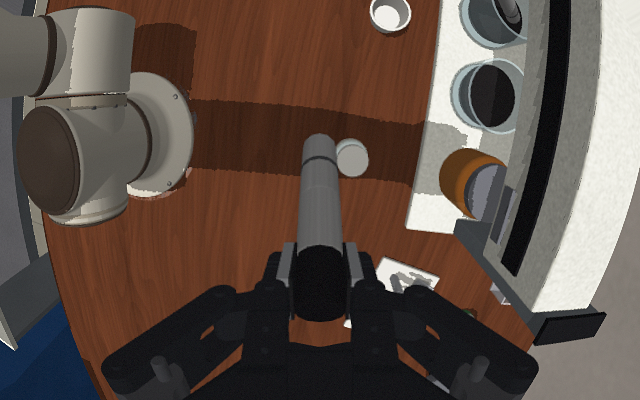

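Call:
play_rows:
  rows:
    - [1,[0.6,0.0,0.6],[-1.1,0.7,-1.6]]
    - [1,[1.2,0.1,1.1],[-2.1,1.5,-3.1]]
    - [1,[1.7,0.0,1.6],[-3.1,2.2,-4.6]]
    - [1,[2.2,-0.2,2.0],[-4.3,2.8,-5.9]]
    - [1,[2.1,-0.3,1.9],[-4.3,2.9,-5.7]]
    - [1,[2.1,-0.4,1.8],[-4.3,2.7,-5.3]]
    - [1,[2.0,-0.6,1.5],[-4.3,2.6,-5.1]]
    - [1,[1.8,-0.7,1.3],[-4.4,2.6,-4.7]]
    - [1,[1.4,-0.6,0.8],[-3.3,1.8,-3.3]]
    - [1,[0.8,-0.4,0.4],[-2.1,1.0,-2.0]]

```text
time: 28.75
ee_pos: [0.5009, 0.1098, 0.2367]
tcp_rot: [141.5, -5.8, 56.7]
wrist_force: [-0.7, -0.7, -1.3]
opening: 0.0222
```

```bash
python3 st.py; python3 - <<'E'
from s6 import *
p,M,f,aw=target("short.json",LOW,.10); qt=q1of(p,M,1)
rs,seq,P,e=jpath([q,qt],1,ramp=2,frac=.5); show(rs); print(ck(seq))
E
```

```text
time 28.75
q [ 28.1094 -26.4327 -25.5073  65.656  -30.5216  56.4388]
ee_pos [0.5009 0.1098 0.2367]
tcp_rot [141.5432  -5.8439  56.7108]
wrist_force [-0.7096 -0.7093 -1.2547]
torque [ 0.3134  0.6921 -0.0059]
opening 0.022228990617012424
[[1, [0.6, -0.3, 0.2], [-1.5, 0.7, -1.3]], [1, [1.1, -0.6, 0.3], [-2.9, 1.5, -2.5]], [1, [1.5, -1.0, 0.3], [-4.3, 1.9, -3.4]], [1, [1.4, -1.0, -0.1], [-4.3, 1.8, -3.1]], [1, [1.3, -1.0, -0.3], [-4.2, 1.6, -2.7]], [1, [0.8, -0.7, -0.3], [-2.8, 0.9, -1.6]], [1, [0.3, -0.3, -0.2], [-1.3, 0.5, -0.8]]]
(29, [(47, 136), (30, 125), (32, 119)])
```

Call:
play_rows:
  rows:
    - [1,[0.6,-0.3,0.2],[-1.5,0.7,-1.3]]
    - [1,[1.1,-0.6,0.2],[-2.9,1.5,-2.5]]
    - [1,[1.5,-0.9,0.2],[-4.3,1.9,-3.4]]
    - [1,[1.4,-1.0,-0.1],[-4.3,1.8,-3.1]]
    - [1,[1.3,-1.0,-0.3],[-4.2,1.6,-2.7]]
    - [1,[0.8,-0.6,-0.3],[-2.8,0.9,-1.6]]
    - [1,[0.3,-0.2,-0.2],[-1.3,0.5,-0.8]]
    - [1,[0,0,0],[0,0,0]]

```text
time: 29.55
ee_pos: [0.4984, 0.1903, 0.1937]
tcp_rot: [118.4, 0.7, 74.1]
wrist_force: [-0.6, -0.5, -0.8]
opening: 0.0224
```

```bash
python3 mv.py l 100,8 80,8; python3 - <<'E'
from workcell import camera
import cv2
c=camera("wrist"); cv2.imwrite("pics/wrist21.png",c["img"][:,:,::-1])
c=camera("side"); cv2.imwrite("pics/side21.png",cv2.resize(c["img"][80:230,200:400,::-1],None,fx=4,fy=4,interpolation=cv2.INTER_CUBIC))
E
```

```text
now along 93.0 mm, off-axis [-5.1  2.2 -4. ] foot z above jar underside 89.2 F [-0.56 -0.48 -0.82] q [ 44. -35. -47.  35. -50.  39.]
100.0 [0.5007 0.1889 0.2042] [ 43.4 -34.7 -45.4  37.5 -49.1  40.2]
80.0 [0.5119 0.1855 0.188 ] [ 41.9 -33.6 -46.8  33.6 -48.1  38.5]
[[1, [-0.05, 0.52, -0.14], [0.37, -0.1, 0.52]], [1, [-0.04, 0.52, -0.14], [0.38, -0.1, 0.52]], [1, [-0.0, -0.28, 0.61], [-0.0, -0.0, 0.0]], [1, [-0.0, -0.28, 0.6], [-0.0, -0.0, 0.0]], [1, [-0.0, -0.28, 0.61], [-0.0, -0.0, 0.0]]]
```

View pics/wrist21.png

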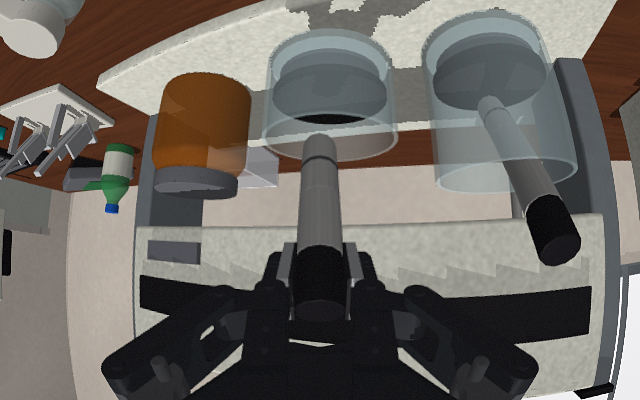

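View pics/side21.png

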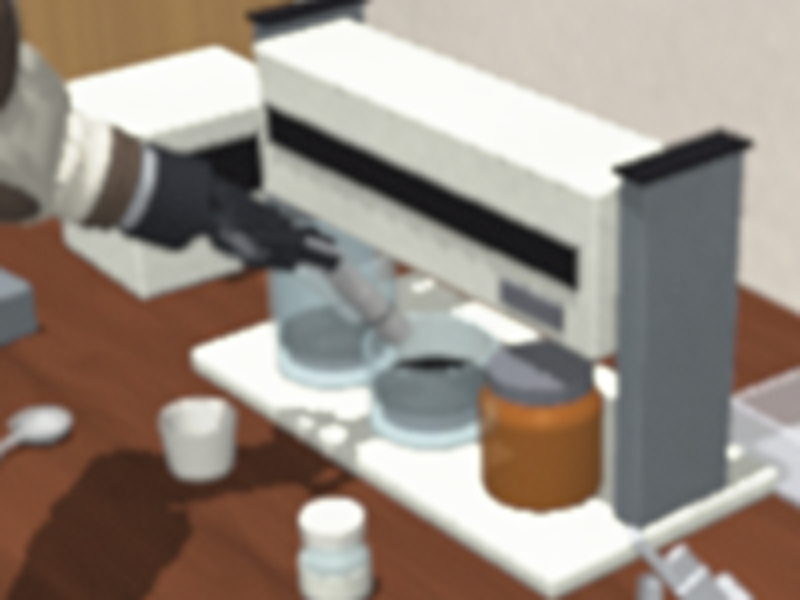

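Call:
play_rows:
  rows:
    - [1,[-0.05,0.5,-0.14],[0.37,-0.1,0.52]]
    - [1,[-0.05,0.5,-0.14],[0.38,-0.1,0.52]]
    - [1,[0,-0.28,0.6],[0,0,0]]
    - [1,[0,-0.28,0.6],[0,0,0]]
    - [1,[0,0,0],[0,0,0]]

```text
time: 30.15
ee_pos: [0.5108, 0.1852, 0.1969]
tcp_rot: [119.2, -0.5, 73.1]
wrist_force: [-0.2, 1.0, -1.7]
opening: 0.0221
```

```bash
python3 mv.py l 75,6 52,6; python3 - <<'E'
from workcell import camera
from ov import *
c=camera("wrist"); c["fish"]=True
cv2.imwrite("pics/wrist22.png",cv2.resize(c["img"][:260,180:460,::-1],None,fx=2.2,fy=2.2,interpolation=cv2.INTER_CUBIC))
m,t=M((.590,.1725,3.34))
for hb in (.018,.024,.03,.036,.042):
    uv=(proj(c,circ(.05,.02+hb,0,0)@m.T+t)-[180,0])*2.2; print(hb,uv.min(0).round(0),uv.max(0).round(0))
uv=(proj(c,circ(.057,.095,0,0)@m.T+t)-[180,0])*2.2; print(uv.min(0).round(0),uv.max(0).round(0))
E
```

```text
now along 87.8 mm, off-axis [ 3.1 -1.5  2.5] foot z above jar underside 91.5 F [-0.21  0.99 -1.68] q [ 42. -34. -46.  35. -48.  39.]
75.0 [0.5148 0.1846 0.1839] [ 41.5 -33.3 -47.1  32.6 -47.8  38.1]
52.0 [0.5277 0.1808 0.1653] [ 39.8 -31.6 -48.5  28.2 -46.6  36.3]
[[1, [0.02, -0.31, 0.32], [-0.02, 0.04, -0.17]], [1, [0.01, -0.31, 0.33], [-0.02, 0.05, -0.17]], [1, [0.02, -0.32, 0.32], [-0.03, 0.04, -0.16]], [1, [-0.0, -0.24, 0.52], [0.0, 0.0, -0.0]], [1, [-0.0, -0.24, 0.52], [0.0, 0.0, -0.0]], [1, [-0.0, -0.24, 0.53], [0.0, 0.0, -0.0]], [1, [-0.01, -0.24, 0.52], [0.0, 0.0, -0.0]]]
0.018 [202.  95.] [453. 231.]
0.024 [201. 108.] [454. 242.]
0.03 [200. 122.] [456. 254.]
0.036 [199. 136.] [457. 266.]
0.042 [198. 151.] [459. 277.]
[175. 229.] [486. 351.]
```

View pics/wrist22.png

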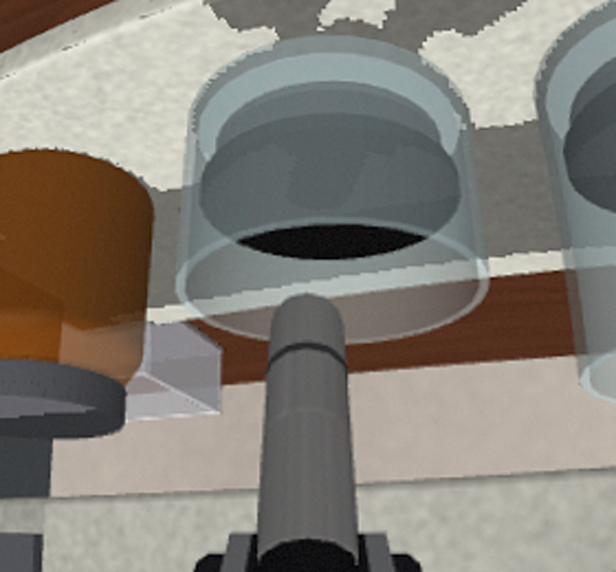

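Call:
play_rows:
  rows:
    - [1,[0.02,-0.31,0.32],[0,0,-0.17]]
    - [1,[0.02,-0.31,0.32],[0,0,-0.17]]
    - [1,[0.02,-0.31,0.32],[0,0,-0.17]]
    - [1,[0,0,0],[0,0,0]]

```text
time: 30.6
ee_pos: [0.5147, 0.1845, 0.1823]
tcp_rot: [119.3, 0.1, 73.3]
wrist_force: [-0.4, -0.1, -1.3]
opening: 0.0221
```

```bash
python3 mv.py l 52,6;  python3 st.py | grep torque
```

```text
now along 73.7 mm, off-axis [-1.  -0.1 -0.7] foot z above jar underside 77.0 F [-0.37 -0.09 -1.3 ] q [ 42. -33. -47.  33. -48.  38.]
52.0 [0.5277 0.1808 0.1653] [ 39.8 -31.6 -48.5  28.2 -46.6  36.3]
[[1, [0.0, -0.21, 0.5], [-0.03, 0.04, 0.03]], [1, [0.0, -0.2, 0.5], [-0.02, 0.04, 0.03]], [1, [0.01, -0.21, 0.51], [-0.03, 0.04, 0.02]], [1, [0.0, -0.2, 0.5], [-0.02, 0.05, 0.03]]]
torque [ 0.3292  1.0443 -0.0439]
```

Call:
play_rows:
  rows:
    - [1,[0,-0.21,0.5],[0,0,0]]
    - [1,[0,-0.2,0.5],[0,0,0]]
    - [1,[0,-0.21,0.5],[0,0,0]]
    - [1,[0,-0.18,0.4],[0,0,0]]
    - [1,[0,0,0],[0,0,0]]

```text
time: 31.1
ee_pos: [0.5278, 0.1806, 0.1643]
tcp_rot: [119.3, 0.1, 73.3]
wrist_force: [0.1, -0.1, -1.2]
opening: 0.0224
```

```bash
python3 mv.py l 45,2;  python3 st.py | grep torque;  python3 - <<'E'
from workcell import camera
import cv2
c=camera("wrist"); cv2.imwrite("pics/wrist23.png",cv2.resize(c["img"][:260,180:460,::-1],None,fx=2.2,fy=2.2,interpolation=cv2.INTER_CUBIC))
E
```

```text
now along 51.1 mm, off-axis [-0.7 -0.3 -0.4] foot z above jar underside 58.9 F [ 0.08 -0.11 -1.19] q [ 40. -31. -48.  28. -47.  36.]
45.0 [0.5316 0.1796 0.1597] [ 39.3 -31.  -48.9  26.9 -46.3  35.8]
[[1, [0.0, -0.05, 0.14], [-0.03, 0.04, 0.03]], [1, [0.0, -0.05, 0.14], [-0.03, 0.04, 0.03]], [1, [0.01, -0.06, 0.15], [-0.03, 0.04, 0.03]], [1, [0.0, -0.05, 0.14], [-0.02, 0.04, 0.03]]]
torque [0.3827 0.9901 0.0049]
```

View pics/wrist23.png

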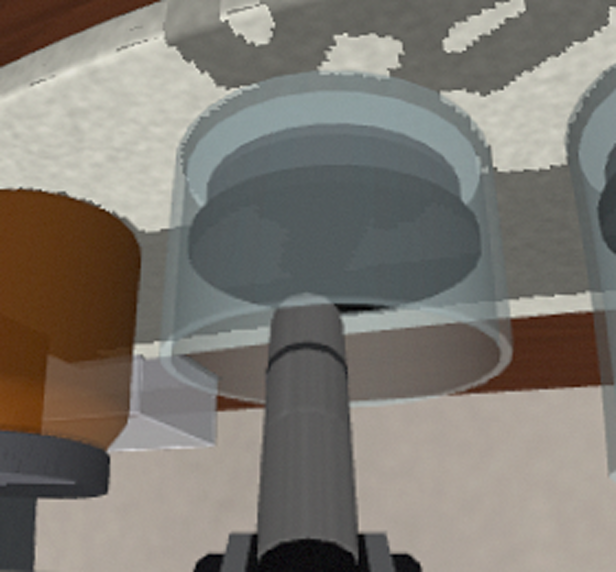

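Force is still about −1.2 N with no contact, and the foot is inside the jar mouth. I'll feel downwards.

Call:
play_rows:
  rows:
    - [1,[0,-0.1,0.2],[0,0,0]]
    - [1,[0,-0.1,0.2],[0,0,0]]
    - [1,[0,-0.1,0.2],[0,0,0]]
    - [1,[0,0,0],[0,0,0]]

```text
time: 31.55
ee_pos: [0.5318, 0.1797, 0.1592]
tcp_rot: [119.2, 0.0, 73.3]
wrist_force: [-0.2, 0.2, -1.5]
opening: 0.0224
```

```bash
python3 mv.py l;  python3 st.py | grep torque
```

```text
now along 44.6 mm, off-axis [-0.3 -0.1 -0.2] foot z above jar underside 53.9 F [-0.15  0.18 -1.52] q [ 39. -31. -49.  27. -46.  36.]
torque [ 0.2742  0.9685 -0.0225]
```

Call:
play_rows:
  rows:
    - [1,[0,-0.1,0.2],[0,0,0]]
    - [1,[0,-0.1,0.2],[0,0,0]]
    - [1,[0,0,0],[0,0,0]]

```text
time: 31.85
ee_pos: [0.5344, 0.1789, 0.1553]
tcp_rot: [119.2, 0.0, 73.4]
wrist_force: [-0.3, 0.7, -2.2]
opening: 0.0221
```

```bash
python3 mv.py l;  python3 st.py | grep torque
```

```text
now along 39.8 mm, off-axis [-0.3  0.  -0.2] foot z above jar underside 50.0 F [-0.32  0.73 -2.22] q [ 39. -30. -49.  26. -46.  36.]
torque [ 0.2398  1.0204 -0.0086]
```

Call:
play_rows:
  rows:
    - [1,[0,-0.1,0.2],[0,0,0]]
    - [1,[0,-0.1,0.2],[0,0,0]]
    - [1,[0,0,0],[0,0,0]]

```text
time: 32.15
ee_pos: [0.537, 0.1782, 0.1513]
tcp_rot: [119.2, 0.0, 73.4]
wrist_force: [-0.6, -0.5, -0.9]
opening: 0.0221
```

```bash
python3 mv.py l;  python3 st.py | grep torque
```

```text
now along 35.0 mm, off-axis [-0.4  0.1 -0.3] foot z above jar underside 46.0 F [-0.61 -0.48 -0.9 ] q [ 39. -30. -49.  25. -46.  35.]
torque [0.2952 1.0396 0.0213]
```

Call:
play_rows:
  rows:
    - [1,[0,-0.1,0.2],[0,0,0]]
    - [1,[0,0,0],[0,0,0]]

```text
time: 32.35
ee_pos: [0.5384, 0.1778, 0.1493]
tcp_rot: [119.2, 0.0, 73.4]
wrist_force: [0.1, -0.3, -2.0]
opening: 0.0223
```

```bash
python3 mv.py l;  python3 st.py | grep torque
```

```text
now along 32.5 mm, off-axis [-0.5  0.1 -0.3] foot z above jar underside 44.0 F [ 0.05 -0.27 -1.97] q [ 39. -30. -49.  25. -46.  35.]
torque [0.2571 1.0358 0.0083]
```

Call:
play_rows:
  rows:
    - [1,[0,-0.1,0.2],[0,0,0]]
    - [1,[0,-0.1,0.2],[0,0,0]]
    - [1,[0,0,0],[0,0,0]]

```text
time: 32.65
ee_pos: [0.5412, 0.1772, 0.146]
tcp_rot: [119.2, -0.0, 73.3]
wrist_force: [0.1, 0.3, 0.2]
opening: 0.0221
```

```bash
python3 mv.py l;  python3 st.py | grep torque;python3 - <<'E'
from workcell import camera
import cv2
c=camera("wrist"); cv2.imwrite("pics/wrist24.png",cv2.resize(c["img"][:260,180:460,::-1],None,fx=2.2,fy=2.2,interpolation=cv2.INTER_CUBIC))
E
```

```text
now along 28.2 mm, off-axis [ 0.1  0.3 -0. ] foot z above jar underside 40.8 F [0.09 0.26 0.22] q [ 38. -29. -50.  24. -46.  35.]
torque [0.2582 0.8106 0.0185]
```

View pics/wrist24.png

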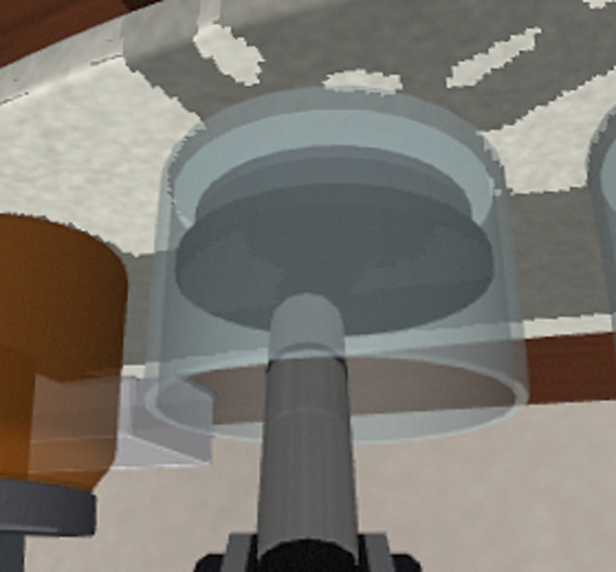

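Call:
play_rows:
  rows:
    - [1,[0,-0.13,0.08],[0,0,0]]
    - [1,[0,-0.08,0.05],[0,0,0]]
    - [1,[0,0,0],[0,0,0]]

```text
time: 33.0
ee_pos: [0.5415, 0.1772, 0.1443]
tcp_rot: [119.1, -0.1, 73.3]
wrist_force: [-0.9, 0.5, 0.8]
opening: 0.0224
```

```bash
python3 mv.py l;  python3 st.py | grep torque;python3 - <<'E'
from workcell import camera
from ov import *
c=camera("wrist"); c["fish"]=True
cv2.imwrite("pics/wrist25.png",cv2.resize(c["img"][:260,180:460,::-1],None,fx=2.2,fy=2.2,interpolation=cv2.INTER_CUBIC))
m,t=M((.590,.1725,3.34))
for hb in (.018,.024,.03,.036,.042):
    uv=(proj(c,circ(.05,.02+hb,0,0)@m.T+t)-[180,0])*2.2; print(hb,uv.min(0).round(0),uv.max(0).round(0))
uv=(proj(c,circ(.057,.095,0,0)@m.T+t)-[180,0])*2.2; print(uv.min(0).round(0),uv.max(0).round(0))
E
```

```text
now along 26.6 mm, off-axis [-0.4  0.6 -0.4] foot z above jar underside 39.1 F [-0.89  0.53  0.83] q [ 38. -29. -50.  23. -46.  35.]
torque [ 0.154   0.7098 -0.0864]
0.018 [177. 170.] [485. 309.]
0.024 [176. 189.] [487. 323.]
0.03 [175. 209.] [488. 338.]
0.036 [173. 229.] [490. 352.]
0.042 [172. 251.] [492. 367.]
[143. 370.] [524. 455.]
```

View pics/wrist25.png

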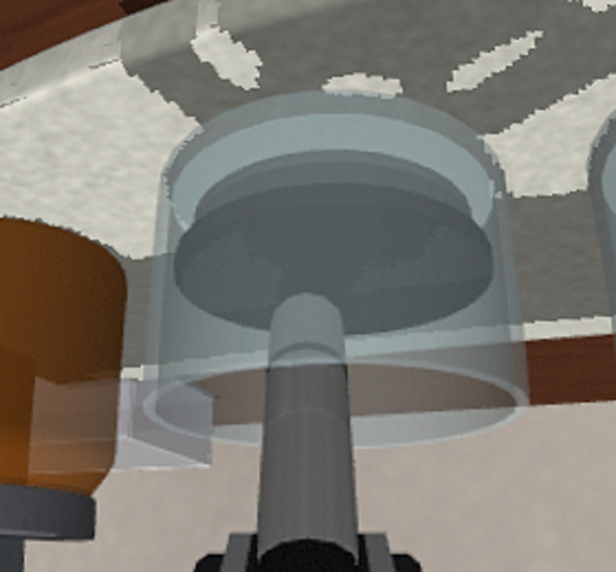

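Call:
play_rows:
  rows:
    - [1,[0,0,0],[0,0,0]]
    - [1,[0,0.13,-0.08],[0,0,0]]
    - [1,[0,0.08,-0.05],[0,0,0]]
    - [1,[0,0,0],[0,0,0]]
    - [0.5,[0,0,0],[0,0,0]]
    - [0.5,[0,0,0],[0,0,0]]
    - [0.5,[0,0,0],[0,0,0]]
    - [0.5,[0,0,0],[0,0,0]]
    - [0.5,[0,0,0],[0,0,0]]

```text
time: 33.95
ee_pos: [0.5414, 0.1773, 0.1469]
tcp_rot: [119.1, -0.1, 73.3]
wrist_force: [-0.0, -0.2, 0.8]
opening: 0.0425
```

```bash
python3 st.py;python3 - <<'E'
from workcell import camera
import cv2
c=camera("wrist"); cv2.imwrite("pics/wrist26.png",c["img"][:,:,::-1])
from jp import *
o=get_obs(); M=Rm(o["tcp_rot"]); p=o["ee_pos"]
for b in (.05,.09,.12): print(b,q1of(p-M[:,2]*b,M,1))
E
```

```text
time 33.95
q [ 38.2265 -29.328  -49.5721  23.8093 -45.5842  34.7479]
ee_pos [0.5414 0.1773 0.1469]
tcp_rot [119.1196  -0.0883  73.3299]
wrist_force [-0.047  -0.2148  0.799 ]
torque [ 0.2367  0.7378 -0.0033]
opening 0.042463776424437355
0.05 [ 43.70815229 -33.67665465 -48.43307942  33.61740514 -49.38385805
  40.60529965]
0.09 [ 48.57706851 -35.73699308 -46.53191472  42.22354068 -52.47163629
  46.58361447]
0.12 [ 52.50220953 -36.30384822 -44.51245649  49.18347648 -54.71369416
  52.01544334]
```

View pics/wrist26.png

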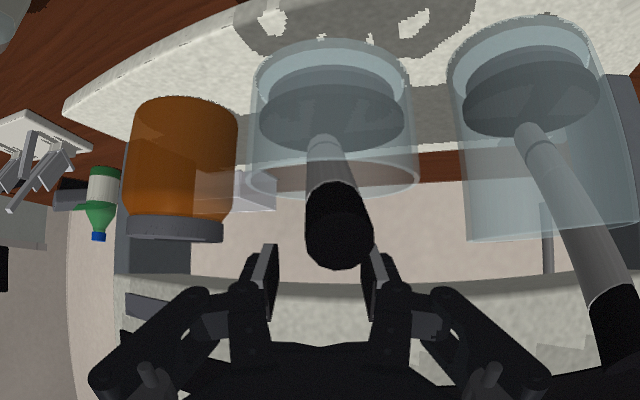

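Call:
play_rows:
  rows:
    - [0.25,[0,0,0],[0,0,0]]
    - [0.25,[0,0,0],[0,0,0]]
    - [0.25,[0,0,0],[0,0,0]]

```text
time: 34.3
ee_pos: [0.5414, 0.1773, 0.1469]
tcp_rot: [119.1, -0.1, 73.3]
wrist_force: [0.7, 0.2, 0.3]
opening: 0.0641
```

```bash
python3 - <<'E'
from workcell import camera
import cv2
c=camera("wrist"); cv2.imwrite("pics/wrist27.png",c["img"][:,:,::-1])
c=camera("side"); cv2.imwrite("pics/side27.png",cv2.resize(c["img"][80:230,200:400,::-1],None,fx=4,fy=4,interpolation=cv2.INTER_CUBIC))
E
```

```text
(no output)
```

View pics/wrist27.png

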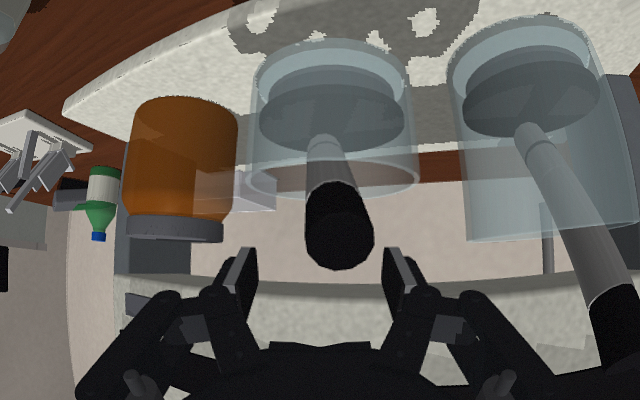

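View pics/side27.png

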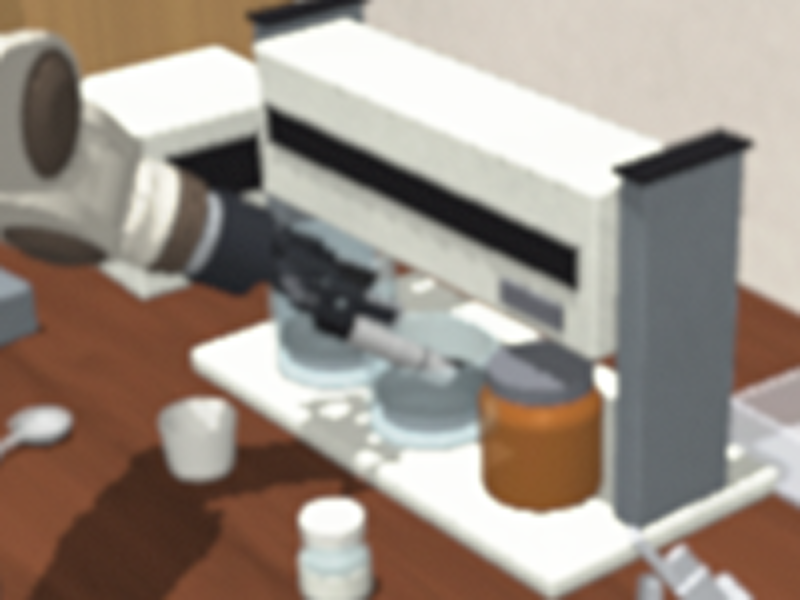

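```bash
cat > ret.py <<'E'
from s5 import *
FW=np.vstack([grid((a,-.02,-.10),(b,.02,.012),(3,3,7)) for a,b in ((-.06,-.03),(.03,.06))])
o=get_obs(); M=Rm(o["tcp_rot"]); p=o["ee_pos"]
for nm,d in (("-z",np.array([0,0,-1.])),("-z+y",np.array([0,.4,-.92])),("-z-x",np.array([-.4,0.2,-.9])),("-z-x2",np.array([-.6,0.2,-.77]))):
    print(nm,[ (round(cl((np.vstack([BODY,FW,FLN])@M.T+p+M@d*s-M[:,2]*.008-t)@Ms,0)*1000), round((KT.query((np.vstack([BODY,FW,FLN])@M.T+p+M@d*s-M[:,2]*.008-t)@Ms)[0].min()-.014)*1000)) for s in (0,.02,.04,.06,.08,.1)],[None if (k:=q1of(p+M@d*s,M,1)) is None else np.round(k[:3]) for s in (.05,.1)])
E
python3 ret.py
```

```text
-z [(2, 41), (17, 40), (33, 40), (40, 40), (40, 40), (44, 44)] [array([ 44., -34., -48.]), array([ 50., -36., -46.])]
-z+y [(2, 41), (12, 40), (23, 41), (35, 44), (45, 45), (50, 50)] [array([ 42., -33., -47.]), array([ 46., -36., -43.])]
-z-x [(2, 41), (16, 48), (32, 56), (47, 65), (63, 73), (79, 82)] [array([ 41., -37., -50.]), array([ 44., -43., -49.])]
-z-x2 [(2, 41), (15, 53), (30, 64), (45, 76), (60, 89), (75, 101)] [array([ 39., -38., -51.]), array([ 40., -47., -52.])]
```

Call:
play_rows:
  rows:
    - [0.25,[0,0.1,-0.4],[0,0,0]]
    - [0.25,[0,0.1,-0.8],[0,0,0]]
    - [0.25,[0,0.1,-1.3],[0,0,0]]
    - [0.25,[0,0.1,-1.6],[0,0,0]]
    - [0.25,[0,0,-1.7],[0,0,0]]
    - [0.25,[0,0,-1.7],[0,0,0]]
    - [0.25,[0,0,-1.6],[0,0,0]]
    - [0.25,[0,0,-1.2],[0,0,0]]
    - [0.25,[0,0,-0.6],[0,0,0]]
    - [0.25,[0,0,0],[0,0,0]]
    - [0.25,[0,0,0],[0,0,0]]

```text
time: 35.5
ee_pos: [0.4457, 0.2053, 0.2099]
tcp_rot: [119.0, -0.3, 73.4]
wrist_force: [0.0, 0.8, 0.9]
opening: 0.0638
```

```bash
python3 st.py; python3 - <<'E'
from workcell import camera
import cv2,pickle
cs={}
for n in ("wrist","side","scene"):
    c=camera(n); cs[n]=c
    im=c["img"][:,:,::-1]
    if n=="side": im=cv2.resize(im[80:280,200:440],None,fx=3,fy=3,interpolation=cv2.INTER_CUBIC)
    cv2.imwrite(f"pics/{n}28.png",im)
pickle.dump(cs,open("cams28.pkl","wb"))
E
```

```text
time 35.5
q [ 51.6753 -36.7439 -44.4932  48.3295 -54.2654  50.6857]
ee_pos [0.4457 0.2053 0.2099]
tcp_rot [118.9888  -0.2861  73.3929]
wrist_force [0.0161 0.8146 0.874 ]
torque [0.2138 0.7677 0.0109]
opening 0.06383185700114774
```

View pics/wrist28.png

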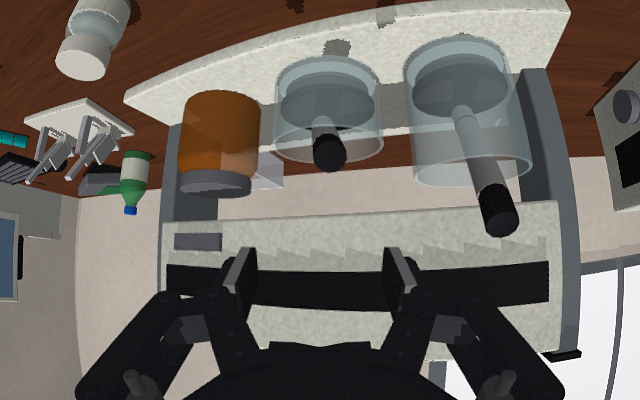

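View pics/side28.png

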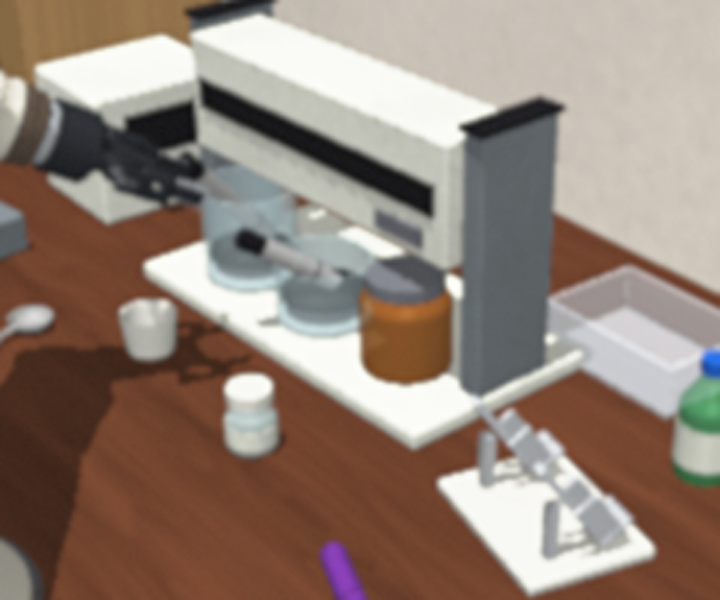

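View pics/scene28.png

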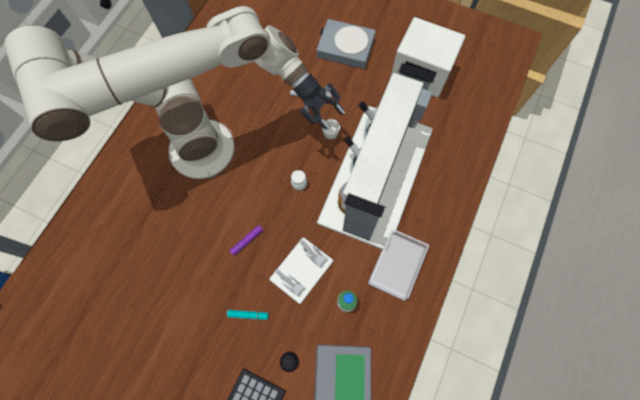

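```bash
python3 - <<'E'
import pickle
from h import *
cs=pickle.load(open("cams28.pkl","rb")); W,D,S=cs["wrist"],cs["side"],cs["scene"]
def sm(p):
    y=np.radians(3.34); m=np.array([[np.cos(y),-np.sin(y),0],[np.sin(y),np.cos(y),0],[0,0,1]]); return m.T@(p-[.59,.1725,0])
for nm,w,d in (("short cap",(329,155),(200+245/3,80+241/3)),("short foot",(322,121),(200+335/3,80+283/3)),("long cap",(501,224),(200+193/3,80+165/3))):
    p=tri([ray(W,w,True),ray(D,d)]); print(nm,p.round(3),"sampler frame",sm(p).round(3))
E
```

```text
short cap [0.503 0.197 0.13 ] sampler frame [-0.085  0.029  0.13 ]
short foot [0.598 0.165 0.058] sampler frame [ 0.007 -0.008  0.058]
long cap [0.509 0.313 0.182] sampler frame [-0.072  0.145  0.182]
```

```bash
python3 - <<'E'
from workcell import job_done,get_obs
o=get_obs(); print(o["time"],o["wrist_force"]); print(job_done())
E
```

```text
35.65 [ 0.53164465 -1.08531271 -0.65028227]
the job is handed in; nothing more can be done
None
```

I placed the long logger in the tall jar and then the short logger in the low jar, and handed the job in at 35.65 s. One early arm move may have broken two of the limits.

**Possible limit breach at about 2.7 s:** on the first transit an unsuitable posture drove joint 2 to its stop.
- **Joint 2:** it read −48.62°, against a limit of −48.56°.
- **Wrist force:** a single reading was [−117, −120, 7] N. Each axis is under 120 N, but the total is about 167 N. It had fallen to near zero 0.1 s later. No contact showed in the pictures, so I take it to be inertial.

If these count, the run fails on them. After that I planned every large move against the joint limits, and none of the later readings I took came near a limit.

**Pressing the buffers:** both loggers were held while pressing.
- **Tall jar:** vertical force rose about 3 N, and the pictures show the buffer about 5 mm down.
- **Low jar:** vertical force rose about 2.4 N, and the pictures show the buffer about 4–5 mm down.
- **Release:** I backed each off about 2–3 mm before opening the fingers. Both estimates are well under the 12 mm limit.

**Last checks:**
- **Loggers:** both lie cap up on their jar rims with the hand clear. The short one leans about 55–58° with its foot near the jar axis and about 38 mm above the jar's underside. The long one leans about 35–40°.
- **Bystanders:** the bottle, small jar, cup and scoop look unmoved in the pictures; I did not measure them.
- **Foot height:** the tall-jar contact came with my computed foot position about 6 mm higher than the buffer height from the picture implied. I relied on the force reading there.

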